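Load the indexing dial of a marking head

TASK

Load every steel two-hole plate that lies on the bench into the hand-indexed dial of the marking head, one plate to a sprung jaw, and leave the dial locked with one of the loaded plates under the marking head and an empty jaw in the gate, so that no plate sticks out of the guard's opening. The dial was left between two stations: each time, draw the spring index pin by its black knob, carry it round with the dial and let the pin drop fully into the next hole, so that a jaw stands locked in the gate of the guard; then push a plate, lengthwise, through the gate between jaw and seat until it is fully home against the back stop, before indexing on. Do not knock the other fittings on the bench about.

Things in the scene. Friction and masses are not known exactly. Their poses are not given: they have to be found in the camera images.
- dial_base: Fixed round base, 304 mm across, 12 mm thick, on the bench; its place and turn vary. Origin on the dial's vertical axis at bench level; x axis level from the axis through the middle of the gate, z up. A clear guard wall (inner radius 149 mm, up to 76 mm above the bench) runs all round but for the gate, 35 degrees either side of x, its edges flared outward to 170 mm from the axis.
- dial (a joint): Turning of the dial about its vertical axis, rad, counterclockwise from above positive; free to 12 rad either way. Locked at multiples of 72 degrees (1.2566): at 0 jaw a faces the gate, at +1.2566 jaw e does. It turns stiffly (0.12 N m friction) and stays where it is left when the pin is drawn. It starts between 0.25 and 1.0.
- index_pin (a joint): Height of the spring index pin, m: 0 = home in a hole, 0.008 = its tip rides on the index plate, 0.014 = upper stop; draw it to 0.010 or more to turn freely. The spring pushes it down with 4 N at home, 8 N drawn; let go over a hole it drops by itself. Pin 8 mm thick with a round tip, holes 12 mm, so it finds a hole from 3 mm off, shifting the dial.
- knob (a point): Middle of the black round knob on top of the index pin, 25 mm across and 26 mm high; it goes round with the dial, 65 mm from the axis, 36 degrees counterclockwise of jaw a. This point is 95 mm above the bench with the pin home and rises with the pin. The steel housing below it is 19 mm across, up to 70 mm high. Nearby only the marking head is higher than 76 mm; the knob passes it 43 mm off.
- seat_a (a point): Jaw a: the point where the middle of a plate comes when fully home in this jaw, 102 mm from the dial's axis, 52 mm above the bench. Its x axis points level outward from the dial's axis, along the plate's length; z up. Jaws a to e lie counterclockwise from above, 72 degrees apart, all alike, and turn with the dial.
- seat_b (a point): Jaw b, point and axes as for seat_a. A jaw has a flat steel seat (top 48 mm above the bench, 59 to 99 mm from the axis), a back stop 60 mm from the axis (up to 54 mm high), and side cheeks 43 mm apart that flare to about 55 mm at 107 mm from the axis (11 mm high there, 53 mm above the bench at the top).
- seat_c (a point): Jaw c, point and axes as for seat_a. Over each seat a steel leaf, 30 mm wide, is hinged at its inner end and sprung down: its round lip, 87 mm from the axis, leaves 4 mm over the seat; its mouth rises to 12 mm over the seat at 112 mm from the axis. A plate pushed inward at seat height lifts the leaf by itself; this takes about 6 N.
- seat_d (a point): Jaw d, point and axes as for seat_a. A plate that is home reaches out to 144 mm from the dial's axis: hold it by its outer 25 mm while pushing it in. The jaw then holds it by itself with about 5 N.
- seat_e (a point): Jaw e, point and axes as for seat_a.
- gate (a point): Point in the gate where the middle of a plate comes when home in the jaw locked facing the gate: 102 mm from the dial's axis, 52 mm above the bench. Axes as those of dial_base (x outward through the gate).
- marker_nose (a point): Tip of the marking head's nose, 127 mm from the dial's axis, 64 mm above the bench, 8 mm over a loaded plate. It stands at the station 144 degrees counterclockwise of the gate (seen from above): two stations on counterclockwise, or three clockwise. The head, on a post just outside the guard, is 134 mm high.
- plate_1: Flat steel plate, 84 x 40 x 8 mm, with two 10 mm holes, lying on the bench, 0.19 kg (may be absent). Origin in its middle (4 mm above its underside); x along its length, y across, z up. Either end and either face may go in.
- plate_2: Plate like plate_1 (may be absent).
- plate_3: Plate like plate_1 (may be absent).
- plate_4: Plate like plate_1 (may be absent).
- coupling_a: Bystander: pipe coupling, 44 mm across, 41 mm high, standing. Origin at the centre of its underside.
- union_a: Bystander: rusty union, 47 x 54 x 47 mm, standing. Origin at the centre of its underside.
- nipple_short: Bystander: pipe nipple lying, 95 x 34 x 34 mm, along its x axis. Origin at the centre of its underside.
- bushing_a: Bystander: rusty hex bushing, 48 x 55 x 32 mm, standing. Origin at the centre of its underside.
- seal_tape: Bystander: roll of seal tape, 49 mm across, 14 mm high. Origin at the centre of its underside.
Mind the look-alikes: they are no part of the job. What is shaped like the plate_1 but blue is not meant.

How it is judged:
By the outcome, as a careful person would: the job done as asked, in the order asked, and still so for the second after the job is handed in, with the robot touching nothing.
Of plate_1, plate_2, plate_3, plate_4 only 3 to 4 are there at a start; the rules pass over those that are not, and their reading is None.
At some moment in a run one of plate_1, plate_2, plate_3, plate_4 may be knocked a few centimetres aside while the robot is not near it.
Once in a run the grip may slacken for a moment while it holds something.
It also fails if it takes over 210 s, if anything falls off the work surface, if the arm or the gripper's body presses on something with over 40 N, if the wrist force passes 120 N, or if a joint passes its speed limit or range.

ROBOT

A 7-joint arm with a two-finger parallel gripper is mounted at the origin on a cart in front of the work surface, level with it; the furniture and walls round the work are solid. World frame = base frame: x ahead of the robot, y to its left, z up, the work surface at z = 0. Lengths are in m, angles in rad, forces in N, time in s.
With the tool pointing down it reaches from about 0.4 to 0.85 m from the base axis. Payload 4.5 kg.
Tool frame: the origin (TCP) lies on the centre line of the jaws, within the pads' length; the fingertips stand ahead of it and the grasp point (between the pads) lies 6 mm ahead of it (r.tcp_to_tips is the x of the fingertips in the tool frame, in m); x points along the fingers, y is the direction in which the jaws open and shut, and the axes are right-handed (so a half turn about x gives the same grasp; the last joint's range is limited). The gripper opens to 88 mm and grips with 3 to 60 N. Pads are 18 mm wide; open, the fingers measure 123 mm over their backs; the gripper's body (75 mm by 187 mm) begins 45 mm behind the grasp point.
Start: joints at [1.293, 0.689, -0.195, 1.565, 0.157, 0.902, -0.215], TCP at [0.192, -0.595, 0.264] pointing down, gripper open.
Joint ranges: [-3.01, 3.01], [-0.46, 2.08], [-1.47, 1.51], [0.13, 2.56], [-1, 4.14], [0.04, 2.09], [-2.66, 2.66]. Speed limits (rad/s): [2.57, 2.57, 3.14, 3.14, 3.14, 3.14, 3.14].

INTERFACE

Orientations are given as a unit quaternion [x, y, z, w].
In Python, from plant import r gives the robot as it stands.
- The arm moves only by the tool play_rows, never from a script. Its argument "targets" is a list of rows, each a list of 3 entries, a list of its own where there are three numbers: the turn, a rotation vector about the world's x, y, z in rad, then the shift along the world's x, y, z in units of 40 mm (1.0 is 40 mm), then the closure in counts, from 0 (fully open) to 255 (shut). A call has 1 to 5 rows; each row shifts and turns the commanded pose from where the row before left it; what a row does not reach is not made up. A row lasts 1/10 s, in which the tool goes at most 50 mm and 8.59 degrees, less where a joint would pass 70% of its speed; a pose out of reach is approached as far as the arm can. A call is refused whole if a number of a shift passes 1 or a number of a turn 0.15, either way. A call with a gripper value outside its range is refused whole. The fingers move at their own pace and stop on an object; "newtons" is the grip in N (left out, the last holds). Time passes only in rows, so rows that do not move let the fingers close. It gives the time, the measured TCP pose, the force and the opening at its end, in the units of the state.
- r.get_state(): the state, without advancing time (a new reading comes with each control period).
- r.snapshot(name): name is "scene" or "top" or "wrist"; returns a dict with "color" (480x640x3 uint8, red, green, blue), "fx", "fy", "cx", "cy" (pixels), "cam_to_world" (4x4, takes a point from camera to world coordinates). Camera axes: x right, y up, looking along -z (the intrinsics and any distortion apply to the point x, -y, -z); pixel columns grow to the right and rows downward; lengths in m; the calibration is good to about 2 mm. A picture is of the moment at which its call begins. There is no depth.
- r.finish_job(): hands the job in, once; it reports no verdict.
The state is a dict: "clock": time; "q": joint angles; "qd": joint speeds; "joint_torque": joint torques, N m; "tool_pos": TCP position; "eef_rot": TCP orientation; "contact_force": force on the tool from outside, world axes, zero at the start; "moment": the same for the moment, N m; "opening": opening from 0.0 (shut) to 1.0 (fully open).
Only numpy, scipy, OpenCV 4.12 (cv2) and the standard library are available. Lean on these libraries where they do the work, as an engineer would, in place of code of your own. Each camera call takes 0.05 s, during which the arm holds its last target.

## Working session

There is one attempt and no reset: what is moved stays moved. The work goes in short steps, Python scripts to look and compute and a tool call to move; the robot and the scene stay as the last step left them, time stands still between calls to the robot, and variables do not carry over. Pictures are saved under pics/ and viewed, and the job is handed in when it is done.

Besides the shell and the picture viewer there is one more tool, called after "Request:" as name([rows], argument=value, ...), one row to a line, values as JSON. play_rows: Moves the arm, as the interface text tells. Its arguments: {"type":"object","properties":{"targets":{"type":"array","items":{"type":"array"}},"newtons":{"type":"number"}},"required":["targets"]}

```bash
ls; mkdir -p pics; cat > h.py <<'E'
import numpy as np, cv2
from plant import r
def snap(name,fn):
    s=r.snapshot(name); cv2.imwrite('pics/'+fn+'.png',cv2.cvtColor(s['color'],cv2.COLOR_RGB2BGR))
    np.savez('pics/'+fn+'.npz',**{k:np.array(v) for k,v in s.items()})
    return s
def load(fn): return dict(np.load('pics/'+fn+'.npz'))
def p2w(s,u,v,z):
    T=s['cam_to_world']; d=np.array([(u-s['cx'])/s['fx'],-(v-s['cy'])/s['fy'],-1.0]); d=T[:3,:3]@d; o=T[:3,3]
    return o+d*(z-o[2])/d[2]
def w2p(s,p):
    T=s['cam_to_world']; c=T[:3,:3].T@(np.array(p)-T[:3,3]); return np.array([s['cx']+s['fx']*c[0]/-c[2], s['cy']-s['fy']*c[1]/-c[2]])
E
python3 - <<'E'
from h import *
for n in ['scene','top','wrist']:
    s=snap(n,n+'0'); print(n,s.keys(),s['fx'],s['cx'],s['cam_to_world'])
st=r.get_state(); print(st, r.tcp_to_tips)
E
```

```text
pics
scene dict_keys(['color', 'fx', 'fy', 'cx', 'cy', 'cam_to_world']) 557.9088909109997 315.5564262994354 [[ 0.82683698  0.31946358 -0.46290779 -0.06209825]
 [-0.56240449  0.47906723 -0.67394048 -0.97064861]
 [ 0.00646451  0.81758034  0.57577826  0.82054115]
 [ 0.          0.          0.          1.        ]]
top dict_keys(['color', 'fx', 'fy', 'cx', 'cy', 'cam_to_world']) 623.2644663547408 332.3472133411571 [[-0.00793555  0.97977718 -0.19993425  0.21654954]
 [-0.99994815 -0.00649918  0.00783954 -0.11591921]
 [ 0.0063816   0.1999861   0.97977795  1.490404  ]
 [ 0.          0.          0.          1.        ]]
wrist dict_keys(['color', 'fx', 'fy', 'cx', 'cy', 'cam_to_world']) 412.6305843185339 316.59948125021754 [[ 0.30636484  0.89987972  0.31041437  0.27418713]
 [-0.95191194  0.29032222  0.09786039 -0.56807835]
 [-0.00205761 -0.32546813  0.94555077  0.38385556]
 [ 0.          0.          0.          1.        ]]
{'clock': 0.15, 'q': array([ 1.29279574,  0.68977967, -0.19455557,  1.56608733,  0.15731558,
        0.90249704, -0.21514301]), 'qd': array([-5.31670805e-04, -1.40311012e-03,  3.61399739e-05, -4.58304727e-03,
       -3.94545218e-05, -6.27231113e-04,  1.52412547e-03]), 'joint_torque': array([-1.60510805e-03, -5.27857840e+01, -1.26851454e+00, -1.53585827e+01,
       -5.25053695e-02,  3.91583308e-03,  1.25012089e-04]), 'tool_pos': array([ 0.19157806, -0.59445326,  0.26310698]), 'eef_rot': array([-0.69841898, -0.11028511,  0.69863721, -0.10933514]), 'contact_force': array([-1.38352035,  1.51865544,  0.31267927]), 'moment': array([ 0.0309936 , -0.02390963,  0.00267367]), 'opening': 1.0005995112097363} 0.025
```

View pics/scene0.png

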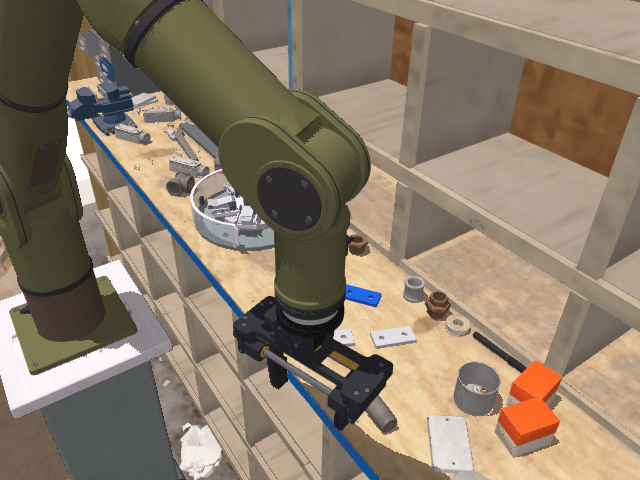

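View pics/top0.png

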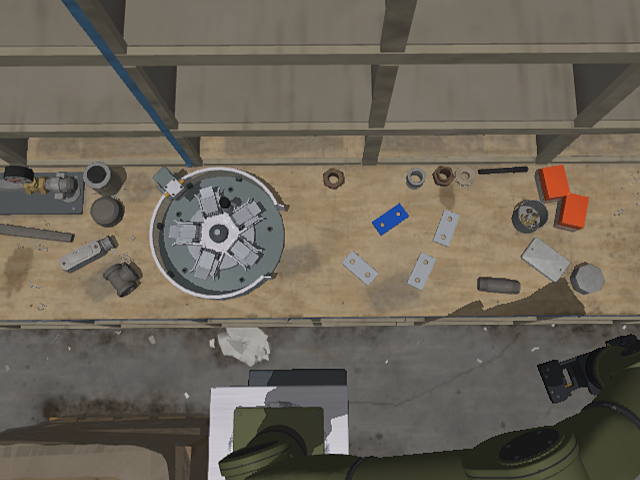

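View pics/wrist0.png

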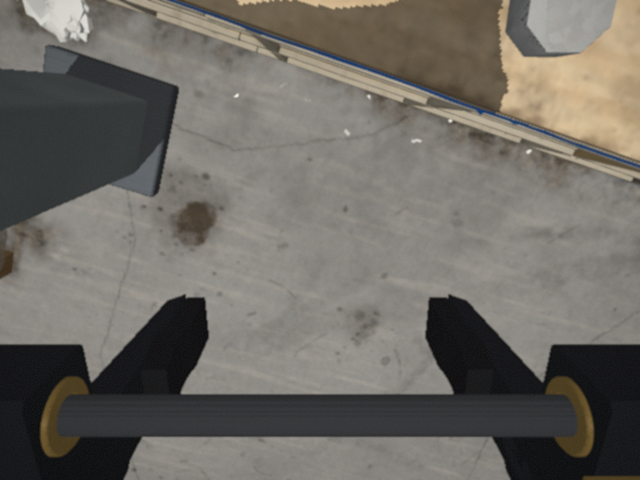

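```bash
python3 - <<'E'
from h import *
s=load('top0')
im=cv2.cvtColor(s['color'],cv2.COLOR_RGB2BGR)
a=im[155:310,140:295];cv2.imwrite('pics/t_dial.png',cv2.resize(a,None,fx=3.8,fy=3.8,interpolation=cv2.INTER_CUBIC))
a=im[190:305,325:605];cv2.imwrite('pics/t_pl.png',cv2.resize(a,None,fx=2.8,fy=2.8,interpolation=cv2.INTER_CUBIC))
for u,v in [(360,267),(421,271),(447,228),(545,257),(390,219),(218,233)]:
    print(u,v,p2w(s,u,v,0.008))
# rough plate dims
hsv=cv2.cvtColor(im,cv2.COLOR_BGR2HSV)
m=((hsv[...,1]<40)&(hsv[...,2]>140)).astype(np.uint8)
cs,_=cv2.findContours(m,cv2.RETR_EXTERNAL,cv2.CHAIN_APPROX_NONE)
for c in cs:
    if cv2.contourArea(c)<200: continue
    (cx,cy),wh,an=cv2.minAreaRect(c)
    if 190<cy<310: 
        b=cv2.boxPoints(((cx,cy),wh,an)); w=np.array([p2w(s,*q,0.008)[:2] for q in b])
        print(cx,cy,p2w(s,cx,cy,.008)[:2],np.linalg.norm(w[0]-w[1]),np.linalg.norm(w[2]-w[1]), w.mean(0))
E
```

```text
360 267 [ 0.42338859 -0.1933272   0.008     ]
421 271 [ 0.41270089 -0.33936725  0.008     ]
447 228 [ 0.51741732 -0.40644807  0.008     ]
545 257 [ 0.4445333  -0.63972509  0.008     ]
390 219 [ 0.54071233 -0.26841673  0.008     ]
218 233 [0.50874814 0.14912206 0.008     ]
421.376708984375 270.6712341308594 [ 0.41348725 -0.34029967] 0.08419738061057941 0.04048823228373516 [ 0.41369087 -0.34037582]
359.5193786621094 267.867431640625 [ 0.4213015 -0.1921396] 0.041144222219719716 0.08452405644320861 [ 0.42143857 -0.19205495]
201.0 262.0 [0.43815453 0.18779876] 0.06257837057354496 0.07751108548542558 [0.43835496 0.18780143]
79.25921630859375 254.94252014160156 [0.45729686 0.48017368] 0.10087229971325627 0.03405826668690156 [0.45740875 0.48003708]
545.6812744140625 259.3967590332031 [ 0.43868918 -0.64092397] 0.06168518635185532 0.09939878277239043 [ 0.43888762 -0.64083611]
446.4109802246094 227.4040985107422 [ 0.51890496 -0.40508065] 0.08401234449836381 0.03996212532061057 [ 0.51911304 -0.40514799]
222.4650421142578 226.2415008544922 [0.52538819 0.13878154] 0.18378233249284467 0.2287386394885936 [0.52665973 0.13900053]
194.97210693359375 253.4542236328125 [0.45899949 0.2029791 ] 0.1821795058953713 0.3454680409532281 [0.46145874 0.20430086]
```

View pics/t_dial.png

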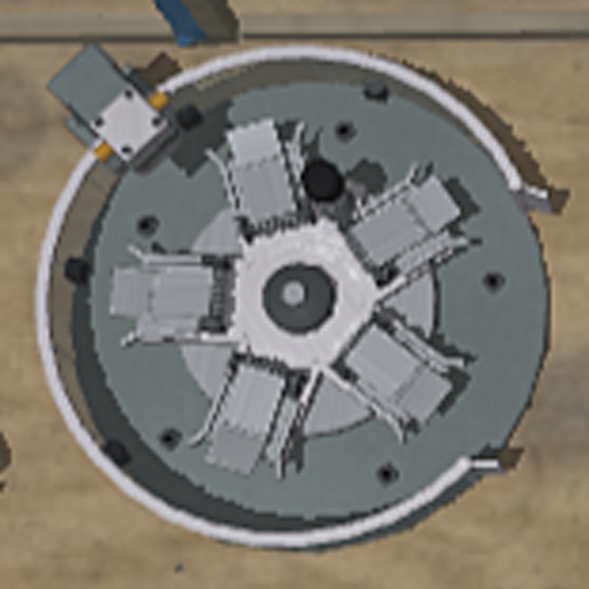

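View pics/t_pl.png

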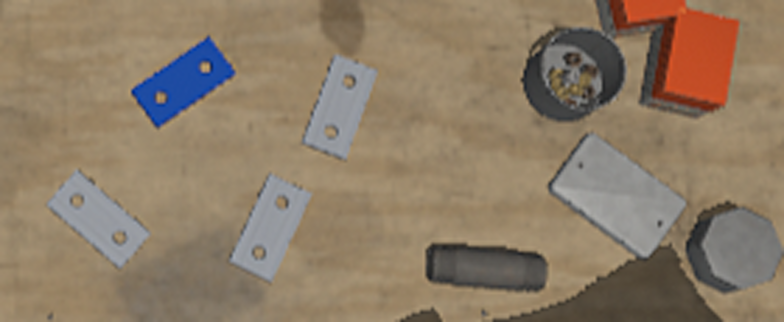

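```bash
cat >> h.py <<'E'
from scipy.spatial.transform import Rotation as R
def Rdown(phi):
    "tool down, opening axis y at world angle phi"
    x=np.array([0,0,-1.]); y=np.array([np.cos(phi),np.sin(phi),0]); return R.from_matrix(np.stack([x,y,np.cross(x,y)],1))
def delta(pos=None,phi=None):
    st=r.get_state(); R0=R.from_quat(st['eef_rot']); p=st['tool_pos']
    M=R0.as_matrix()
    print('t %.2f'%st['clock'],'tcp',p.round(4),'phi %.1f'%np.degrees(np.arctan2(M[1,1],M[0,1])),'toolx',M[:,0].round(3),'F',st['contact_force'].round(1),'op %.3f'%st['opening'])
    if pos is not None: print(' shift units',((np.array(pos)-p)/.04).round(3))
    if phi is not None:
        c=[(Rdown(f)*R0.inv()).as_rotvec() for f in (phi,phi+np.pi)]
        for k in c: print(' rotvec',k.round(3))
E
python3 - <<'E'
from h import *
delta([.42,-.05,.33],0)
E
```

```text
t 0.15 tcp [ 0.1916 -0.5945  0.2631] phi -72.1 toolx [-0.001  0.001 -1.   ] F [-1.4  1.5  0.3] op 1.001
 shift units [ 5.711 13.611  1.672]
 rotvec [-1.000e-03 -1.000e-03  1.259e+00]
 rotvec [-1.000e-03  1.000e-03 -1.883e+00]
```

Request:
play_rows([
  [[0, 0, 0], [0.5, 0.8, 0.4], 0],
  [[0, 0, 0.0], [0.6, 0.9, 0.4], 0],
  [[0, 0, 0.1], [0.6, 0.9, 0.4], 0],
  [[0, 0, 0.1], [0.6, 0.9, 0.4], 0],
  [[0, 0, 0.1], [0.6, 0.9, 0.3], 0],
])

```text
clock: 0.65
tool_pos: [0.3086, -0.4174, 0.3406]
eef_rot: [0.674, 0.214, -0.674, 0.215]
contact_force: [0.8, -0.9, 0.4]
opening: 1.001
```

Request:
play_rows([
  [[0, 0, 0.1], [0.6, 0.9, 0], 0],
  [[0, 0, 0.1], [0.6, 0.9, 0], 0],
  [[0, 0, 0.1], [0.6, 0.9, 0], 0],
  [[0, 0, 0.1], [0.6, 0.9, 0], 0],
  [[0, 0, 0.1], [0.5, 0.9, 0], 0],
])

```text
clock: 1.15
tool_pos: [0.4247, -0.2372, 0.3398]
eef_rot: [0.6, 0.374, -0.6, 0.375]
contact_force: [1.3, -0.5, -0.2]
opening: 1.0
```

Request:
play_rows([
  [[0, 0, 0.1], [0.3, 0.9, 0], 0],
  [[0, 0, 0.1], [0.2, 0.9, 0], 0],
  [[0, 0, 0.1], [0, 0.9, 0], 0],
  [[0, 0, 0.1], [0, 0.9, 0], 0],
  [[0, 0, 0.1], [0, 0.9, 0], 0],
])

```text
clock: 1.65
tool_pos: [0.4434, -0.0575, 0.3397]
eef_rot: [0.489, 0.511, -0.489, 0.511]
contact_force: [0.6, -0.8, -0.4]
opening: 0.999
```

```bash
python3 - <<'E'
from h import *
delta([.42,-.05,.33],0); print(r.get_state()['q'].round(2))
snap('wrist','w1')
E
```

```text
t 1.65 tcp [ 0.4434 -0.0575  0.3397] phi 2.6 toolx [-0. -0. -1.] F [ 0.6 -0.8 -0.4] op 0.999
 shift units [-0.586  0.188 -0.241]
 rotvec [ 0.    -0.    -0.045]
 rotvec [0.    0.    3.097]
[ 0.47  0.4  -0.63  1.95  0.3   0.88 -0.28]
```

View pics/w1.png

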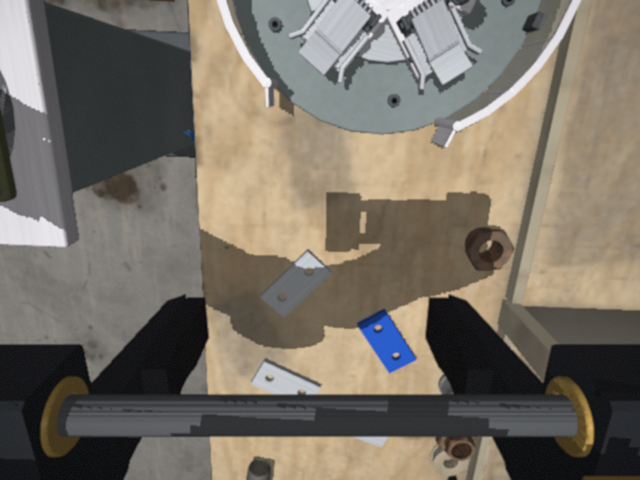

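Request:
play_rows([
  [[0, 0, 0], [0.1, 0.9, 0.3], 0],
  [[0, 0, 0], [0.1, 0.9, 0.3], 0],
  [[0, 0, 0], [0.1, 0.9, 0.3], 0],
  [[0, 0, 0], [0.1, 0.9, 0.3], 0],
  [[0, 0, -0.045], [0.1, 0.9, 0.3], 0],
])

```text
clock: 2.2
tool_pos: [0.4636, 0.1221, 0.4001]
eef_rot: [-0.501, -0.499, 0.502, -0.499]
contact_force: [1.3, 0.8, -0.5]
opening: 0.999
```

Request:
play_rows([
  [[0, 0, 0], [0, 0.9, 0], 0],
  [[0, 0, 0], [0, 0, 0], 0],
  [[0, 0, 0], [0, 0, 0], 0],
])

```text
clock: 2.5
tool_pos: [0.4635, 0.1573, 0.3994]
eef_rot: [-0.5, -0.499, 0.501, -0.499]
contact_force: [-0.3, -0.3, -0.8]
opening: 1.003
```

```bash
python3 - <<'E'
from h import *
delta(); print(r.get_state()['q'].round(2))
snap('wrist','w2'); snap('scene','s2'); snap('top','t2')
E
```

```text
t 2.50 tcp [0.4635 0.1573 0.3994] phi -0.1 toolx [-0.001 -0.001 -1.   ] F [-0.3 -0.3 -0.8] op 1.003
[ 0.02  0.4  -0.66  1.74  0.27  1.09 -0.73]
```

View pics/w2.png

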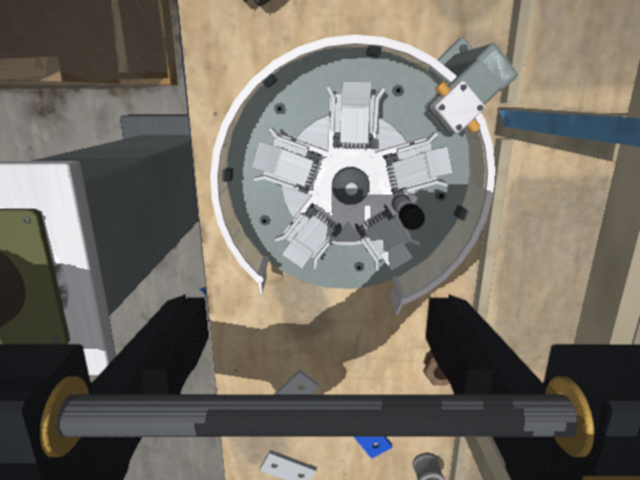

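View pics/s2.png

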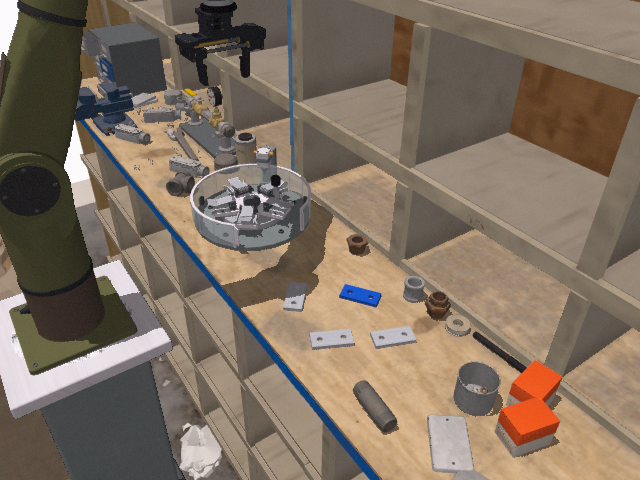

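```bash
python3 - <<'E'
from h import *
from scipy.optimize import least_squares
for fn,c0 in (('w2',(350,185)),('top0',(218,232))):
    s=load(fn); im=s['color'].astype(int)
    c0w=p2w(s,*c0,.076)[:2]
    for z in (.076,):
        # radial scan: find brightest-run edges
        H,W=im.shape[:2]
        vv,uu=np.mgrid[0:H,0:W]
        m=(im.min(2)>200)
        P=np.array([p2w(s,u,v,z)[:2] for u,v in zip(uu[m],vv[m])])
        rr=np.hypot(*(P-c0w).T); P=P[(rr>.12)&(rr<.18)]
        x0=[*c0w,.15]
        f=least_squares(lambda x:np.hypot(P[:,0]-x[0],P[:,1]-x[1])-x[2],x0,loss='soft_l1',f_scale=.002)
        d=f.fun
        print(fn,len(P),f.x.round(4),'resid',np.percentile(f.fun,[5,25,50,75,95]).round(4))
E
```

```text
w2 4882 [0.5015 0.1426 0.1501] resid [-0.0171 -0.0024  0.0001  0.0023  0.0047]
top0 50 [0.501  0.1419 0.1512] resid [-0.0009 -0.0005 -0.0001  0.0005  0.0011]
```

```bash
cat >> h.py <<'E'
def pol(s,c,r_,a,z): return w2p(s,[c[0]+r_*np.cos(a),c[1]+r_*np.sin(a),z])
def overlay(fn,c,g,d,out,box,k,pz=.008):
    s=load(fn); im=cv2.cvtColor(s['color'],cv2.COLOR_RGB2BGR)
    x0,y0,x1,y1=box; a=cv2.resize(im[y0:y1,x0:x1],None,fx=k,fy=k,interpolation=cv2.INTER_CUBIC)
    def L(pts,col):
        q=((np.array(pts)-[x0,y0]+.5)*k-.5); cv2.polylines(a,[q.round().astype(np.int32)],False,col,1,cv2.LINE_AA)
    al=np.linspace(np.radians(35),np.radians(325),90)+g
    for rr,z,col in ((.149,.076,(0,0,255)),): L([pol(s,c,rr,t,z) for t in al],col)
    L([pol(s,c,.152,t,.012) for t in np.linspace(0,6.3,90)],(0,255,0))
    for e in (-1,1): L([pol(s,c,.149,g+e*np.radians(35),z) for z in (.0,.076)],(0,255,255))
    L([pol(s,c,.06,g,.05),pol(s,c,.17,g,.05)],(255,0,0))
    for j in range(5):
        t=g+d+j*2*np.pi/5
        o=np.array([c[0],c[1]])
        def P(x,y,z): return w2p(s,[o[0]+x*np.cos(t)-y*np.sin(t),o[1]+x*np.sin(t)+y*np.cos(t),z])
        L([P(.087,.015,.056),P(.112,.015,.06),P(.112,-.015,.06),P(.087,-.015,.056)],(255,0,255) if j else (0,0,255))
        for e in(-1,1): L([P(.07,.0215*e,.053),P(.085,.0215*e,.053),P(.107,.0275*e,.053)],(255,255,0))
    t=g+d+np.radians(36); kx=np.array([c[0]+.065*np.cos(t),c[1]+.065*np.sin(t)])
    L([w2p(s,[kx[0]+.0125*np.cos(q),kx[1]+.0125*np.sin(q),.108+pz]) for q in np.linspace(0,6.3,30)],(0,165,255))
    cv2.imwrite('pics/'+out+'.png',a)
E
python3 - <<'E'
from h import *
s=load('w2'); c=np.array([.5012,.1422])
k=p2w(s,411,216,.116)[:2]-c; print(np.hypot(*k),np.degrees(np.arctan2(k[1],k[0])))
for u,v in ((265,287),(397,308)): 
    for z in (.012,.076):
        k=p2w(s,u,v,z)[:2]-c; print(u,v,z,np.hypot(*k),np.degrees(np.arctan2(k[1],k[0])))
s=load('top0')
k=p2w(s,225,202.5,.116)[:2]-c; print(np.hypot(*k),np.degrees(np.arctan2(k[1],k[0])))
E
```

```text
0.062133383910020254 -16.43645679969802
265 287 0.012 0.18285928483032277 -125.94672061136382
265 287 0.076 0.15262463181477687 -130.10495131552244
397 308 0.012 0.19522490810696053 -67.66291279172081
397 308 0.076 0.1572274621251985 -67.42422343682325
0.062402881244785116 -24.84087818573017
```

```bash
python3 - <<'E'
from h import *
c=[.5012,.1422]
overlay('w2',c,np.radians(-97),np.radians(43),'o1',(195,20,515,320),2.4)
overlay('top0',c,np.radians(-97),np.radians(43),'o2',(140,155,295,310),3.8)
E
```

```text
(no output)
```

View pics/o1.png

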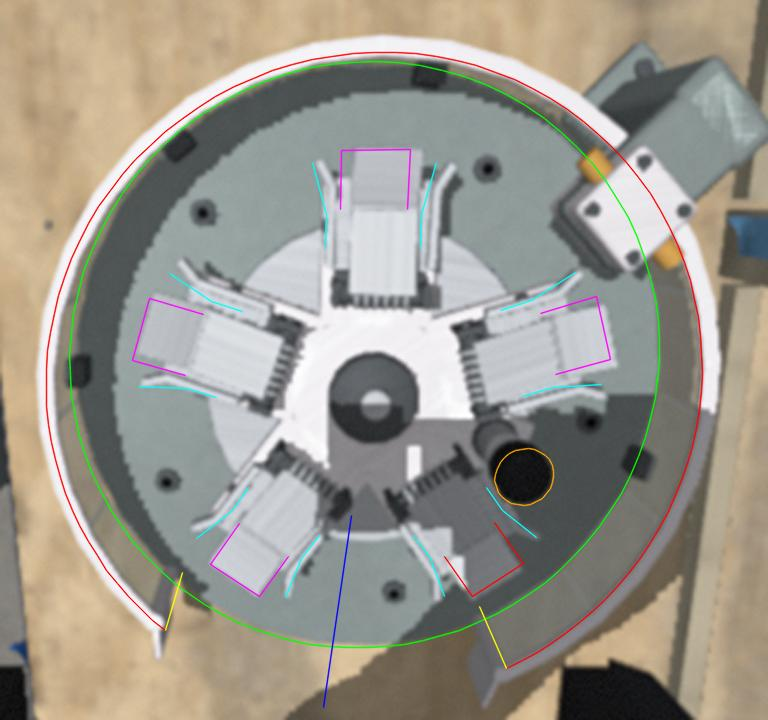

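View pics/o2.png

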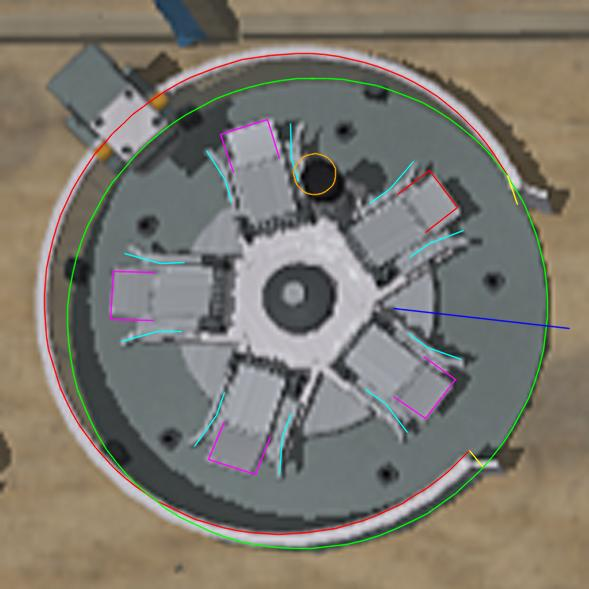

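```bash
python3 - <<'E'
from h import *
c=[.5000,.142]
overlay('w2',c,np.radians(-96.5),np.radians(40),'o1',(195,20,515,320),2.4)
overlay('top0',c,np.radians(-96.5),np.radians(40),'o2',(140,155,295,310),3.8)
E
```

```text
(no output)
```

View pics/o1.png

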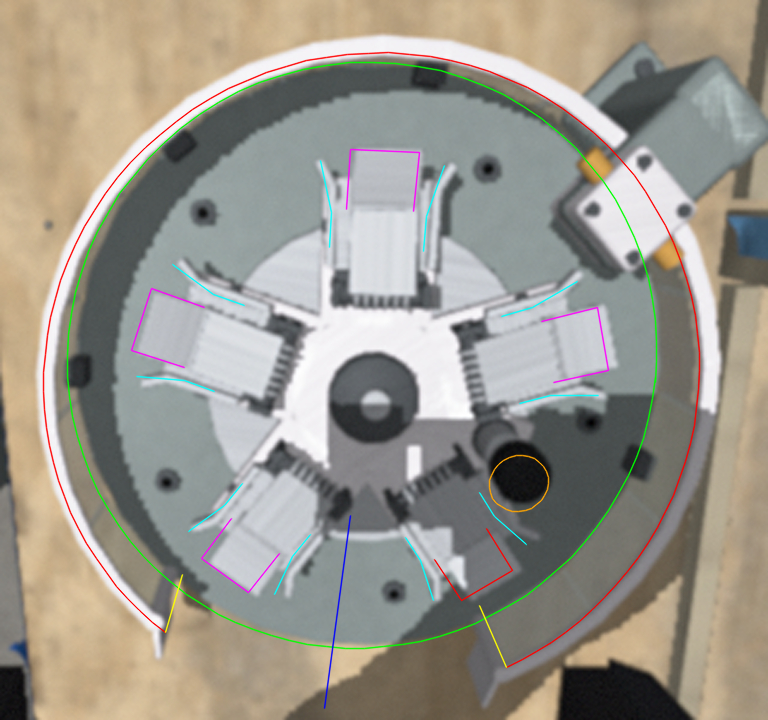

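View pics/o2.png

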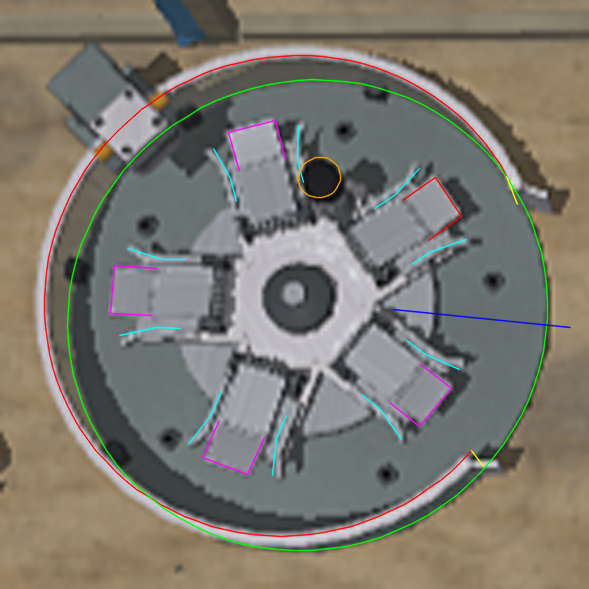

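Request:
play_rows([
  [[0, 0, 0.14], [0.25, -0.1, -0.3], 0],
  [[0, 0, 0.14], [0.25, -0.1, -0.3], 0],
  [[0, 0, 0.14], [0.25, -0.1, -0.3], 50],
  [[0, 0, 0.14], [0.25, -0.1, -0.3], 100],
  [[0, 0, 0.14], [0.25, -0.1, -0.3], 100],
])

```text
clock: 3.15
tool_pos: [0.5144, 0.1351, 0.3391]
eef_rot: [0.298, 0.641, -0.299, 0.641]
contact_force: [0.8, -0.4, 0.1]
opening: 0.75
```

Request:
play_rows([
  [[0, 0, 0.14], [0.25, -0.1, -0.3], 100],
  [[0, 0, 0.14], [0.25, -0.1, -0.3], 100],
  [[0, 0, 0.14], [0.25, -0.1, -0.3], 100],
  [[0, 0, 0.14], [0.25, -0.1, -0.3], 100],
  [[0, 0, 0.14], [0.2, -0.1, -0.3], 100],
])

```text
clock: 3.65
tool_pos: [0.5625, 0.1148, 0.2789]
eef_rot: [0.06, 0.705, -0.061, 0.704]
contact_force: [-1.0, -0.1, 0.5]
opening: 0.607
```

Request:
play_rows([
  [[0, 0, 0.14], [0, 0, -0.3], 100],
  [[0, 0, 0.14], [0, 0, -0.3], 100],
  [[0, 0, 0.14], [0, 0, -0.3], 100],
  [[0, 0, 0.0], [0, 0, 0], 100],
])

```text
clock: 4.05
tool_pos: [0.5611, 0.1145, 0.2417]
eef_rot: [-0.086, 0.703, 0.085, 0.7]
contact_force: [-0.8, -0.3, -0.3]
opening: 0.609
```

```bash
python3 - <<'E'
from h import *
delta([.5623,.1193,.16],np.radians(105)); print(r.get_state()['q'].round(2))
s=snap('wrist','w3'); snap('scene','s3')
print(w2p(s,[.5623,.1193,.116]))
E
```

```text
t 4.05 tcp [0.5611 0.1145 0.2417] phi 103.9 toolx [-0.004 -0.002 -1.   ] F [-0.8 -0.3 -0.3] op 0.609
 shift units [ 0.029  0.12  -2.042]
 rotvec [ 0.002 -0.004  0.019]
 rotvec [-6.000e-03 -3.000e-03 -3.123e+00]
[ 0.26  0.82 -1.    1.72  0.79  1.06  0.79]
[323.58890779 237.7090428 ]
```

View pics/w3.png

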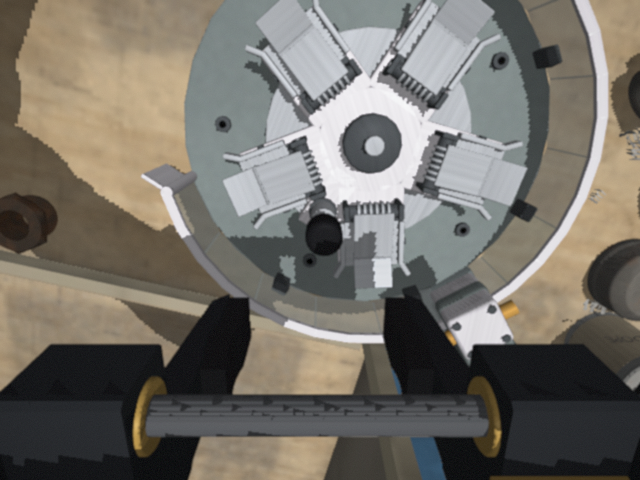

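View pics/s3.png

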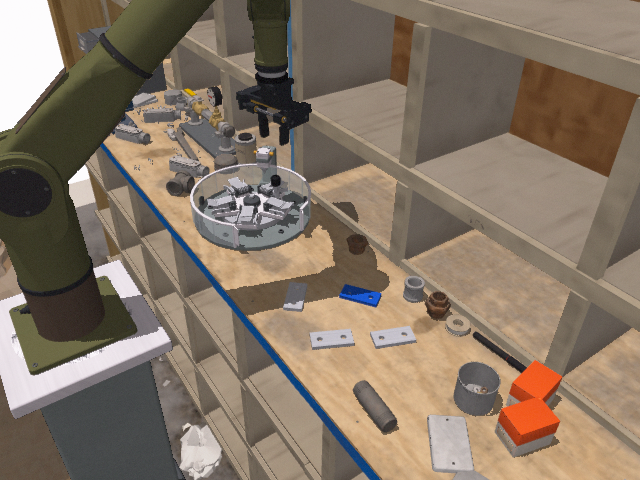

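```bash
python3 - <<'E'
from h import *
s=load('w3')
print(p2w(s,323.5,232.5,.116))
overlay('w3',[.501,.141],np.radians(-96.5),np.radians(41),'o3',(140,0,620,350),1.6)
E
```

```text
[0.55894974 0.11839385 0.116     ]
```

View pics/o3.png

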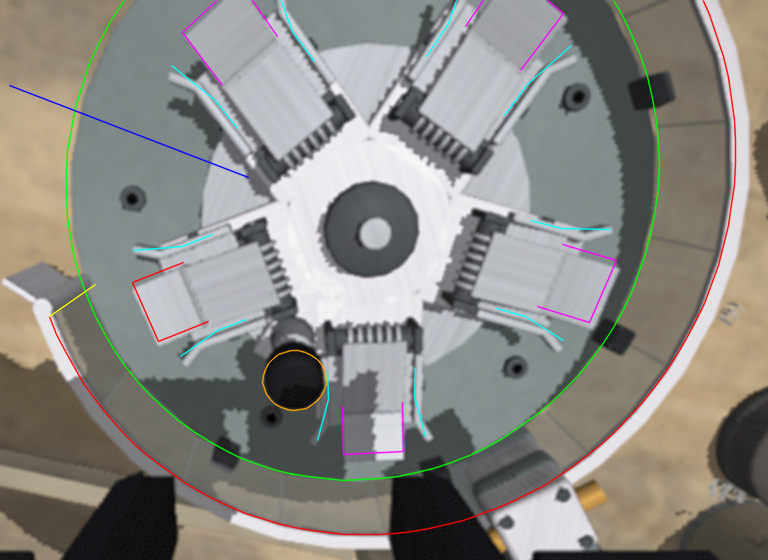

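Request:
play_rows([
  [[0, 0, 0], [0, 0.1, -0.9], 100],
  [[0, 0, 0], [0, 0, -0.9], 100],
  [[0, 0, 0], [0, 0, -0.9], 100],
  [[0, 0, 0], [0, 0, -0.6], 100],
  [[0, 0, 0], [0, 0, 0], 100],
])

```text
clock: 4.65
tool_pos: [0.5607, 0.1196, 0.1096]
eef_rot: [-0.086, 0.703, 0.085, 0.7]
contact_force: [-0.5, -0.0, -0.2]
opening: 0.606
```

```bash
python3 - <<'E'
from h import *
delta([.5600,.119,.109]);
snap('scene','s4');s=snap('wrist','w4')
im=cv2.imread('pics/s4.png')[100:300,150:400]; cv2.imwrite('pics/s4c.png',cv2.resize(im,None,fx=3,fy=3))
E
```

```text
t 4.65 tcp [0.5607 0.1196 0.1096] phi 103.9 toolx [-0.004 -0.003 -1.   ] F [-0.5 -0.  -0.2] op 0.606
 shift units [-0.016 -0.016 -0.016]
```

View pics/s4c.png

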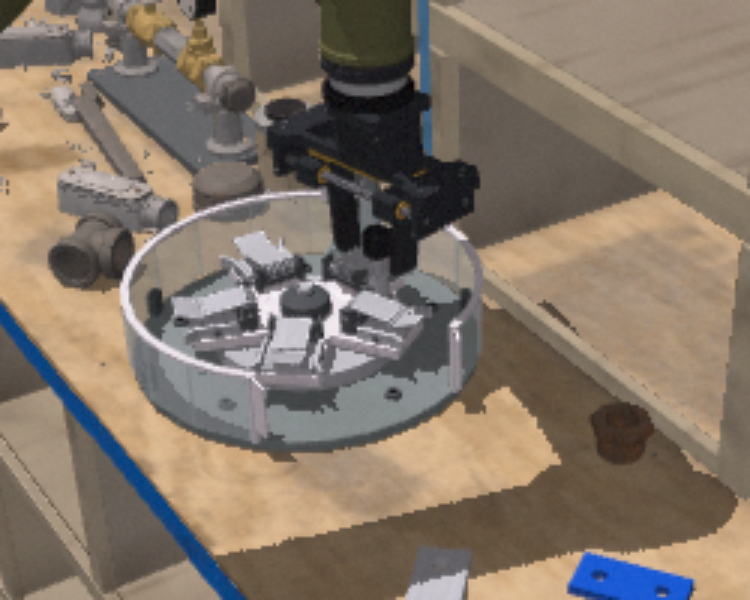

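View pics/w4.png

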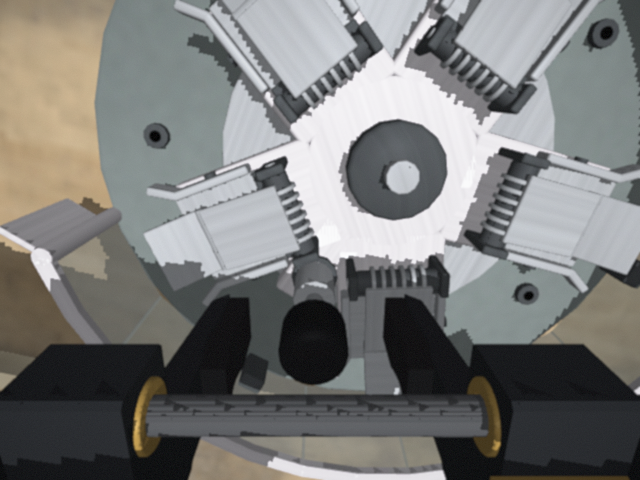

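Request:
play_rows([
  [[0, 0, 0], [0, 0, 0], 200],
  [[0, 0, 0], [0, 0, 0], 255],
  [[0, 0, 0], [0, 0, 0], 255],
  [[0, 0, 0], [0, 0, 0], 255],
  [[0, 0, 0], [0, 0, 0], 255],
], newtons=40)

```text
clock: 5.25
tool_pos: [0.5626, 0.1198, 0.1124]
eef_rot: [-0.087, 0.701, 0.085, 0.702]
contact_force: [0.7, -4.2, 5.1]
opening: 0.269
```

Request:
play_rows([
  [[0, 0, 0], [0, 0, 0], 255],
  [[0, 0, 0], [0, 0, 0.05], 255],
  [[0, 0, 0], [0, 0, 0.05], 255],
  [[0, 0, 0], [0, 0, 0], 255],
])

```text
clock: 5.65
tool_pos: [0.5625, 0.1198, 0.115]
eef_rot: [-0.087, 0.702, 0.085, 0.702]
contact_force: [5.1, -2.5, -9.0]
opening: 0.269
```

```bash
python3 - <<'E'
from h import *
delta();s=snap('wrist','w5')
E
```

```text
t 5.65 tcp [0.5625 0.1198 0.115 ] phi 104.0 toolx [ 0.    -0.002 -1.   ] F [ 5.1 -2.5 -9. ] op 0.269
```

View pics/w5.png

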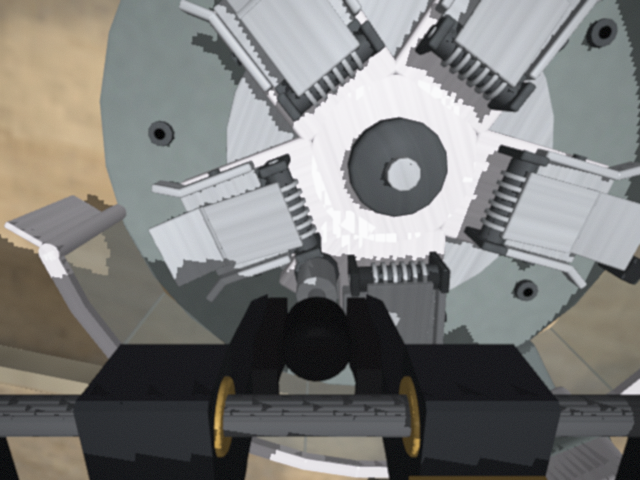

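```bash
python3 - <<'E'
from h import *
c=np.array([.501,.141])
for fn,u,v in (('w2',195+645/2.4,20+208/2.4),('top0',140+128/3.8,155+125/3.8)):
    s=load(fn); k=p2w(s,u,v,.134)[:2]-c; print(np.hypot(*k),np.degrees(np.arctan2(k[1],k[0]))-144)
for fn,pts in (('w2',[(195+160/2.4,20+630/2.4),(195+495/2.4,20+672/2.4)]),('top0',[(140+516/3.8,155+187/3.8),(140+466/3.8,155+461/3.8)]),('w3',[(140+45/1.6,308/1.6)])):
    s=load(fn)
    for q in pts: k=p2w(s,*q,.076)[:2]-c; print(fn,np.hypot(*k),np.degrees(np.arctan2(k[1],k[0])))
E
```

```text
0.1314257050758821 -100.5382632742787
0.12367413010958477 -98.62520496507537
w2 0.1496212563834821 -132.88075101352592
w2 0.1481859740453262 -63.97648298696582
top0 0.1500944490118502 -65.64348684554068
top0 0.15233079422499898 -134.5821955401588
w3 0.14945112142614905 -62.88845804336497
```

```bash
cat >> h.py <<'E'
def arc(a0,a1,n,rr=.065):
    a=np.radians(np.linspace(a0,a1,n+1)); p=rr*np.stack([np.cos(a),np.sin(a)],1)
    print('turn/row %.3f'%((a[1]-a[0]))); print((np.diff(p,axis=0)/.04).round(3).tolist())
E
python3 - <<'E'
from h import *
arc(-19,-63,6)
E
```

```text
turn/row -0.128
[[-0.08, -0.192], [-0.104, -0.18], [-0.126, -0.165], [-0.146, -0.148], [-0.164, -0.128], [-0.179, -0.106]]
```

Request:
play_rows([
  [[0, 0, 0], [0, 0, 0.04], 255],
  [[0, 0, 0], [0, 0, 0], 255],
])

```text
clock: 5.9
tool_pos: [0.5625, 0.1199, 0.1164]
eef_rot: [-0.087, 0.702, 0.086, 0.702]
contact_force: [5.5, -2.7, -9.1]
opening: 0.266
```

Request:
play_rows([
  [[0, 0, -0.128], [-0.08, -0.192, 0], 255],
  [[0, 0, -0.128], [-0.104, -0.18, 0], 255],
  [[0, 0, -0.128], [-0.126, -0.165, 0], 255],
])

```text
clock: 6.2
tool_pos: [0.5502, 0.099, 0.1165]
eef_rot: [0.052, 0.705, -0.051, 0.706]
contact_force: [4.3, -1.3, -8.8]
opening: 0.269
```

Request:
play_rows([
  [[0, 0, -0.128], [-0.146, -0.148, 0], 255],
  [[0, 0, -0.128], [-0.164, -0.128, 0], 255],
  [[0, 0, -0.128], [-0.179, -0.106, 0], 255],
  [[0, 0, 0], [0, 0, 0], 255],
])

```text
clock: 6.6
tool_pos: [0.5295, 0.0835, 0.1168]
eef_rot: [0.183, 0.683, -0.184, 0.683]
contact_force: [4.5, -2.0, -8.3]
opening: 0.264
```

```bash
python3 - <<'E'
from h import *
delta(); p=r.get_state()['tool_pos']; k=p[:2]-[.501,.141]; print(np.hypot(*k),np.degrees(np.arctan2(k[1],k[0])))
s=snap('wrist','w6');snap('top','t6')
overlay('t6',[.501,.141],np.radians(-99),np.radians(0),'o6',(140,155,295,310),3.8)
E
```

```text
t 6.60 tcp [0.5295 0.0835 0.1168] phi 59.9 toolx [-0.001 -0.001 -1.   ] F [ 4.5 -2.  -8.3] op 0.264
0.0641534760712993 -63.65220532621838
```

View pics/w6.png

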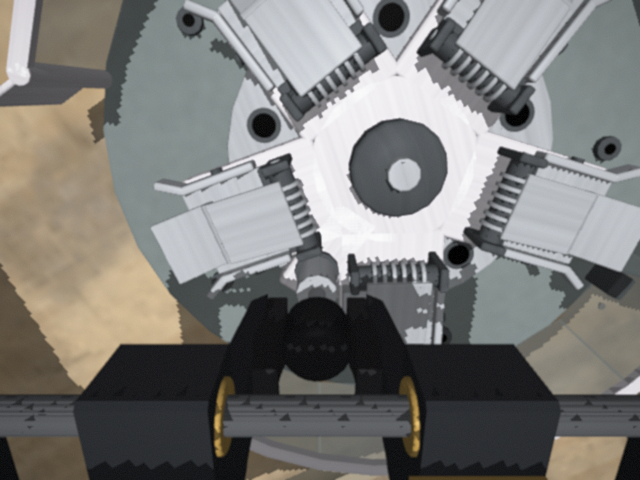

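View pics/o6.png

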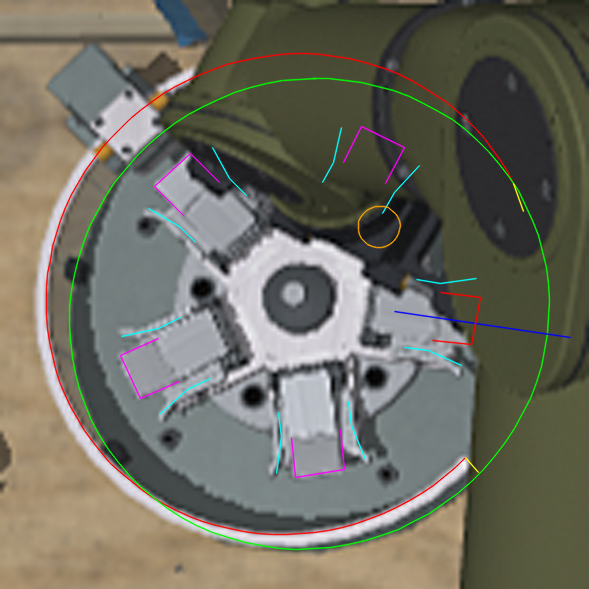

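```bash
python3 - <<'E'
from h import *
from scipy.optimize import least_squares
w=load('w6'); t=load('t6')
mw=[(390,16),(263,124.5),(516,113),(458,254.5)]
mt=[(140+375/3.8,155+376/3.8),(140+253/3.8,155+396/3.8),(140+203/3.8,155+288/3.8)]
c0=np.array([.501,.141])
for z in (.02,.03,.04):
  for s,m in((w,mw),(t,mt)):
    for q in m:
      k=p2w(s,*q,z)[:2]-c0; a=np.degrees(np.arctan2(k[1],k[0])); print(z,'r %.4f a %.1f  mod72 %.2f'%(np.hypot(*k),a,(a+99-36)%72))
def f(x):
    out=[]
    for s,m,o in((w,mw,x[4:6]),(t,mt,np.zeros(2))):
        for q in m:
            k=p2w(s,*q,x[3])[:2]-x[:2]-o; a=np.arctan2(k[1],k[0])
            n=np.round((a-x[2]-.6283)/1.25664); b=x[2]+.6283+n*1.25664
            out+=list(k-.065*np.array([np.cos(b),np.sin(b)]))
    return np.array(out+list((x[:2]-c0)*.5)+list(x[4:6]*.3))
for z0 in(.02,.04):
    o=least_squares(f,[*c0,np.radians(-99),z0,0,0]); print(o.x.round(4),np.degrees(o.x[2]),(o.fun*1e3).round(1))
E
```

```text
0.02 r 0.0651 a 149.7  mod72 68.66
0.02 r 0.0636 a -134.3  mod72 0.75
0.02 r 0.0698 a 77.6  mod72 68.57
0.02 r 0.0720 a 9.3  mod72 0.29
0.02 r 0.0641 a -135.7  mod72 71.30
0.02 r 0.0659 a 151.7  mod72 70.65
0.02 r 0.0661 a 80.2  mod72 71.25
0.03 r 0.0635 a 151.1  mod72 70.07
0.03 r 0.0626 a -135.1  mod72 71.87
0.03 r 0.0656 a 79.1  mod72 70.14
0.03 r 0.0667 a 9.0  mod72 0.00
0.03 r 0.0663 a -135.8  mod72 71.21
0.03 r 0.0664 a 153.8  mod72 0.77
0.03 r 0.0636 a 81.7  mod72 0.70
0.04 r 0.0619 a 152.6  mod72 71.56
0.04 r 0.0615 a -136.0  mod72 70.97
0.04 r 0.0614 a 80.9  mod72 71.92
0.04 r 0.0613 a 8.7  mod72 71.67
0.04 r 0.0684 a -135.9  mod72 71.13
0.04 r 0.0670 a 155.9  mod72 2.86
0.04 r 0.0611 a 83.3  mod72 2.27
[ 4.9990e-01  1.4060e-01 -1.7362e+00  2.8400e-02  3.1000e-03  1.4000e-03] -99.47779336710161 [-0.   0.1 -0.1  0.2  0.  -0.1  0.4 -0.   0.2  0.  -0.6  0.1 -0.1 -0.4
 -0.5 -0.2  0.9  0.4]
[ 4.9990e-01  1.4060e-01 -1.7362e+00  2.8400e-02  3.1000e-03  1.4000e-03] -99.47779336585364 [-0.   0.1 -0.1  0.2  0.  -0.1  0.4 -0.   0.2  0.  -0.6  0.1 -0.1 -0.4
 -0.5 -0.2  0.9  0.4]
```

Request:
play_rows([
  [[0, 0, 0], [0, 0, -0.1], 255],
  [[0, 0, 0], [0, 0, -0.1], 255],
  [[0, 0, 0], [0, 0, -0.08], 255],
  [[0, 0, 0], [0, 0, 0], 255],
])

```text
clock: 7.1
tool_pos: [0.5303, 0.084, 0.1057]
eef_rot: [0.182, 0.683, -0.183, 0.683]
contact_force: [4.2, -4.3, -3.9]
opening: 0.262
```

Request:
play_rows([
  [[0, 0, 0], [0, 0, 0], 180],
  [[0, 0, 0], [0, 0, 0], 120],
  [[0, 0, 0], [0, 0, 0], 120],
  [[0, 0, 0], [0, 0, 0], 120],
  [[0, 0, 0], [0, 0, 0], 120],
])

```text
clock: 7.6
tool_pos: [0.5297, 0.0849, 0.1063]
eef_rot: [0.183, 0.683, -0.182, 0.683]
contact_force: [-1.0, 0.5, -0.4]
opening: 0.527
```

```bash
python3 - <<'E'
from h import *
delta(); s=snap('wrist','w7')
E
```

```text
t 7.60 tcp [0.5297 0.0849 0.1063] phi 60.1 toolx [ 0.     0.001 -1.   ] F [-1.   0.5 -0.4] op 0.527
```

View pics/w7.png

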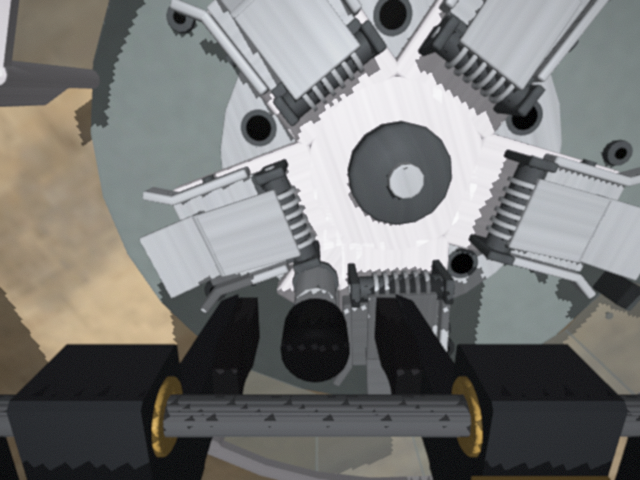

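Request:
play_rows([
  [[0, 0, 0], [0, 0, 0.5], 60],
  [[0, 0, 0], [0, 0, 0.9], 0],
  [[0, 0, 0], [0, 0, 0.9], 0],
  [[0, 0, 0], [0, -0.5, 0.9], 0],
  [[0, 0, 0], [-0.3, -0.7, 0.5], 0],
])

```text
clock: 8.15
tool_pos: [0.5197, 0.0384, 0.2572]
eef_rot: [0.183, 0.682, -0.18, 0.685]
contact_force: [-0.2, 0.2, -0.2]
opening: 0.96
```

Request:
play_rows([
  [[0, 0, -0.1], [-0.5, -0.9, 0], 0],
  [[0, 0, -0.1], [-0.5, -0.9, 0], 0],
  [[0, 0, -0.1], [-0.2, -0.9, 0], 0],
  [[0, 0, 0], [0, 0, 0], 0],
])

```text
clock: 8.55
tool_pos: [0.4676, -0.0774, 0.2536]
eef_rot: [0.284, 0.647, -0.288, 0.646]
contact_force: [-0.1, -0.0, -0.5]
opening: 1.002
```

```bash
python3 - <<'E'
from h import *
delta(); s=snap('wrist','w8');snap('top','t8');snap('scene','s8')
overlay('t8',[.500,.1406],np.radians(-99.5),np.radians(0),'o8',(140,155,295,310),3.8,0)
im=cv2.imread('pics/s8.png')[140:260,170:330]; cv2.imwrite('pics/s8c.png',cv2.resize(im,None,fx=4,fy=4))
im=cv2.imread('pics/t8.png')[180:320,320:620]; cv2.imwrite('pics/t8c.png',cv2.resize(im,None,fx=2.5,fy=2.5))
E
```

```text
t 8.55 tcp [ 0.4676 -0.0774  0.2536] phi 42.3 toolx [-0.003 -0.005 -1.   ] F [-0.1 -0.  -0.5] op 1.002
```

View pics/o8.png

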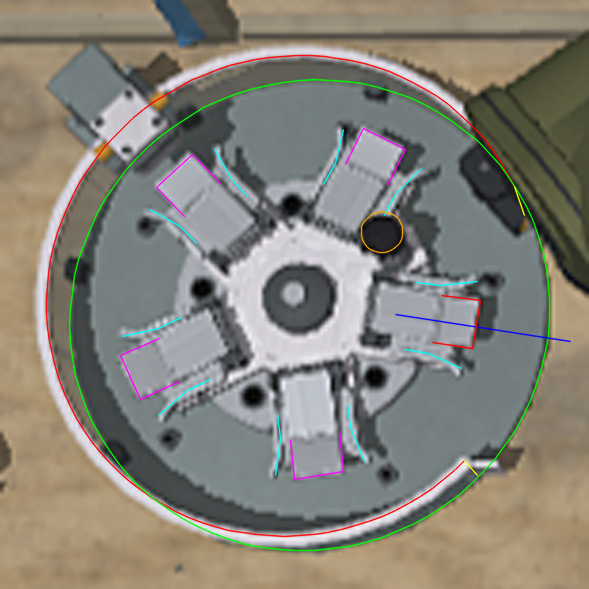

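View pics/s8c.png

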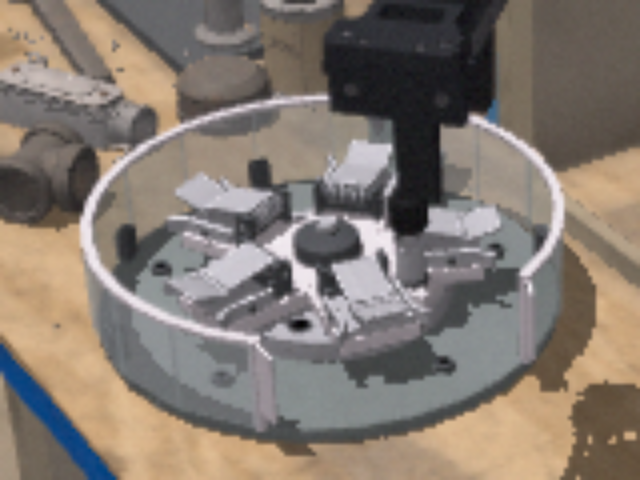

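View pics/t8c.png

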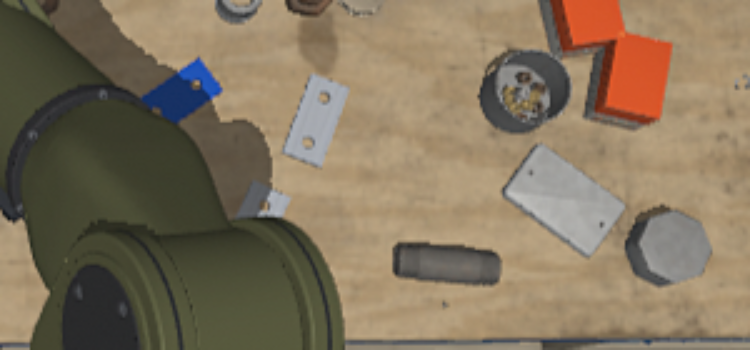

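View pics/w8.png

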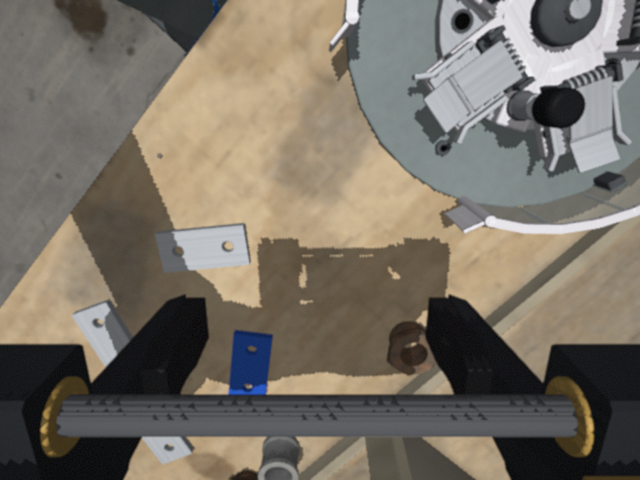

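```bash
cat >> h.py <<'E'
def plates(fn,zt=.008,lo=120,satmax=40):
    s=load(fn); im=s['color']; hsv=cv2.cvtColor(im,cv2.COLOR_RGB2HSV)
    m=((hsv[...,1]<satmax)&(hsv[...,2]>lo)).astype(np.uint8)
    cs,_=cv2.findContours(m,cv2.RETR_EXTERNAL,cv2.CHAIN_APPROX_NONE)
    for c in cs:
        if cv2.contourArea(c)<250: continue
        w=np.array([p2w(s,*q,zt)[:2] for q in c[:,0].astype(float)],np.float32)
        (cx,cy),(a,b),an=cv2.minAreaRect(w*1000)
        if a<b: a,b,an=b,a,an-90
        if 60<a<110 and 30<b<70: print(fn,'c %.4f %.4f'%(cx/1000,cy/1000),'L %.1f W %.1f ang %.1f'%(a,b,an), 'px',c[:,0].mean(0).round())
E
python3 - <<'E'
from h import *
plates('top0');plates('w8');plates('w1')
s=load('w8'); q=np.array([p2w(s,*x,.008)[:2] for x in [(156,233),(244.5,224),(249.5,263),(163,272)]]); print(q.round(4),q.mean(0)); d=q[1]+q[2]-q[0]-q[3]; print(np.degrees(np.arctan2(d[1],d[0])),np.linalg.norm(q[1]-q[0]),np.linalg.norm(q[1]-q[2]))
E
```

```text
top0 c 0.0414 -0.1324 L 87.0 W 54.5 ang -0.7 px [338. 436.]
top0 c 0.3895 -0.7402 L 64.2 W 56.8 ang 51.7 px [590. 279.]
top0 c 0.4127 -0.3398 L 85.0 W 41.2 ang -27.6 px [421. 271.]
top0 c 0.4214 -0.1923 L 84.8 W 41.3 ang 47.8 px [359. 268.]
top0 c 0.4574 0.4802 L 100.8 W 34.5 ang -61.0 px [ 79. 255.]
top0 c 0.4393 -0.6411 L 100.7 W 64.2 ang 51.6 px [546. 259.]
top0 c 0.5184 -0.4042 L 85.8 W 40.7 ang -22.1 px [446. 228.]
top0 c 0.6588 0.4526 L 64.5 W 62.9 ang -14.6 px [ 96. 174.]
w8 c 0.4068 -0.3342 L 68.2 W 40.8 ang -26.5 px [ 97. 328.]
w8 c 0.4298 -0.1847 L 67.6 W 42.6 ang 48.4 px [213. 246.]
w8 c 0.2769 -0.1078 L 95.8 W 32.6 ang 78.0 px [121.  73.]
w1 c 0.4154 -0.3385 L 86.5 W 42.0 ang -26.0 px [285. 382.]
[[ 0.3826 -0.2081]
 [ 0.4385 -0.1451]
 [ 0.4668 -0.1724]
 [ 0.4108 -0.2365]] [ 0.42468227 -0.19051462]
48.608598587696285 0.08419482188420511 0.039367865193959246
```

Request:
play_rows([
  [[0, 0, -0.147], [-0.16, -0.34, -0.2], 0],
  [[0, 0, -0.147], [-0.16, -0.34, -0.2], 0],
  [[0, 0, -0.147], [-0.16, -0.34, -0.2], 0],
  [[0, 0, -0.147], [-0.16, -0.34, -0.2], 0],
  [[0, 0, -0.147], [-0.16, -0.34, -0.2], 0],
])

```text
clock: 9.2
tool_pos: [0.4386, -0.1381, 0.214]
eef_rot: [0.498, 0.503, -0.497, 0.503]
contact_force: [0.3, 0.1, 0.5]
opening: 0.997
```

Request:
play_rows([
  [[0, 0, -0.147], [-0.16, -0.34, -0.2], 0],
  [[0, 0, -0.147], [-0.16, -0.34, -0.3], 0],
  [[0, 0, -0.147], [-0.16, -0.34, -0.5], 0],
  [[0, 0, -0.147], [-0.16, -0.34, -0.5], 0],
  [[0, 0, -0.147], [-0.16, -0.34, -0.5], 0],
])

```text
clock: 9.7
tool_pos: [0.4072, -0.2063, 0.1335]
eef_rot: [0.645, 0.291, -0.644, 0.291]
contact_force: [0.2, 1.0, -1.4]
opening: 1.001
```

Request:
play_rows([
  [[0, 0, 0], [0, 0, 0], 0],
])

```text
clock: 9.8
tool_pos: [0.405, -0.2072, 0.1324]
eef_rot: [-0.643, -0.292, 0.646, -0.291]
contact_force: [0.1, 1.4, 0.6]
opening: 0.999
```

```bash
python3 - <<'E'
from h import *
delta([.4037,-.2131,.1],np.radians(-41.8));s=snap('wrist','w9'); print(r.get_state()['q'].round(2))
E
```

```text
t 9.80 tcp [ 0.405  -0.2072  0.1324] phi -41.3 toolx [-0.004  0.001 -1.   ] F [0.1 1.4 0.6] op 0.999
 shift units [-0.032 -0.147 -0.811]
 rotvec [-0.001 -0.004 -0.008]
 rotvec [ 6.000e-03 -1.000e-03  3.134e+00]
[ 0.5   0.72 -0.22  2.17  0.52  0.29 -0.87]
```

View pics/w9.png

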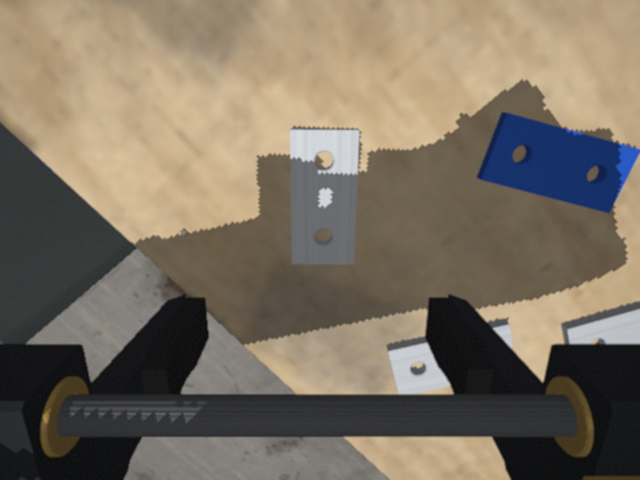

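Request:
play_rows([
  [[0, 0, -0.008], [0, -0.18, -0.7], 0],
  [[0, 0, 0], [0, 0, -0.8], 0],
  [[0, 0, 0], [0, 0, -0.8], 0],
  [[0, 0, 0], [0, 0, -0.3], 0],
  [[0, 0, 0], [0, 0, 0], 0],
])

```text
clock: 10.35
tool_pos: [0.4091, -0.2138, 0.0356]
eef_rot: [-0.644, -0.292, 0.645, -0.29]
contact_force: [0.5, 0.1, 0.6]
opening: 0.998
```

Request:
play_rows([
  [[0, 0, 0], [0, 0, 0], 60],
  [[0, 0, 0], [0, 0, 0], 100],
  [[0, 0, 0], [0, 0, 0], 140],
  [[0, 0, 0], [0, 0, 0], 200],
  [[0, 0, 0], [0, 0, 0], 200],
], newtons=50)

```text
clock: 10.85
tool_pos: [0.4075, -0.216, 0.0365]
eef_rot: [-0.645, -0.289, 0.646, -0.288]
contact_force: [-0.4, 0.5, -0.1]
opening: 0.572
```

```bash
python3 - <<'E'
from h import *
delta();s=snap('wrist','w10')
E
```

```text
t 10.85 tcp [ 0.4075 -0.216   0.0365] phi -41.8 toolx [-0.003  0.001 -1.   ] F [-0.4  0.5 -0.1] op 0.572
```

View pics/w10.png

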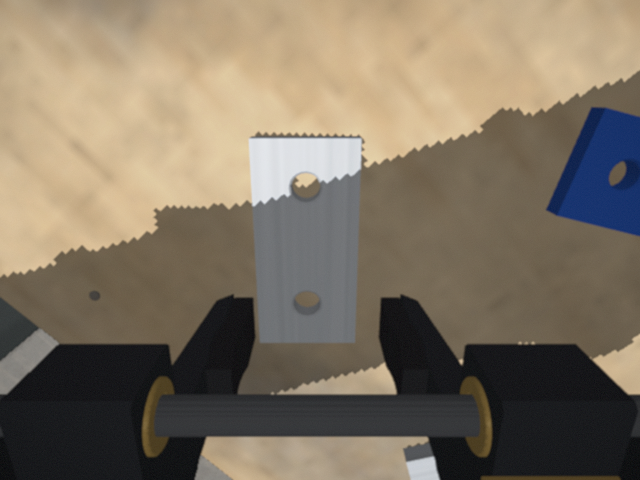

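```bash
python3 - <<'E'
from h import *
s=load('w10'); st=r.get_state(); p=st['tool_pos']
print(st['q'].round(3)); print(w2p(s,[p[0],p[1],.008]))
q=np.array([p2w(s,*x,.008)[:2] for x in [(261,343),(356,342),(361,137),(250,138)]]); print(q.round(4),q.mean(0)); d=q[2]+q[3]-q[0]-q[1]; a=np.arctan2(d[1],d[0]);print(np.degrees(a),np.linalg.norm(q[1]-q[0]),np.linalg.norm(q[1]-q[2]))
e=(p[:2]-q.mean(0)); print('along',e@[np.cos(a),np.sin(a)],'across',e@[-np.sin(a),np.cos(a)])
E
```

```text
[ 0.414  0.932 -0.043  2.187  0.924  0.043 -1.266]
[314.49977066 316.41157579]
[[ 0.3821 -0.2104]
 [ 0.4123 -0.2366]
 [ 0.4678 -0.1734]
 [ 0.4383 -0.1475]] [ 0.42511758 -0.19196857]
48.50063435050854 0.0399343398683515 0.0841182013728775
along -0.02968583692129502 across -0.0026373889602206864
```

Request:
play_rows([
  [[0, 0, 0], [0, 0, 0], 40],
  [[0, 0, 0], [0, 0, 0], 0],
  [[0, 0, 0], [0, 0, 0], 0],
])

```text
clock: 11.2
tool_pos: [0.4072, -0.2159, 0.0361]
eef_rot: [-0.645, -0.29, 0.647, -0.288]
contact_force: [-0.1, -0.4, 0.4]
opening: 0.775
```

Request:
play_rows([
  [[0.027, 0.03, 0], [0, 0, 0.1], 80],
  [[0.026, 0.03, 0], [0, 0, 0], 80],
  [[0, 0, 0], [0, 0, 0], 80],
])

```text
clock: 11.5
tool_pos: [0.408, -0.2169, 0.0401]
eef_rot: [-0.634, -0.314, 0.657, -0.261]
contact_force: [0.1, 0.2, -0.5]
opening: 0.683
```

```bash
python3 - <<'E'
from h import *
delta([.4065,-.2155,.03]);s=snap('wrist','w11'); print(r.get_state()['q'].round(3))
E
```

```text
t 11.50 tcp [ 0.408  -0.2169  0.0401] phi -42.0 toolx [-0.061  0.055 -0.997] F [ 0.1  0.2 -0.5] op 0.683
 shift units [-0.038  0.034 -0.251]
[ 0.597  0.942 -0.315  2.109  0.871  0.298 -1.192]
```

View pics/w11.png

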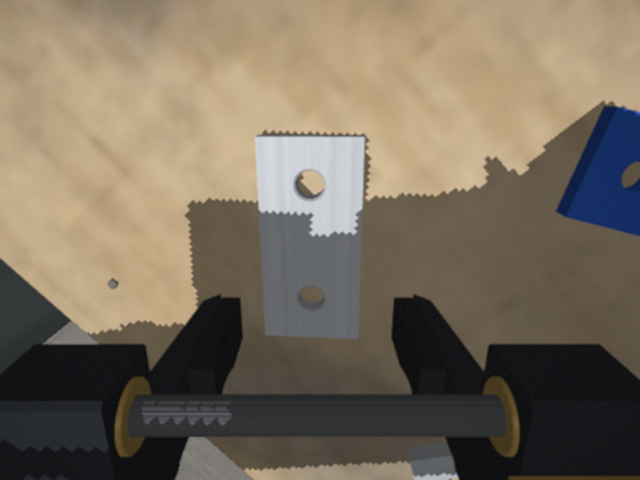

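Request:
play_rows([
  [[-0.02, -0.022, 0], [0, 0, -0.05], 80],
  [[-0.02, -0.022, 0], [0, 0, -0.05], 80],
  [[0, 0, 0], [0, 0, 0], 80],
])

```text
clock: 11.85
tool_pos: [0.4063, -0.2147, 0.0361]
eef_rot: [-0.64, -0.297, 0.65, -0.282]
contact_force: [-0.7, 0.6, 1.0]
opening: 0.685
```

```bash
python3 - <<'E'
from h import *
delta([.4065,-.2155,.03],np.radians(-41.8)); print(r.get_state()['q'].round(3))
E
```

```text
t 11.85 tcp [ 0.4063 -0.2147  0.0361] phi -41.7 toolx [-0.022  0.013 -1.   ] F [-0.7  0.6  1. ] op 0.685
 shift units [ 0.006 -0.021 -0.154]
 rotvec [-0.013 -0.022 -0.003]
 rotvec [ 0.034 -0.021  3.139]
[ 0.467  0.933 -0.128  2.17   0.97   0.12  -1.305]
```

Request:
play_rows([
  [[0, 0, 0], [0, 0, -0.1], 80],
  [[0, 0, 0], [0, 0, -0.1], 80],
  [[0, 0, 0], [0, 0, 0], 80],
])

```text
clock: 12.15
tool_pos: [0.4073, -0.2158, 0.0275]
eef_rot: [-0.641, -0.296, 0.65, -0.281]
contact_force: [0.4, 0.1, 0.8]
opening: 0.689
```

```bash
python3 - <<'E'
from h import *
delta([.4065,-.2155,.03],np.radians(-41.8)); print(r.get_state()['q'].round(3));s=snap('wrist','w12')
E
```

```text
t 12.15 tcp [ 0.4073 -0.2158  0.0275] phi -41.8 toolx [-0.02   0.015 -1.   ] F [0.4 0.1 0.8] op 0.689
 shift units [-0.021  0.009  0.062]
 rotvec [-0.015 -0.02   0.   ]
 rotvec [-0.031  0.023 -3.141]
[ 0.454  0.951 -0.102  2.166  0.989  0.093 -1.324]
```

View pics/w12.png

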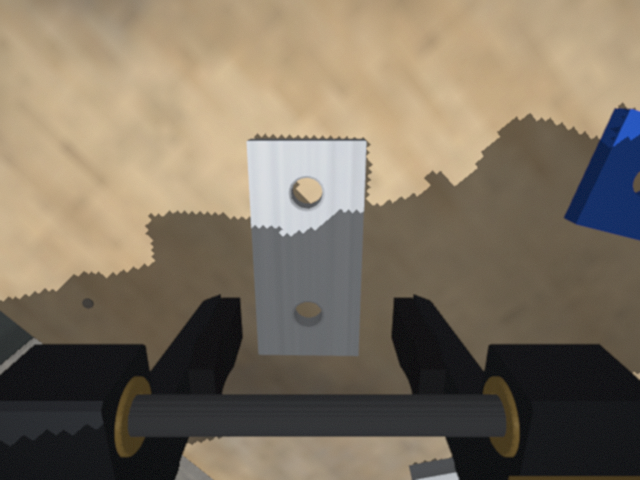

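Request:
play_rows([
  [[0, 0, 0], [0, 0, 0], 110],
  [[0, 0, 0], [0, 0, 0], 140],
  [[0, 0, 0], [0, 0, 0], 200],
  [[0, 0, 0], [0, 0, 0], 200],
  [[0, 0, 0], [0, 0, 0], 200],
], newtons=50)

```text
clock: 12.7
tool_pos: [0.4069, -0.2159, 0.0282]
eef_rot: [-0.641, -0.296, 0.65, -0.281]
contact_force: [-1.0, 0.4, 1.4]
opening: 0.44
```

Request:
play_rows([
  [[0, 0, 0], [0, 0, 0], 200],
  [[0, 0, 0], [0, 0, 0], 200],
])

```text
clock: 12.9
tool_pos: [0.4069, -0.2159, 0.0282]
eef_rot: [-0.641, -0.296, 0.65, -0.281]
contact_force: [-2.4, 1.6, 1.4]
opening: 0.443
```

Request:
play_rows([
  [[0, 0, 0], [0, 0, 0.3], 200],
  [[0, 0, 0], [0, 0, 0.4], 200],
  [[0, 0, 0], [0.2, 0, 0.5], 200],
  [[0, 0, 0], [0.2, 0.2, 0.5], 200],
  [[0, 0, 0], [0, 0, 0], 200],
])

```text
clock: 13.4
tool_pos: [0.4263, -0.2073, 0.0978]
eef_rot: [-0.643, -0.295, 0.647, -0.282]
contact_force: [0.8, 0.4, -2.6]
opening: 0.442
```

```bash
python3 - <<'E'
from h import *
delta([.4065,-.2155,.03],np.radians(-9.5)); print(r.get_state()['q'].round(3));s=snap('wrist','w13'); snap('scene','s13')
E
```

```text
t 13.40 tcp [ 0.4263 -0.2073  0.0978] phi -41.8 toolx [-0.013  0.015 -1.   ] F [ 0.8  0.4 -2.6] op 0.442
 shift units [-0.494 -0.206 -1.696]
 rotvec [-0.011 -0.017  0.563]
 rotvec [-0.022  0.014 -2.578]
[ 0.6    0.827 -0.39   2.117  0.842  0.371 -1.212]
```

View pics/w13.png

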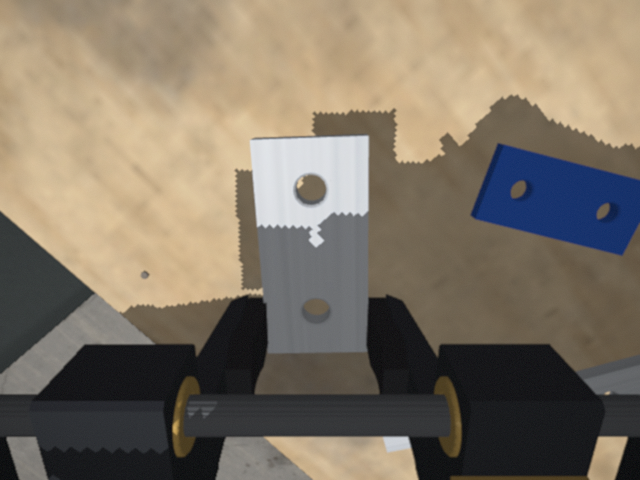

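View pics/s13.png

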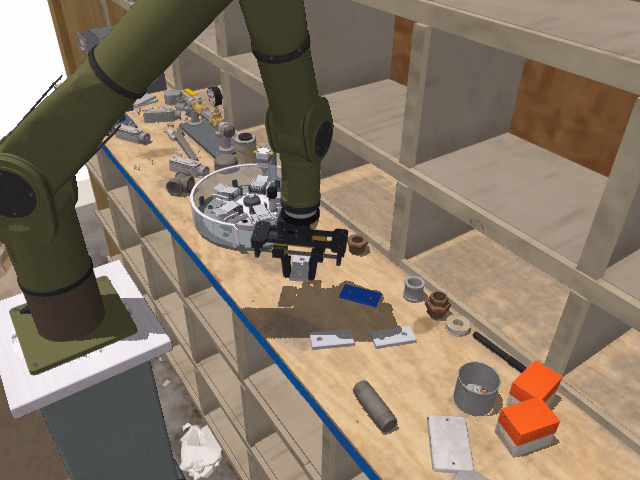

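```bash
cat >> h.py <<'E'
def held(fn,corners,dz=-.0202):
    "corners: near-left, near-right, far-right, far-left px; plate top at tcp z+dz"
    s=load(fn); st=r.get_state(); p=st['tool_pos']; M=R.from_quat(st['eef_rot']).as_matrix(); ph=np.arctan2(M[1,1],M[0,1])
    z=p[2]+dz
    q=np.array([p2w(s,*x,z)[:2] for x in corners]); d=q[2]+q[3]-q[0]-q[1]; a=np.arctan2(d[1],d[0])
    e=q.mean(0)-p[:2]; u=np.array([np.cos(a),np.sin(a)])
    print('plate c',q.mean(0).round(4),'ang %.1f'%np.degrees(a),'rel yaw %.1f'%(np.degrees(a-ph-np.pi/2)),'L %.1f %.1f W %.1f %.1f'%tuple(1000*np.linalg.norm(x) for x in (q[3]-q[0],q[2]-q[1],q[1]-q[0],q[2]-q[3])),'centre ahead of tcp %.4f side %.4f'%(e@u,e@[-u[1],u[0]]))
E
python3 - <<'E'
from h import *
held('w13',[(268,353),(368,351),(369,136),(251,139)])
E
```

```text
plate c [ 0.4458 -0.1847] ang 50.1 rel yaw 1.9 L 85.4 84.9 W 40.6 40.1 centre ahead of tcp 0.0325 side -0.0023
```

Request:
play_rows([
  [[-0.003, -0.004, 0.11], [0.2, 0.6, 0.1], 200],
  [[-0.003, -0.004, 0.11], [0.2, 0.6, 0], 200],
  [[-0.003, -0.004, 0.11], [0.2, 0.6, 0], 200],
  [[-0.002, -0.004, 0.11], [0.17, 0.6, 0], 200],
  [[0, -0.002, 0.106], [0.15, 0.6, 0], 200],
])

```text
clock: 14.0
tool_pos: [0.4591, -0.088, 0.0989]
eef_rot: [-0.54, -0.453, 0.546, -0.453]
contact_force: [0.4, -1.9, 1.1]
opening: 0.432
```

Request:
play_rows([
  [[0, 0, 0], [0, 0, 0], 200],
  [[0, 0, 0], [0, 0, 0], 200],
])

```text
clock: 14.2
tool_pos: [0.4591, -0.0887, 0.0992]
eef_rot: [-0.542, -0.452, 0.547, -0.451]
contact_force: [0.2, -0.7, -2.3]
opening: 0.427
```

```bash
cat >> h.py <<'E'
C=np.array([.501,.142]); G=np.radians(-99.5)
def onaxis(z=.0777,rho=None,phi=np.radians(-10.)):
    p=r.get_state()['tool_pos'][:2]-C; u=np.array([np.cos(G),np.sin(G)]); rh=p@u; print('rho %.4f lateral(ccw) %.4f'%(rh,p@[-u[1],u[0]]))
    q=C+u*(rh if rho is None else rho); delta([*q,z],phi)
E
python3 - <<'E'
from h import *
onaxis(); print(r.get_state()['q'].round(3));s=snap('wrist','w14'); snap('scene','s14')
E
```

```text
rho 0.2344 lateral(ccw) -0.0032
t 14.20 tcp [ 0.4591 -0.0887  0.0992] phi -10.7 toolx [-0.006 -0.004 -1.   ] F [ 0.2 -0.7 -2.3] op 0.427
 shift units [ 0.08  -0.013 -0.536]
 rotvec [ 0.004 -0.006  0.011]
 rotvec [-0.009 -0.006 -3.13 ]
[ 0.368  0.83  -0.455  2.145  0.997  0.402 -1.098]
```

View pics/w14.png

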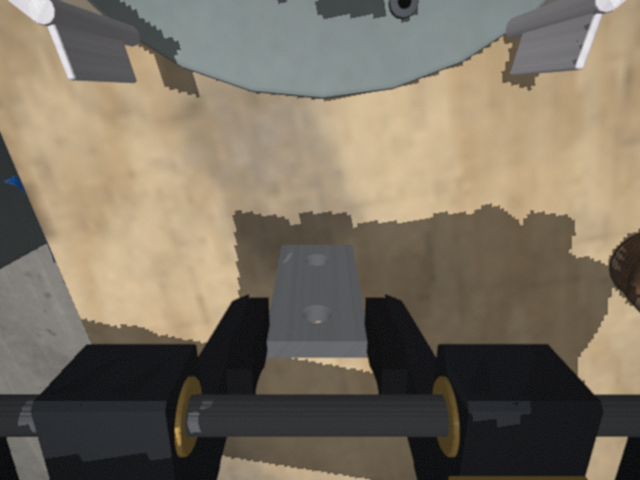

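Request:
play_rows([
  [[0, 0, 0], [0, -0.3, -0.2], 200],
  [[0, 0, 0], [0, -0.2, -0.2], 200],
  [[0, 0, 0], [0, 0, -0.2], 200],
  [[0, 0, 0], [0, 0, 0], 200],
])

```text
clock: 14.7
tool_pos: [0.4577, -0.1159, 0.0768]
eef_rot: [-0.541, -0.447, 0.551, -0.452]
contact_force: [-0.9, -2.9, 5.7]
opening: 0.41
```

```bash
python3 - <<'E'
from h import *
onaxis(); s=snap('scene','s15')
im=cv2.imread('pics/s15.png')[180:330,180:400]; cv2.imwrite('pics/s15c.png',cv2.resize(im,None,fx=3.5,fy=3.5))
E
```

```text
rho 0.2615 lateral(ccw) -0.0001
t 14.70 tcp [ 0.4577 -0.1159  0.0768] phi -11.1 toolx [-0.007 -0.014 -1.   ] F [-0.9 -2.9  5.7] op 0.410
 shift units [ 0.003 -0.     0.023]
 rotvec [ 0.014 -0.006  0.019]
 rotvec [-0.01  -0.023 -3.122]
```

View pics/s15c.png

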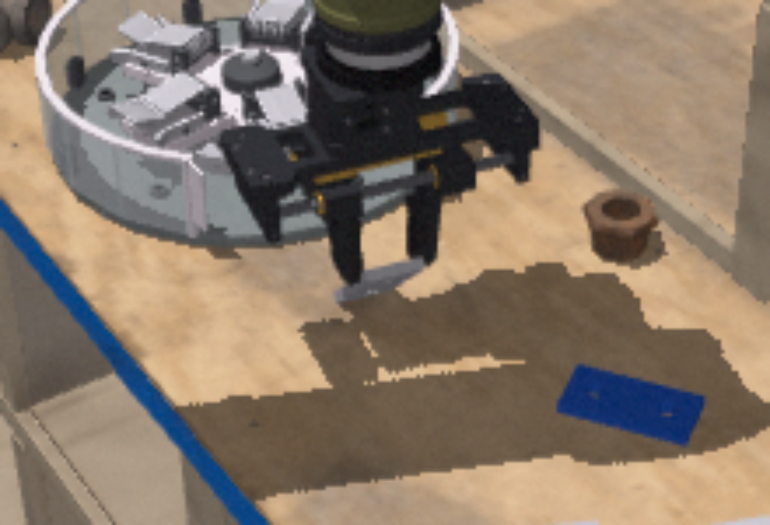

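Request:
play_rows([
  [[0, 0, 0], [0, -0.1, -0.3], 200],
  [[0, 0, 0], [0, -0.1, -0.3], 200],
  [[0, 0, 0], [0, 0, -0.3], 200],
  [[0, 0, 0], [0, 0, -0.2], 200],
  [[0, 0, 0], [0, 0, 0], 200],
], newtons=6)

```text
clock: 15.25
tool_pos: [0.4593, -0.1179, 0.0313]
eef_rot: [-0.542, -0.451, 0.547, -0.451]
contact_force: [0.1, -0.8, -0.6]
opening: 0.452
```

```bash
python3 - <<'E'
from h import *
onaxis(); s=snap('wrist','w16')
E
```

```text
rho 0.2632 lateral(ccw) 0.0017
t 15.25 tcp [ 0.4593 -0.1179  0.0313] phi -10.7 toolx [-0.005 -0.005 -1.   ] F [ 0.1 -0.8 -0.6] op 0.452
 shift units [-0.043  0.007  1.16 ]
 rotvec [ 0.005 -0.005  0.012]
 rotvec [-0.008 -0.008 -3.129]
```

View pics/w16.png

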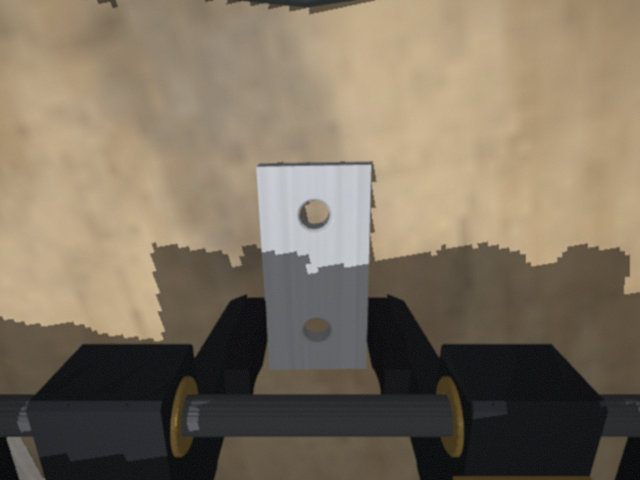

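Request:
play_rows([
  [[0, 0, 0], [0, 0, 0], 120],
  [[0, 0, 0], [0, 0, 0], 110],
  [[0, 0, 0], [0, 0, -0.1], 110],
  [[0, 0, 0], [0, 0, 0], 110],
])

```text
clock: 15.7
tool_pos: [0.4601, -0.1158, 0.028]
eef_rot: [-0.542, -0.452, 0.545, -0.452]
contact_force: [1.0, 0.6, 0.1]
opening: 0.568
```

```bash
python3 - <<'E'
from h import *
held('w16',[(268,369),(367,369),(372,164),(257,166)],-.0233)
onaxis(); s=snap('wrist','w17');print(r.get_state()['q'].round(3))
E
```

```text
plate c [ 0.4638 -0.1002] ang 80.0 rel yaw 0.6 L 86.5 87.1 W 42.1 41.0 centre ahead of tcp 0.0160 side -0.0009
rho 0.2610 lateral(ccw) 0.0022
t 15.70 tcp [ 0.4601 -0.1158  0.028 ] phi -10.5 toolx [-0.003 -0.003 -1.   ] F [1.  0.6 0.1] op 0.568
 shift units [-0.055  0.009  1.243]
 rotvec [ 0.003 -0.003  0.009]
 rotvec [-0.005 -0.005 -3.132]
[ 0.285  0.955 -0.225  2.142  1.264  0.196 -1.289]
```

View pics/w17.png

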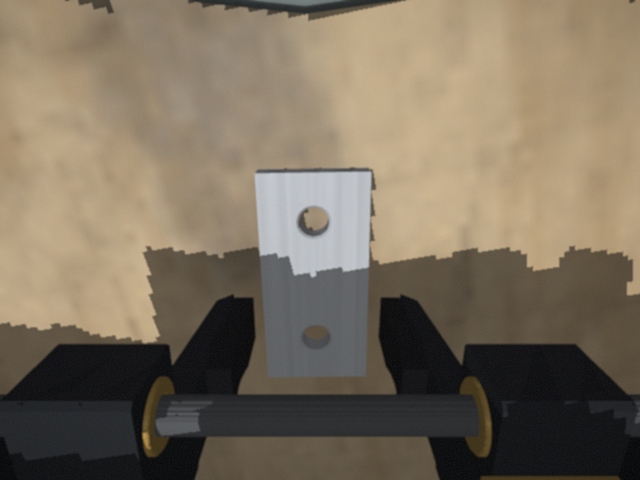

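```bash
python3 - <<'E'
from h import *
held('w17',[(268,377),(367,376),(371,171),(257,172)],-.020)
E
```

```text
plate c [ 0.4647 -0.0979] ang 80.3 rel yaw 0.8 L 84.3 84.1 W 40.5 39.0 centre ahead of tcp 0.0184 side -0.0015
```

Request:
play_rows([
  [[0, 0, 0], [-0.05, -0.31, 0], 110],
  [[0, 0, 0], [0, 0, 0], 110],
])

```text
clock: 15.95
tool_pos: [0.4576, -0.13, 0.0281]
eef_rot: [-0.542, -0.451, 0.547, -0.452]
contact_force: [0.1, 0.2, -0.2]
opening: 0.57
```

Request:
play_rows([
  [[0, 0, 0], [0, 0, 0], 150],
  [[0, 0, 0], [0, 0, 0], 200],
  [[0, 0, 0], [0, 0, 0], 200],
  [[0, 0, 0], [0, 0, 0], 200],
], newtons=60)

```text
clock: 16.35
tool_pos: [0.4582, -0.1277, 0.0282]
eef_rot: [-0.542, -0.452, 0.545, -0.452]
contact_force: [-0.1, 0.4, 1.3]
opening: 0.44
```

Request:
play_rows([
  [[0, 0, 0], [0, 0, 0.3], 200],
  [[0, 0, 0], [0, 0, 0.4], 200],
  [[0, 0, 0], [0, 0, 0.6], 200],
  [[0, 0, 0], [0, 0, 0], 200],
  [[0, 0, 0], [0, 0, 0], 200],
])

```text
clock: 16.85
tool_pos: [0.4582, -0.1284, 0.08]
eef_rot: [-0.542, -0.452, 0.545, -0.452]
contact_force: [-1.2, 0.6, -2.0]
opening: 0.433
```

```bash
python3 - <<'E'
from h import *
onaxis(rho=.23); s=snap('wrist','w18')
E
```

```text
rho 0.2737 lateral(ccw) 0.0024
t 16.85 tcp [ 0.4582 -0.1284  0.08  ] phi -10.6 toolx [-0.003 -0.003 -1.   ] F [-1.2  0.6 -2. ] op 0.433
 shift units [ 0.121  1.089 -0.057]
 rotvec [ 0.003 -0.003  0.01 ]
 rotvec [-0.004 -0.005 -3.132]
```

View pics/w18.png

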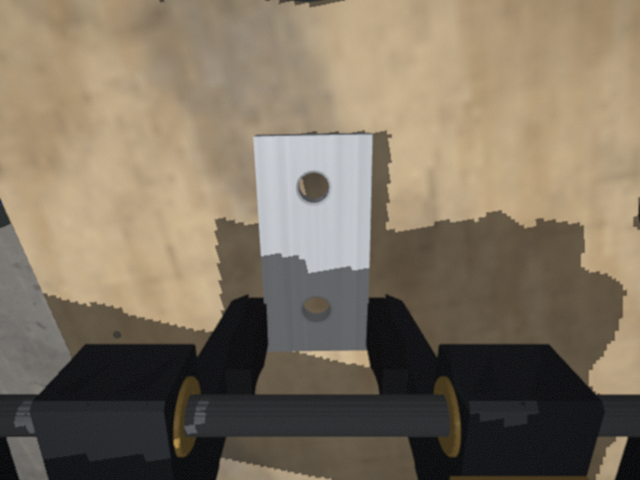

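Request:
play_rows([
  [[0, 0, 0], [0.02, 0.2, 0], 200],
  [[0, 0, 0], [0.02, 0.2, 0], 200],
  [[0, 0, 0], [0, 0, 0], 200],
])

```text
clock: 17.2
tool_pos: [0.46, -0.1098, 0.0797]
eef_rot: [-0.542, -0.453, 0.544, -0.452]
contact_force: [-0.6, -0.8, -2.5]
opening: 0.437
```

```bash
python3 - <<'E'
from h import *
held('w18',[(267,350),(368,349),(372,134),(254,136)],-.0202)
onaxis(rho=.23); s=snap('wrist','w19')
E
```

```text
plate c [ 0.4649 -0.0983] ang 80.5 rel yaw 0.8 L 83.7 83.8 W 40.4 39.4 centre ahead of tcp 0.0121 side -0.0029
rho 0.2551 lateral(ccw) 0.0011
t 17.20 tcp [ 0.46   -0.1098  0.0797] phi -10.3 toolx [-0.004 -0.001 -1.   ] F [-0.6 -0.8 -2.5] op 0.437
 shift units [ 0.076  0.623 -0.051]
 rotvec [ 0.001 -0.004  0.006]
 rotvec [-5.000e-03 -2.000e-03 -3.136e+00]
```

View pics/w19.png

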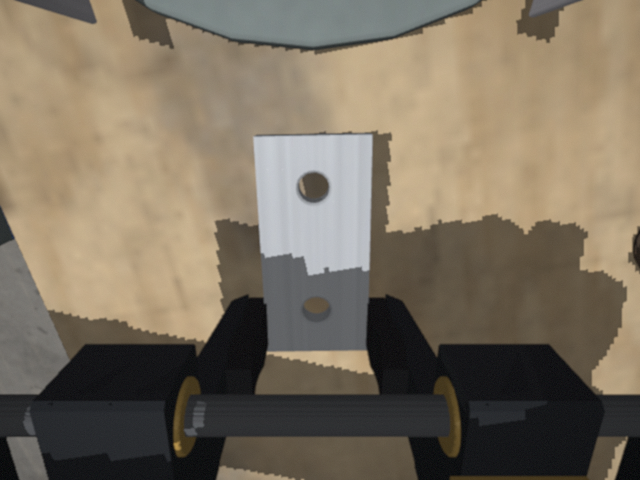

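Request:
play_rows([
  [[0, 0, 0], [0.08, 0.5, -0.06], 200],
  [[0, 0, 0], [0.08, 0.5, 0], 200],
  [[0, 0, 0], [0.08, 0.5, 0], 200],
  [[0, 0, 0], [0, 0, 0], 200],
])

```text
clock: 17.65
tool_pos: [0.4703, -0.0485, 0.0778]
eef_rot: [-0.542, -0.454, 0.543, -0.453]
contact_force: [0.6, -0.4, -2.8]
opening: 0.437
```

```bash
python3 - <<'E'
from h import *
onaxis(z=.0772,rho=.1323); s=snap('wrist','w20');snap('scene','s20')
im=cv2.imread('pics/s20.png')[140:290,170:370]; cv2.imwrite('pics/s20c.png',cv2.resize(im,None,fx=4,fy=4))
E
```

```text
rho 0.1930 lateral(ccw) 0.0012
t 17.65 tcp [ 0.4703 -0.0485  0.0778] phi -10.2 toolx [-0.002  0.    -1.   ] F [ 0.6 -0.4 -2.8] op 0.437
 shift units [ 0.222  1.501 -0.015]
 rotvec [-0.    -0.002  0.004]
 rotvec [-3.000e-03  0.000e+00 -3.137e+00]
```

View pics/w20.png

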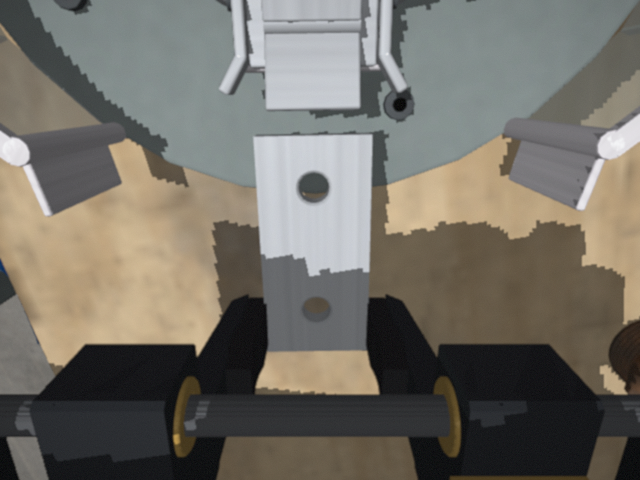

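View pics/s20c.png

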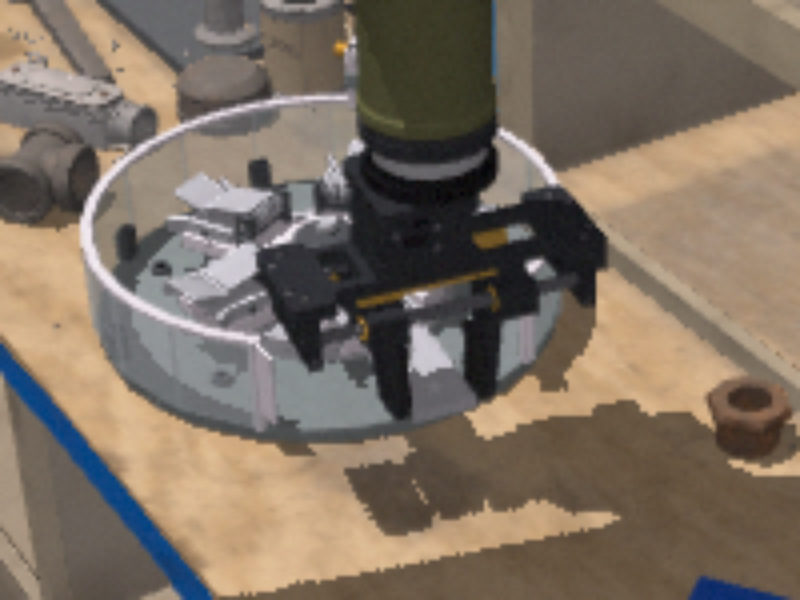

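Request:
play_rows([
  [[0, 0, 0], [0.04, 0.25, 0], 200],
  [[0, 0, 0], [0.04, 0.25, 0], 200],
  [[0, 0, 0], [0.04, 0.25, 0], 200],
  [[0, 0, 0], [0.04, 0.25, 0], 200],
])

```text
clock: 18.15
tool_pos: [0.4746, -0.0152, 0.0775]
eef_rot: [-0.54, -0.45, 0.549, -0.453]
contact_force: [-0.9, -10.2, -1.5]
opening: 0.438
```

```bash
python3 - <<'E'
from h import *
onaxis(z=.0772,rho=.1323); s=snap('wrist','w21')
E
```

```text
rho 0.1594 lateral(ccw) -0.0001
t 18.15 tcp [ 0.4746 -0.0152  0.0775] phi -10.7 toolx [-0.007 -0.01  -1.   ] F [ -0.9 -10.2  -1.5] op 0.438
 shift units [ 0.114  0.668 -0.006]
 rotvec [ 0.01  -0.007  0.012]
 rotvec [-0.01  -0.016 -3.129]
```

View pics/w21.png

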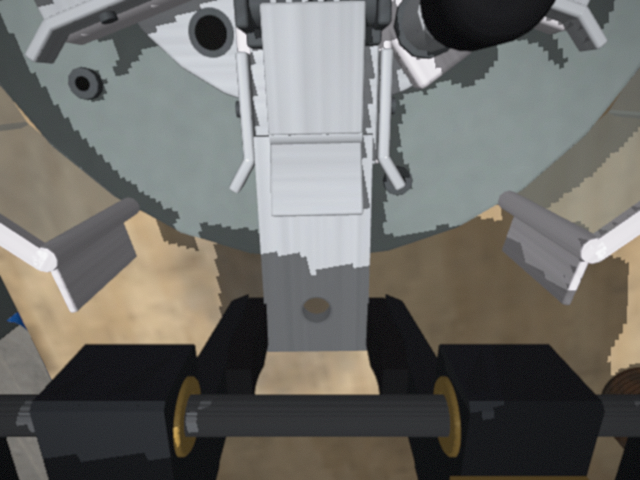

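Request:
play_rows([
  [[0, 0, 0], [0.04, 0.25, 0], 200],
  [[0, 0, 0], [0.04, 0.25, 0], 200],
  [[0, 0, 0], [0, 0, 0], 200],
])

```text
clock: 18.5
tool_pos: [0.4786, 0.0084, 0.0776]
eef_rot: [-0.542, -0.452, 0.545, -0.452]
contact_force: [-2.1, -1.5, -3.7]
opening: 0.44
```

```bash
python3 - <<'E'
from h import *
onaxis(z=.0772,rho=.1323)
E
```

```text
rho 0.1355 lateral(ccw) -0.0000
t 18.50 tcp [0.4786 0.0084 0.0776] phi -10.5 toolx [-0.004 -0.004 -1.   ] F [-2.1 -1.5 -3.7] op 0.440
 shift units [ 0.013  0.078 -0.009]
 rotvec [ 0.004 -0.004  0.008]
 rotvec [-0.006 -0.006 -3.133]
```

Push gently on to the stop.

Request:
play_rows([
  [[0, 0, 0], [0.01, 0.08, 0], 200],
  [[0, 0, 0], [0.02, 0.1, 0], 200],
  [[0, 0, 0], [0, 0, 0], 200],
])

```text
clock: 18.8
tool_pos: [0.4791, 0.0122, 0.0774]
eef_rot: [-0.541, -0.45, 0.548, -0.452]
contact_force: [-1.6, -6.6, -3.1]
opening: 0.44
```

Request:
play_rows([
  [[0, 0, 0], [0.02, 0.1, 0], 200],
  [[0, 0, 0], [0, 0, 0], 200],
])

```text
clock: 19.0
tool_pos: [0.4788, 0.0125, 0.0771]
eef_rot: [-0.539, -0.448, 0.551, -0.453]
contact_force: [-1.2, -11.8, -2.5]
opening: 0.439
```

```bash
python3 - <<'E'
from h import *
onaxis(z=.0772,rho=.1323); s=snap('wrist','w22')
E
```

```text
rho 0.1314 lateral(ccw) -0.0005
t 19.00 tcp [0.4788 0.0125 0.0771] phi -10.8 toolx [-0.009 -0.015 -1.   ] F [ -1.2 -11.8  -2.5] op 0.439
 shift units [ 0.008 -0.025  0.001]
 rotvec [ 0.015 -0.009  0.014]
 rotvec [-0.013 -0.023 -3.127]
```

View pics/w22.png

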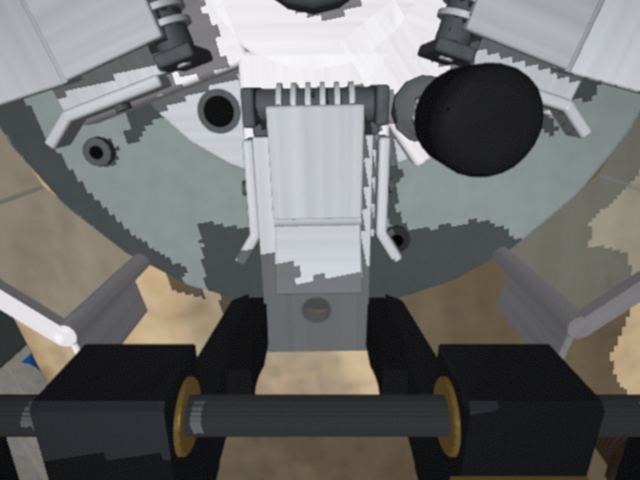

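Request:
play_rows([
  [[0, 0, 0], [0.02, 0.15, 0], 200],
  [[0, 0, 0], [0, 0, 0], 200],
  [[0, 0, 0], [-0.04, -0.28, -0.02], 200],
  [[0, 0, 0], [0, 0, 0], 200],
])

```text
clock: 19.45
tool_pos: [0.4793, 0.0118, 0.0767]
eef_rot: [-0.542, -0.451, 0.547, -0.452]
contact_force: [-1.9, -4.5, -3.4]
opening: 0.436
```

```bash
python3 - <<'E'
from h import *
onaxis(z=.0772,rho=.1323)
E
```

```text
rho 0.1320 lateral(ccw) 0.0001
t 19.45 tcp [0.4793 0.0118 0.0767] phi -10.7 toolx [-0.005 -0.005 -1.   ] F [-1.9 -4.5 -3.4] op 0.436
 shift units [-0.004 -0.007  0.012]
 rotvec [ 0.005 -0.005  0.012]
 rotvec [-0.008 -0.008 -3.13 ]
```

Request:
play_rows([
  [[0, 0, 0], [0, 0, 0], 170],
  [[0, 0, 0], [0, 0, 0], 90],
  [[0, 0, 0], [0, 0, 0], 70],
  [[0, 0, 0], [0, 0, 0], 70],
])

```text
clock: 19.85
tool_pos: [0.4811, 0.0158, 0.0774]
eef_rot: [-0.543, -0.453, 0.544, -0.452]
contact_force: [-0.1, 0.0, -0.7]
opening: 0.685
```

Request:
play_rows([
  [[0, 0, 0], [-0.02, -0.15, 0.3], 70],
  [[0, 0, 0], [-0.05, -0.4, 0.8], 70],
  [[0, 0, 0], [0, -0.4, 0.9], 70],
  [[0, 0, 0], [0, -0.4, 0.9], 70],
  [[0, 0, 0], [0, 0, 0], 70],
])

```text
clock: 20.35
tool_pos: [0.4798, -0.0414, 0.1966]
eef_rot: [0.545, 0.449, -0.544, 0.453]
contact_force: [-0.2, 0.2, -0.7]
opening: 0.729
```

```bash
python3 - <<'E'
from h import *
onaxis(); s=snap('wrist','w23')
E
```

```text
rho 0.1844 lateral(ccw) 0.0094
t 20.35 tcp [ 0.4798 -0.0414  0.1966] phi -10.7 toolx [ 0.005 -0.003 -1.   ] F [-0.2  0.2 -0.7] op 0.729
 shift units [-0.231  0.039 -2.973]
 rotvec [0.003 0.005 0.013]
 rotvec [ 0.007 -0.004 -3.129]
```

View pics/w23.png

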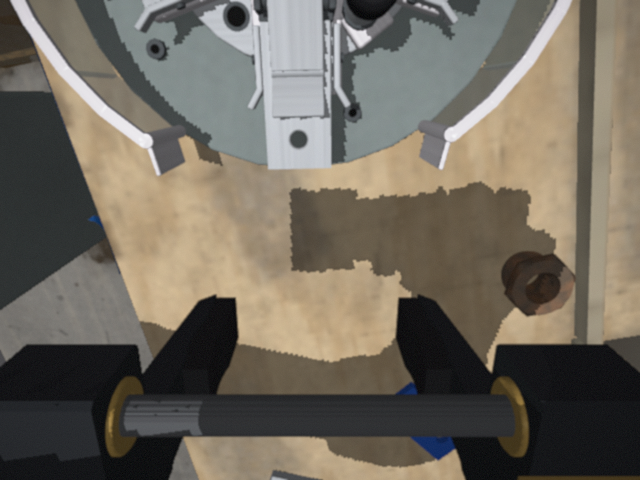

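```bash
python3 - <<'E'
from h import *
s=load('w23')
u=np.array([np.cos(G),np.sin(G)])
for q in [(268,168),(331,167),(299,167.5),(299,139)]:
    k=p2w(s,*q,.056)[:2]-C; print(q,k@u, k@[-u[1],u[0]])
E
```

```text
(268, 168) 0.14279328368563823 -0.01835940426926595
(331, 167) 0.14307012768222 0.021575706640417056
(299, 167.5) 0.14292448536735922 0.0012926586397124195
(299, 139) 0.12525361705407295 0.001929051703844022
```

Request:
play_rows([
  [[0, 0, 0.137], [0.21, 0.52, 0], 110],
  [[0, 0, 0.137], [0.21, 0.52, 0], 110],
  [[0, 0, 0.137], [0.21, 0.52, 0], 110],
  [[0, 0, 0.137], [0.21, 0.52, 0], 110],
  [[0, 0, 0.137], [0.21, 0.52, 0], 110],
])

```text
clock: 20.9
tool_pos: [0.5191, 0.0661, 0.192]
eef_rot: [0.357, 0.61, -0.359, 0.61]
contact_force: [-0.4, -0.3, -1.1]
opening: 0.572
```

Request:
play_rows([
  [[0, 0, 0.13], [0.21, 0.52, 0], 110],
  [[0, 0, 0], [0, 0, 0], 110],
  [[0, 0, 0], [0, 0, 0], 110],
])

```text
clock: 21.2
tool_pos: [0.5269, 0.0851, 0.192]
eef_rot: [0.319, 0.63, -0.322, 0.631]
contact_force: [0.4, 0.2, 0.0]
opening: 0.57
```

```bash
python3 - <<'E'
from h import *
delta([.5303,.084,.106],np.radians(36)); s=snap('wrist','w24'); print(w2p(s,[.5303,.084,.108]),r.get_state()['q'].round(2))
E
```

```text
t 21.20 tcp [0.5269 0.0851 0.192 ] phi 36.1 toolx [-0.002 -0.005 -1.   ] F [0.4 0.2 0. ] op 0.570
 shift units [ 0.084 -0.027 -2.15 ]
 rotvec [ 0.005 -0.002 -0.002]
 rotvec [3.00e-03 7.00e-03 3.14e+00]
[318.26125878 264.85017189] [ 0.26  0.81 -0.88  1.89  0.84  0.86 -0.44]
```

View pics/w24.png

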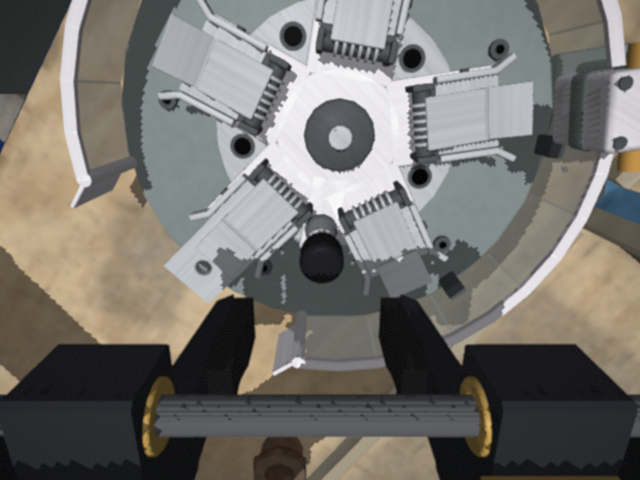

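Request:
play_rows([
  [[0, 0, 0], [0.08, -0.03, -0.75], 110],
  [[0, 0, 0], [0, 0, -0.75], 110],
  [[0, 0, 0], [0, 0, -0.65], 110],
  [[0, 0, 0], [0, 0, 0], 110],
])

```text
clock: 21.65
tool_pos: [0.5286, 0.0808, 0.1041]
eef_rot: [0.317, 0.631, -0.324, 0.629]
contact_force: [-1.2, -0.1, 0.0]
opening: 0.571
```

Request:
play_rows([
  [[0, 0, 0], [0, 0, 0], 200],
  [[0, 0, 0], [0, 0, 0], 255],
  [[0, 0, 0], [0, 0, 0], 255],
  [[0, 0, 0], [0, 0, 0], 255],
  [[0, 0, 0], [0, 0, 0], 255],
], newtons=45)

```text
clock: 22.15
tool_pos: [0.5314, 0.0833, 0.1081]
eef_rot: [0.319, 0.629, -0.322, 0.632]
contact_force: [-1.0, -1.1, 7.4]
opening: 0.263
```

```bash
python3 - <<'E'
from h import *
delta([.5303,.084,.106],np.radians(36)); s=snap('wrist','w25')
E
```

```text
t 22.15 tcp [0.5314 0.0833 0.1081] phi 36.1 toolx [ 0.002 -0.005 -1.   ] F [-1.  -1.1  7.4] op 0.263
 shift units [-0.027  0.018 -0.052]
 rotvec [ 0.005  0.002 -0.002]
 rotvec [-3.000e-03  8.000e-03  3.139e+00]
```

View pics/w25.png

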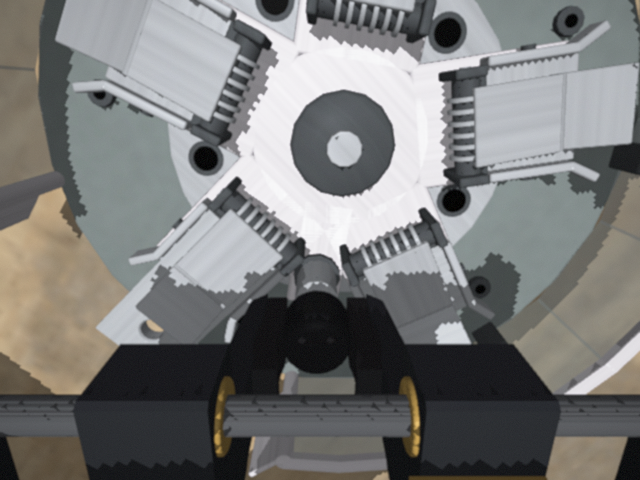

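Request:
play_rows([
  [[0, 0, 0], [0, 0, 0.1], 255],
  [[0, 0, 0], [0, 0, 0.1], 255],
  [[0, 0, 0], [0, 0, 0.09], 255],
  [[0, 0, 0], [0, 0, 0], 255],
])

```text
clock: 22.6
tool_pos: [0.531, 0.0831, 0.1185]
eef_rot: [0.319, 0.63, -0.322, 0.631]
contact_force: [2.8, 0.2, -9.0]
opening: 0.264
```

```bash
python3 - <<'E'
from h import *
delta(); s=snap('wrist','w26')
arc(-63.5,-135.5,9)
E
```

```text
t 22.60 tcp [0.531  0.0831 0.1185] phi 36.1 toolx [ 0.    -0.005 -1.   ] F [ 2.8  0.2 -9. ] op 0.264
turn/row -0.140
[[-0.209, -0.087], [-0.219, -0.057], [-0.225, -0.026], [-0.227, 0.006], [-0.224, 0.037], [-0.216, 0.068], [-0.205, 0.098], [-0.189, 0.125], [-0.17, 0.15]]
```

View pics/w26.png

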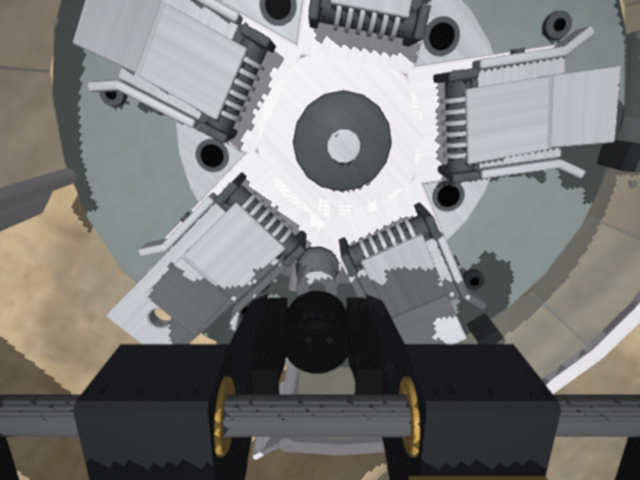

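Request:
play_rows([
  [[0, 0, 0], [0, 0, 0.04], 255],
  [[0, 0, -0.14], [-0.209, -0.087, 0], 255],
  [[0, 0, -0.14], [-0.219, -0.057, 0], 255],
  [[0, 0, -0.14], [-0.225, -0.026, 0], 255],
  [[0, 0, 0], [0, 0, 0], 255],
])

```text
clock: 23.15
tool_pos: [0.5037, 0.0763, 0.1201]
eef_rot: [0.443, 0.55, -0.447, 0.55]
contact_force: [3.2, -1.0, -8.7]
opening: 0.267
```

```bash
cat >> h.py <<'E'
def knob(c=(.5007,.142)):
    p=r.get_state()['tool_pos'][:2]-np.array(c); print('knob r %.4f ang %.2f'%(np.hypot(*p),np.degrees(np.arctan2(p[1],p[0])))); delta()
E
python3 - <<'E'
from h import *
knob(); s=snap('wrist','w27')
E
```

```text
knob r 0.0657 ang -87.38
t 23.15 tcp [0.5037 0.0763 0.1201] phi 12.1 toolx [-0.003 -0.005 -1.   ] F [ 3.2 -1.  -8.7] op 0.267
```

View pics/w27.png

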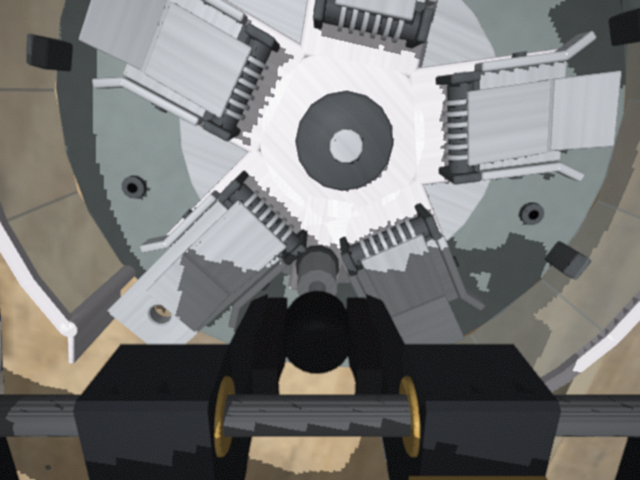

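Dial turns with the knob. Continue.

Request:
play_rows([
  [[0, 0, -0.14], [-0.227, 0.006, 0], 255],
  [[0, 0, -0.14], [-0.224, 0.037, 0], 255],
  [[0, 0, -0.14], [-0.216, 0.068, 0], 255],
])

```text
clock: 23.5
tool_pos: [0.478, 0.0807, 0.1199]
eef_rot: [-0.548, -0.444, 0.552, -0.445]
contact_force: [1.3, -0.9, -8.9]
opening: 0.27
```

Request:
play_rows([
  [[0, 0, -0.14], [-0.205, 0.098, 0], 255],
  [[0, 0, -0.14], [-0.189, 0.125, 0], 255],
  [[0, 0, -0.14], [-0.17, 0.15, 0], 255],
  [[0, 0, 0], [0, 0, 0], 255],
])

```text
clock: 23.9
tool_pos: [0.4547, 0.0964, 0.12]
eef_rot: [-0.627, -0.322, 0.632, -0.322]
contact_force: [1.1, -1.2, -8.4]
opening: 0.268
```

```bash
python3 - <<'E'
from h import *
knob(); s=snap('wrist','w28'); print(r.get_state()['q'].round(2))
E
```

```text
knob r 0.0648 ang -135.27
t 23.90 tcp [0.4547 0.0964 0.12  ] phi -35.8 toolx [-0.006 -0.003 -1.   ] F [ 1.1 -1.2 -8.4] op 0.268
[-0.06  0.78 -0.41  2.14  0.83  0.39 -1.77]
```

View pics/w28.png

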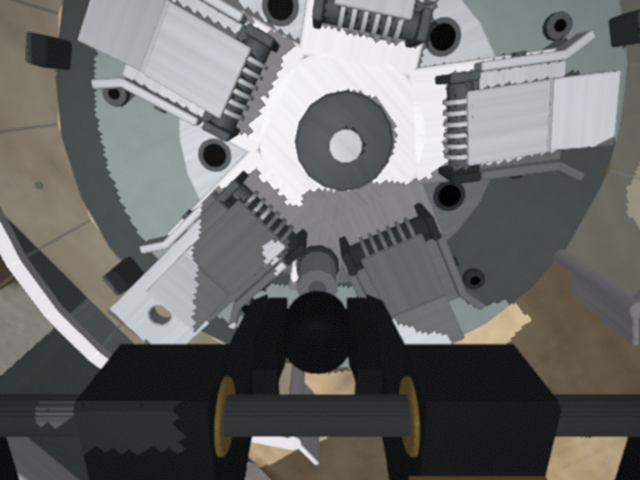

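Request:
play_rows([
  [[0, 0, 0], [0, 0, -0.1], 255],
  [[0, 0, 0], [0, 0, -0.1], 255],
  [[0, 0, 0], [0, 0, -0.12], 255],
  [[0, 0, 0], [0, 0, 0], 255],
])

```text
clock: 24.35
tool_pos: [0.4555, 0.0957, 0.108]
eef_rot: [-0.628, -0.321, 0.631, -0.321]
contact_force: [-2.8, -1.7, 7.0]
opening: 0.267
```

Request:
play_rows([
  [[0, 0, 0], [0, 0, 0], 180],
  [[0, 0, 0], [0, 0, 0], 110],
  [[0, 0, 0], [0, 0, 0], 110],
  [[0, 0, 0], [0, 0, 0.5], 110],
  [[0, 0, 0], [0, 0, 0.9], 60],
])

```text
clock: 24.85
tool_pos: [0.4548, 0.0958, 0.1626]
eef_rot: [-0.627, -0.322, 0.633, -0.321]
contact_force: [0.3, 0.2, 0.2]
opening: 0.63
```

Request:
play_rows([
  [[0, 0, 0], [0, -0.5, 0.9], 60],
  [[0, 0, 0], [0, -0.9, 0.7], 0],
  [[0, 0, 0.0], [0, -0.9, 0.6], 0],
  [[0, 0, 0.0], [0, -0.9, 0], 0],
  [[0, 0, 0], [0, 0, 0], 0],
])

```text
clock: 25.35
tool_pos: [0.4555, -0.038, 0.2514]
eef_rot: [-0.629, -0.317, 0.634, -0.319]
contact_force: [-0.7, 0.2, -0.3]
opening: 1.003
```

```bash
python3 - <<'E'
from h import *
delta(); s=snap('wrist','w29');snap('top','t29');snap('scene','s29')
overlay('t29',[.5,.1406],G,np.radians(-72),'o29',(140,155,295,310),3.8,0)
im=cv2.imread('pics/s29.png')[140:350,170:490]; cv2.imwrite('pics/s29c.png',cv2.resize(im,None,fx=2.5,fy=2.5))
E
```

```text
t 25.35 tcp [ 0.4555 -0.038   0.2514] phi -36.6 toolx [-0.004 -0.005 -1.   ] F [-0.7  0.2 -0.3] op 1.003
```

View pics/o29.png

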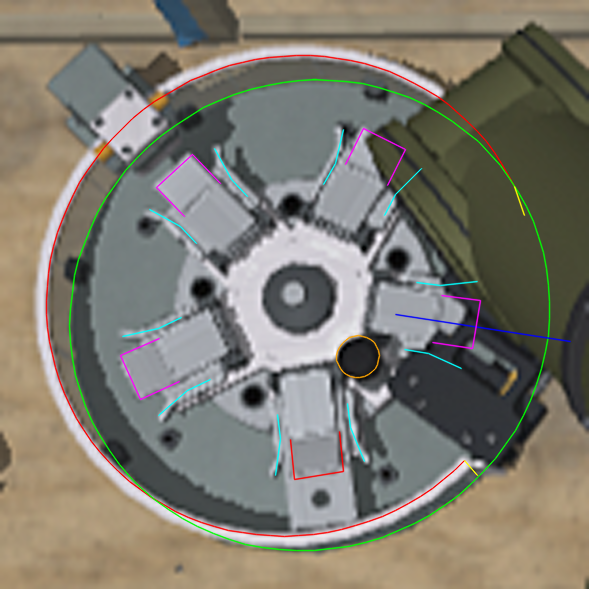

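View pics/w29.png

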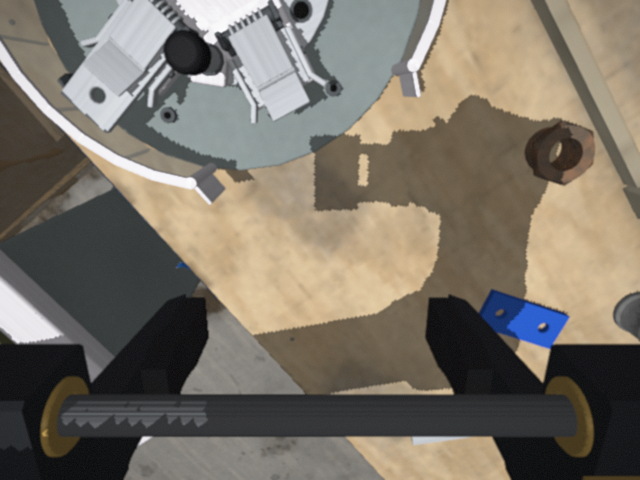

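View pics/s29c.png

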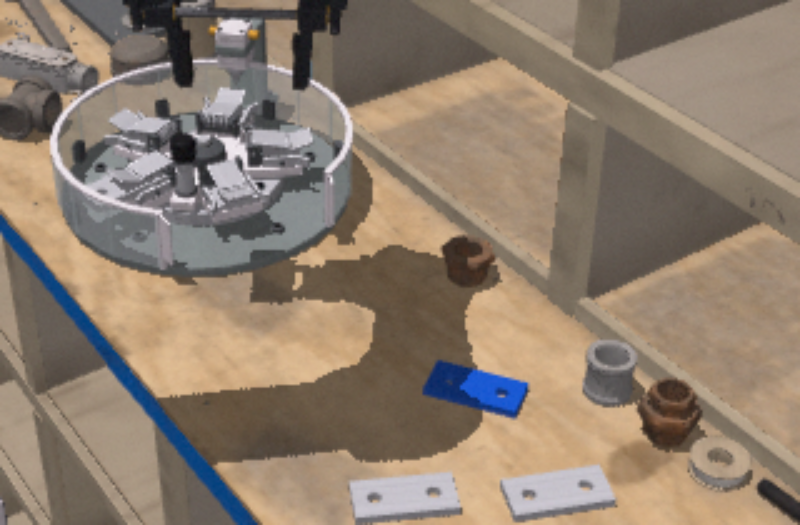

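Request:
play_rows([
  [[0, 0, 0.144], [0, -0.66, 0], 0],
  [[0, 0, 0.144], [0, -0.66, 0], 0],
  [[0, 0, 0.144], [0, -0.66, 0], 0],
  [[0, 0, 0.144], [0, -0.66, 0], 0],
  [[0, 0, 0.144], [0, -0.66, 0], 0],
])

```text
clock: 26.0
tool_pos: [0.4562, -0.1631, 0.2512]
eef_rot: [0.473, 0.524, -0.475, 0.525]
contact_force: [0.2, 0.4, -0.2]
opening: 1.006
```

Request:
play_rows([
  [[0, 0, 0.144], [0, -0.66, -0.2], 0],
  [[0, 0, 0.144], [0, -0.66, -0.3], 0],
  [[0, 0, 0.144], [0, -0.66, -0.3], 0],
  [[0, 0, 0.144], [-0.1, -0.66, -0.4], 0],
  [[0, 0, 0.144], [-0.1, -0.66, -0.4], 0],
])

```text
clock: 26.5
tool_pos: [0.4488, -0.2953, 0.1866]
eef_rot: [0.258, 0.657, -0.26, 0.659]
contact_force: [0.2, -0.5, 0.4]
opening: 1.0
```

Request:
play_rows([
  [[0, 0, 0.144], [-0.1, -0.66, -0.4], 0],
  [[0, 0, 0.144], [-0.1, -0.64, -0.4], 0],
  [[0, 0, 0], [0, 0, 0], 0],
  [[0, 0, 0], [0, 0, 0], 0],
])

```text
clock: 26.9
tool_pos: [0.4404, -0.3464, 0.1548]
eef_rot: [0.165, 0.687, -0.166, 0.688]
contact_force: [0.1, 0.2, -0.1]
opening: 0.998
```

```bash
python3 - <<'E'
from h import *
delta([.4396,-.354,.028],np.radians(62.4)); s=snap('wrist','w30'); print(r.get_state()['q'].round(2))
E
```

```text
t 26.90 tcp [ 0.4404 -0.3464  0.1548] phi 62.9 toolx [ 0.002 -0.002 -1.   ] F [ 0.1  0.2 -0.1] op 0.998
 shift units [-0.021 -0.189 -3.171]
 rotvec [ 0.002  0.002 -0.009]
 rotvec [-4.000e-03  3.000e-03  3.132e+00]
[ 1.14  0.98 -1.06  1.84  1.03  1.    0.73]
```

View pics/w30.png

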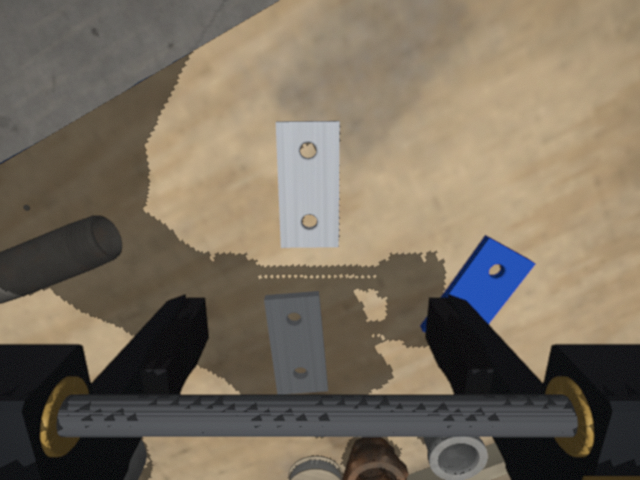

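```bash
python3 - <<'E'
from h import *
held('w30',[(281,247),(339,247),(339,121),(276,121)],.008-.1548)
plates('w30')
E
```

```text
plate c [ 0.416  -0.3385] ang 153.7 rel yaw 0.6 L 84.0 84.0 W 40.0 39.3 centre ahead of tcp 0.0256 side 0.0044
w30 c 0.4160 -0.3389 L 84.7 W 40.5 ang -26.4 px [308. 183.]
```

Request:
play_rows([
  [[0, 0, 0], [0.02, -0.16, -0.8], 0],
  [[0, 0, 0], [0, 0, -0.8], 0],
  [[0, 0, 0], [0, 0, -0.8], 40],
  [[0, 0, 0], [0, 0, -0.74], 80],
  [[0, 0, 0], [0, 0, 0], 80],
])

```text
clock: 27.45
tool_pos: [0.4406, -0.352, 0.0281]
eef_rot: [0.164, 0.688, -0.165, 0.688]
contact_force: [-0.0, 0.8, -0.5]
opening: 0.754
```

```bash
python3 - <<'E'
from h import *
delta([.4413,-.3527,.028],np.radians(63.2)); s=snap('wrist','w31'); print(r.get_state()['q'].round(2))
E
```

```text
t 27.45 tcp [ 0.4406 -0.352   0.0281] phi 63.1 toolx [ 0.    -0.001 -1.   ] F [-0.   0.8 -0.5] op 0.754
 shift units [ 0.017 -0.017 -0.002]
 rotvec [0.001 0.    0.002]
 rotvec [ 0.00e+00 -2.00e-03 -3.14e+00]
[ 1.09  1.16 -0.92  1.86  1.27  0.87  0.58]
```

View pics/w31.png

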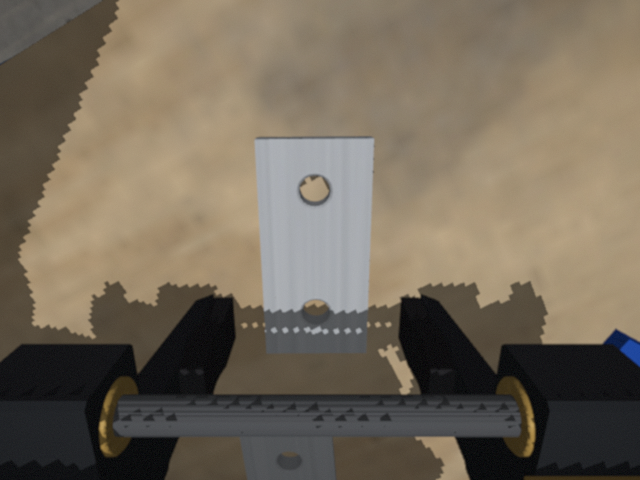

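Request:
play_rows([
  [[0, 0, 0], [0, 0, 0], 130],
  [[0, 0, 0], [0, 0, 0], 200],
  [[0, 0, 0], [0, 0, 0], 200],
  [[0, 0, 0], [0, 0, 0], 200],
  [[0, 0, 0], [0, 0, 0], 200],
], newtons=60)

```text
clock: 28.0
tool_pos: [0.4414, -0.3545, 0.0312]
eef_rot: [0.164, 0.686, -0.167, 0.689]
contact_force: [-0.5, 1.1, 8.0]
opening: 0.422
```

Request:
play_rows([
  [[0, 0, 0], [0, 0, 0.3], 200],
  [[0, 0, 0], [0, 0, 0.5], 200],
  [[0, 0, 0], [0, 0, 0.5], 200],
  [[0, 0, 0], [0, 0, 0], 200],
])

```text
clock: 28.4
tool_pos: [0.4416, -0.355, 0.0844]
eef_rot: [0.164, 0.685, -0.167, 0.69]
contact_force: [1.1, 0.6, -3.2]
opening: 0.415
```

```bash
python3 - <<'E'
from h import *
onaxis(rho=.255,phi=np.radians(-10)); s=snap('wrist','w32'); print(r.get_state()['q'].round(2))
E
```

```text
rho 0.5000 lateral(ccw) 0.0234
t 28.40 tcp [ 0.4416 -0.355   0.0844] phi 63.0 toolx [ 0.006 -0.006 -1.   ] F [ 1.1  0.6 -3.2] op 0.415
 shift units [ 0.433  6.138 -0.166]
 rotvec [ 9.000e-03  1.000e-03 -1.273e+00]
 rotvec [-1.000e-03  1.000e-02  1.868e+00]
[ 1.12  1.08 -0.97  1.85  1.17  0.91  0.65]
```

View pics/w32.png

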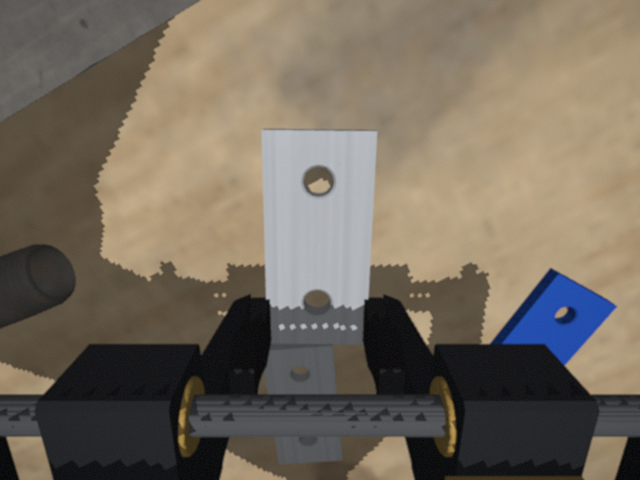

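Request:
play_rows([
  [[0, 0, -0.03], [0, 0.2, 0], 200],
  [[0, 0, -0.05], [0.02, 0.3, 0], 200],
  [[0, 0, -0.05], [0.02, 0.3, 0], 200],
  [[0, 0, 0], [0, 0, 0], 200],
])

```text
clock: 28.85
tool_pos: [0.4415, -0.3207, 0.081]
eef_rot: [0.208, 0.675, -0.209, 0.676]
contact_force: [0.8, 0.5, -3.0]
opening: 0.417
```

```bash
python3 - <<'E'
from h import *
onaxis(rho=.255,phi=np.radians(-10)); s=snap('wrist','w33')
E
```

```text
rho 0.4661 lateral(ccw) 0.0177
t 28.85 tcp [ 0.4415 -0.3207  0.081 ] phi 55.7 toolx [-0.    -0.003 -1.   ] F [ 0.8  0.5 -3. ] op 0.417
 shift units [ 0.434  5.279 -0.082]
 rotvec [ 0.002 -0.002 -1.146]
 rotvec [0.002 0.003 1.995]
```

View pics/w33.png

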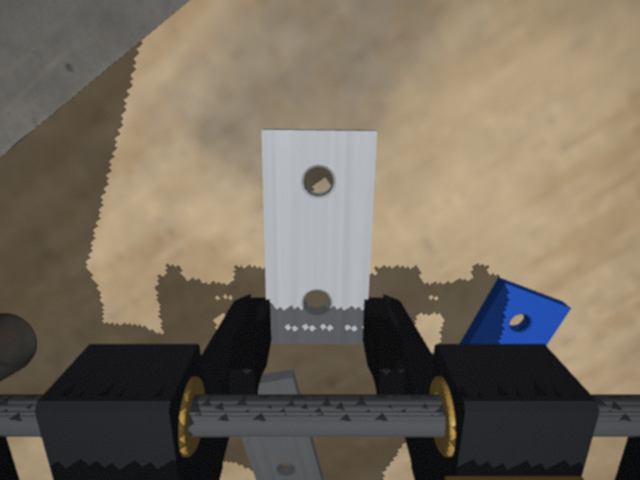

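```bash
python3 - <<'E'
from h import *
for dz in (-.0202,-.0232): held('w33',[(271,344),(364,344),(377,131),(262,129)],dz)
E
```

```text
plate c [ 0.4169 -0.3016] ang 145.2 rel yaw -0.4 L 83.0 82.3 W 36.9 38.2 centre ahead of tcp 0.0318 side -0.0029
plate c [ 0.4179 -0.3022] ang 145.2 rel yaw -0.4 L 84.7 84.0 W 37.7 39.0 centre ahead of tcp 0.0307 side -0.0029
```

Request:
play_rows([
  [[0, 0, -0.12], [0.04, 0.55, 0], 200],
  [[0, 0, -0.13], [0.04, 0.6, 0], 200],
  [[0, 0, -0.13], [0.05, 0.6, 0], 200],
  [[0, 0, -0.13], [0.05, 0.6, 0], 200],
  [[0, 0, -0.13], [0.05, 0.6, 0], 200],
])

```text
clock: 29.4
tool_pos: [0.451, -0.2048, 0.0812]
eef_rot: [0.411, 0.574, -0.415, 0.574]
contact_force: [0.8, 0.9, -2.6]
opening: 0.425
```

Request:
play_rows([
  [[0, 0, -0.13], [0.05, 0.6, 0], 200],
  [[0, 0, -0.13], [0.05, 0.6, 0], 200],
  [[0, 0, -0.13], [0.05, 0.6, 0], 200],
  [[0, 0, -0.12], [0.05, 0.4, 0], 200],
  [[0, 0, 0], [0, 0, 0], 200],
])

```text
clock: 29.9
tool_pos: [0.4602, -0.1146, 0.0818]
eef_rot: [-0.541, -0.454, 0.543, -0.454]
contact_force: [-0.8, -0.1, -2.0]
opening: 0.416
```

```bash
python3 - <<'E'
from h import *
onaxis(rho=.195,phi=np.radians(-10)); s=snap('wrist','w34')
E
```

```text
rho 0.2598 lateral(ccw) 0.0021
t 29.90 tcp [ 0.4602 -0.1146  0.0818] phi -10.1 toolx [-0.002 -0.002 -1.   ] F [-0.8 -0.1 -2. ] op 0.416
 shift units [ 0.216  1.606 -0.102]
 rotvec [ 0.002 -0.002  0.002]
 rotvec [-3.000e-03 -3.000e-03 -3.139e+00]
```

View pics/w34.png

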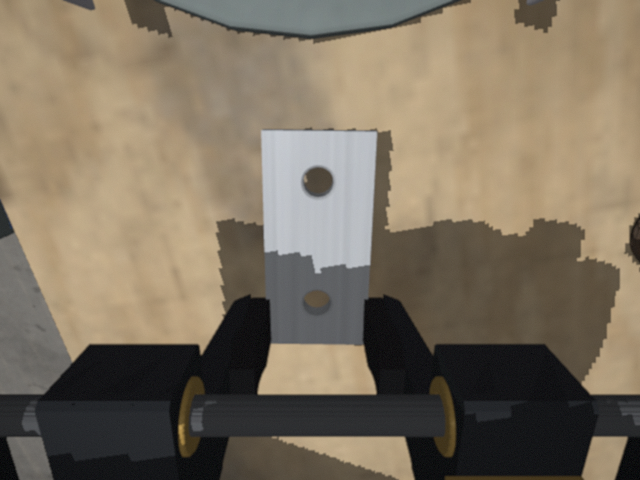

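Request:
play_rows([
  [[0, 0, 0.0], [0.04, 0.5, -0.045], 200],
  [[0, 0, 0.01], [0.07, 0.5, 0], 200],
  [[0, 0, 0.01], [0.08, 0.55, 0], 200],
  [[0, 0, 0], [0, 0, 0], 200],
])

```text
clock: 30.35
tool_pos: [0.4677, -0.0529, 0.08]
eef_rot: [-0.537, -0.46, 0.538, -0.459]
contact_force: [0.8, 0.3, -1.7]
opening: 0.417
```

```bash
python3 - <<'E'
from h import *
onaxis(z=.08,rho=.1327,phi=np.radians(-9.5)); s=snap('wrist','w35')
E
```

```text
rho 0.1977 lateral(ccw) -0.0007
t 30.35 tcp [ 0.4677 -0.0529  0.08  ] phi -8.9 toolx [-0.002 -0.001 -1.   ] F [ 0.8  0.3 -1.7] op 0.417
 shift units [2.84e-01 1.60e+00 1.00e-03]
 rotvec [ 0.001 -0.002 -0.01 ]
 rotvec [3.000e-03 2.000e-03 3.132e+00]
```

View pics/w35.png

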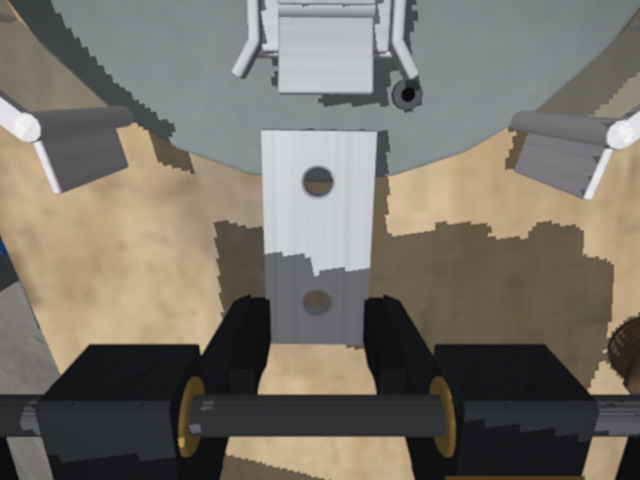

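Request:
play_rows([
  [[0, 0, -0.005], [0.08, 0.2, 0], 200],
  [[0, 0, 0], [0.05, 0.25, 0], 200],
  [[0, 0, 0], [0.04, 0.25, 0], 200],
  [[0, 0, 0], [0.04, 0.25, 0], 200],
  [[0, 0, 0], [0.04, 0.25, 0], 200],
])

```text
clock: 30.9
tool_pos: [0.4713, -0.0251, 0.0775]
eef_rot: [-0.528, -0.446, 0.557, -0.461]
contact_force: [-7.0, -43.8, 3.3]
opening: 0.418
```

```bash
python3 - <<'E'
from h import *
onaxis(z=.08,rho=.1327,phi=np.radians(-9.5)); s=snap('wrist','w36')
E
```

```text
rho 0.1697 lateral(ccw) -0.0017
t 30.90 tcp [ 0.4713 -0.0251  0.0775] phi -10.2 toolx [-0.017 -0.043 -0.999] F [ -7.  -43.8   3.3] op 0.418
 shift units [0.194 0.906 0.061]
 rotvec [ 0.043 -0.017  0.012]
 rotvec [-0.026 -0.067 -3.129]
```

View pics/w36.png

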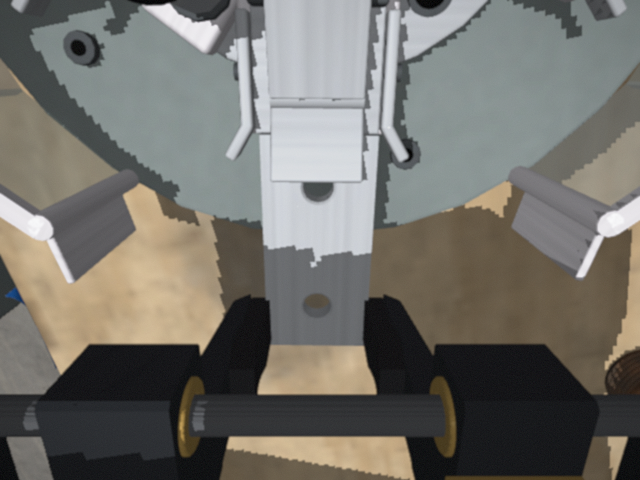

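Request:
play_rows([
  [[0, 0, 0], [-0.06, -0.35, 0], 200],
  [[0, 0, 0], [-0.06, -0.35, 0], 200],
  [[0, 0, 0], [-0.02, -0.1, 0], 200],
  [[0, 0, 0], [0, 0, 0], 200],
])

```text
clock: 31.35
tool_pos: [0.4714, -0.0381, 0.0801]
eef_rot: [-0.539, -0.457, 0.541, -0.457]
contact_force: [-0.4, 0.4, -2.2]
opening: 0.417
```

```bash
python3 - <<'E'
from h import *
onaxis(z=.083,rho=.1327,phi=np.radians(-9.5)); s=snap('wrist','w37'); s=snap('scene','s37')
im=cv2.imread('pics/s37.png')[170:270,200:350]; cv2.imwrite('pics/s37c.png',cv2.resize(im,None,fx=5,fy=5))
E
```

```text
rho 0.1825 lateral(ccw) 0.0006
t 31.35 tcp [ 0.4714 -0.0381  0.0801] phi -9.5 toolx [-0.003 -0.002 -1.   ] F [-0.4  0.4 -2.2] op 0.417
 shift units [0.192 1.231 0.073]
 rotvec [ 0.002 -0.003  0.001]
 rotvec [-4.000e-03 -3.000e-03 -3.141e+00]
```

View pics/w37.png

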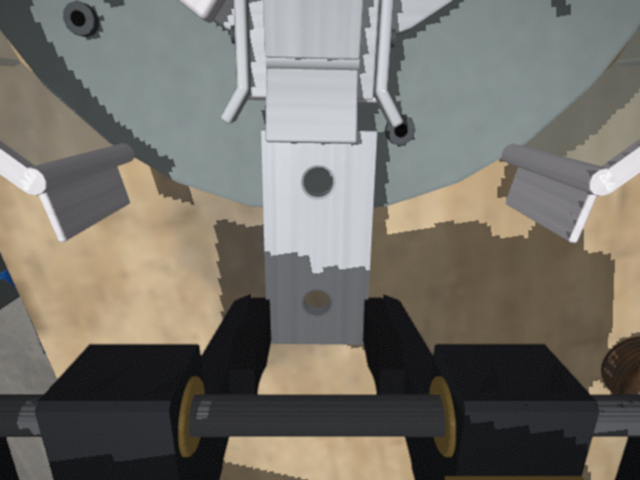

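View pics/s37c.png

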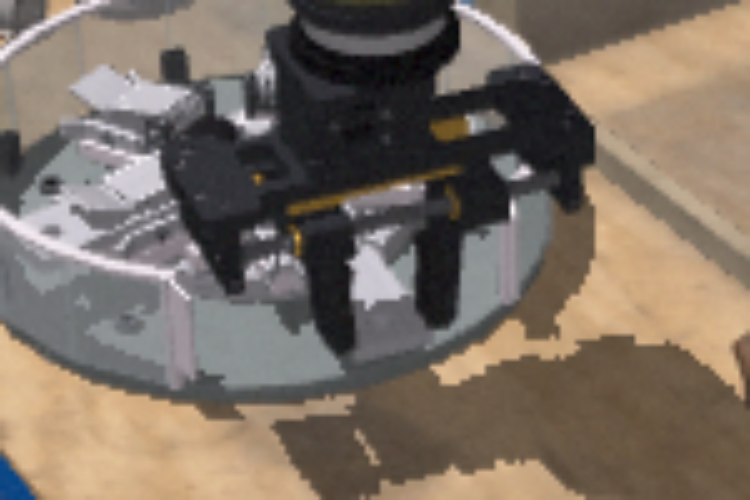

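Request:
play_rows([
  [[0, 0, 0], [-0.02, 0, 0.075], 200],
  [[0, 0, 0], [0.03, 0.2, 0], 200],
  [[0, 0, 0], [0.03, 0.2, 0], 200],
  [[0, 0, 0], [0, 0, 0], 200],
])

```text
clock: 31.85
tool_pos: [0.4728, -0.0216, 0.083]
eef_rot: [-0.538, -0.457, 0.541, -0.457]
contact_force: [-0.1, -0.6, -2.5]
opening: 0.42
```

```bash
python3 - <<'E'
from h import *
onaxis(z=.083,rho=.1327,phi=np.radians(-9.5)); s=snap('wrist','w38')
E
```

```text
rho 0.1660 lateral(ccw) -0.0008
t 31.85 tcp [ 0.4728 -0.0216  0.083 ] phi -9.4 toolx [-0.003 -0.004 -1.   ] F [-0.1 -0.6 -2.5] op 0.420
 shift units [0.156 0.817 0.001]
 rotvec [ 0.004 -0.003 -0.001]
 rotvec [0.005 0.006 3.14 ]
```

View pics/w38.png

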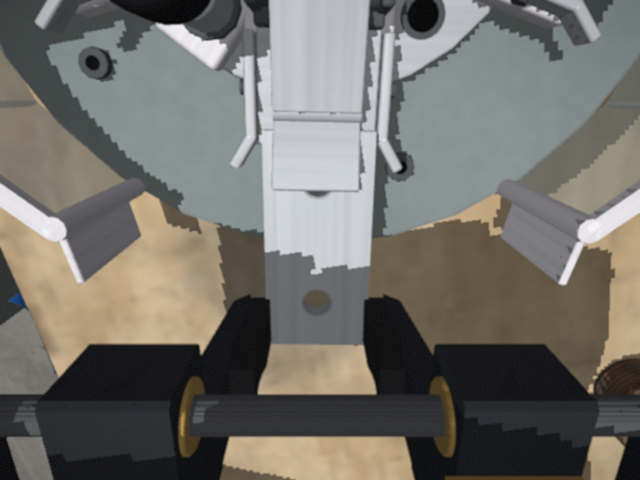

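Request:
play_rows([
  [[0, 0, 0], [0.035, 0.2, 0], 200],
  [[0, 0, 0], [0.035, 0.2, 0], 200],
  [[0, 0, 0], [0.035, 0.2, 0], 200],
])

```text
clock: 32.2
tool_pos: [0.4761, -0.0009, 0.0824]
eef_rot: [-0.537, -0.455, 0.544, -0.457]
contact_force: [-0.8, -5.9, -3.1]
opening: 0.418
```

```bash
python3 - <<'E'
from h import *
onaxis(z=.083,rho=.1327,phi=np.radians(-9.5))
E
```

```text
rho 0.1451 lateral(ccw) -0.0010
t 32.20 tcp [ 0.4761 -0.0009  0.0824] phi -9.6 toolx [-0.006 -0.008 -1.   ] F [-0.8 -5.9 -3.1] op 0.418
 shift units [0.076 0.302 0.016]
 rotvec [ 0.008 -0.006  0.002]
 rotvec [-0.009 -0.013 -3.139]
```

Request:
play_rows([
  [[0, 0, 0], [0.035, 0.15, 0], 200],
  [[0, 0, 0], [0.035, 0.15, 0], 200],
  [[0, 0, 0], [0, 0, 0], 200],
])

```text
clock: 32.5
tool_pos: [0.4787, 0.0113, 0.0822]
eef_rot: [-0.536, -0.456, 0.544, -0.457]
contact_force: [-1.6, -5.5, -4.5]
opening: 0.419
```

Request:
play_rows([
  [[0, 0, 0], [0.02, 0.12, 0], 200],
  [[0, 0, 0], [0, 0, 0], 200],
])

```text
clock: 32.7
tool_pos: [0.4786, 0.0117, 0.0816]
eef_rot: [-0.535, -0.453, 0.547, -0.458]
contact_force: [-1.3, -12.8, -3.0]
opening: 0.417
```

```bash
python3 - <<'E'
from h import *
onaxis(z=.083,rho=.1327,phi=np.radians(-9.5)); s=snap('wrist','w39')
E
```

```text
rho 0.1322 lateral(ccw) -0.0006
t 32.70 tcp [0.4786 0.0117 0.0816] phi -9.8 toolx [-0.008 -0.017 -1.   ] F [ -1.3 -12.8  -3. ] op 0.417
 shift units [ 0.013 -0.014  0.034]
 rotvec [ 0.017 -0.008  0.005]
 rotvec [-0.013 -0.027 -3.137]
```

View pics/w39.png

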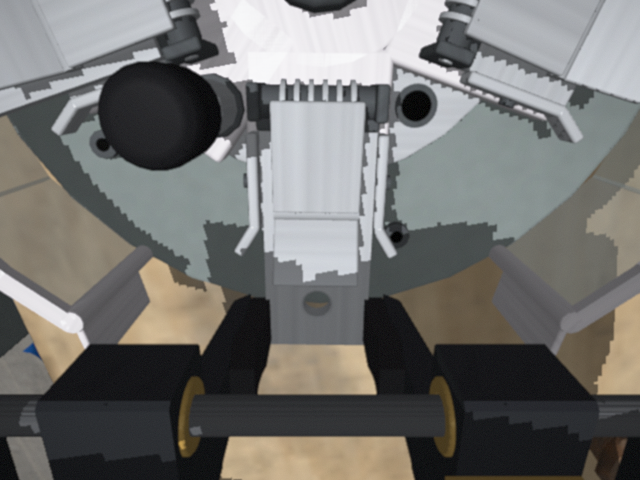

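Request:
play_rows([
  [[0, 0, 0], [0.02, 0.15, 0], 200],
  [[0, 0, 0], [0, 0, 0], 200],
  [[0, 0, 0], [-0.03, -0.24, -0.03], 200],
  [[0, 0, 0], [0, 0, 0], 200],
])

```text
clock: 33.15
tool_pos: [0.4787, 0.0112, 0.0809]
eef_rot: [-0.537, -0.455, 0.544, -0.457]
contact_force: [-2.2, -7.6, -3.9]
opening: 0.421
```

Request:
play_rows([
  [[0, 0, 0], [0, 0, 0], 170],
  [[0, 0, 0], [0, 0, 0], 90],
  [[0, 0, 0], [0, 0, 0], 70],
  [[0, 0, 0], [0, 0, 0], 70],
])

```text
clock: 33.55
tool_pos: [0.481, 0.0167, 0.0823]
eef_rot: [-0.539, -0.458, 0.54, -0.457]
contact_force: [-0.0, 0.5, -0.6]
opening: 0.666
```

Request:
play_rows([
  [[0, 0, 0], [-0.02, -0.2, 0.3], 70],
  [[0, 0, 0], [-0.05, -0.4, 0.8], 70],
  [[0, 0, 0], [0, -0.4, 0.9], 70],
  [[0, 0, 0], [0, -0.4, 0.9], 70],
  [[0, 0, 0], [0, 0, 0], 70],
])

```text
clock: 34.05
tool_pos: [0.4799, -0.0416, 0.2016]
eef_rot: [0.541, 0.454, -0.54, 0.458]
contact_force: [0.5, -0.0, -0.9]
opening: 0.729
```

```bash
python3 - <<'E'
from h import *
onaxis(); s=snap('wrist','w40')
E
```

```text
rho 0.1846 lateral(ccw) 0.0095
t 34.05 tcp [ 0.4799 -0.0416  0.2016] phi -9.7 toolx [ 0.005 -0.002 -1.   ] F [ 0.5 -0.  -0.9] op 0.729
 shift units [-0.234  0.039 -3.097]
 rotvec [ 0.002  0.005 -0.006]
 rotvec [-0.007  0.004  3.135]
```

View pics/w40.png

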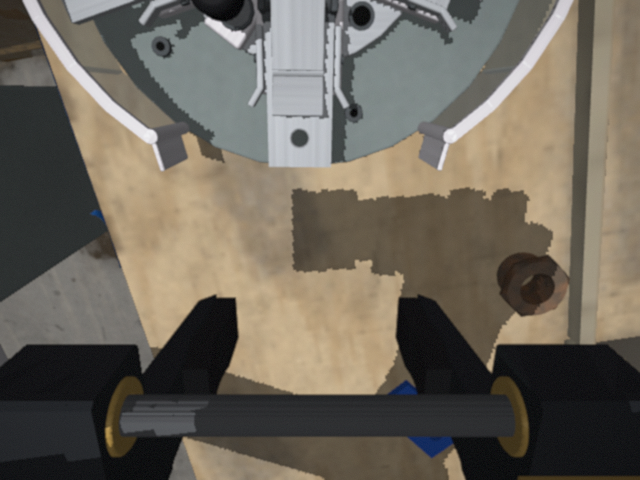

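Request:
play_rows([
  [[0, 0, 0.136], [-0.09, 0.49, 0], 110],
  [[0, 0, 0.136], [-0.09, 0.49, 0], 110],
  [[0, 0, 0.136], [-0.09, 0.49, 0], 110],
  [[0, 0, 0.136], [-0.09, 0.49, 0], 110],
  [[0, 0, 0.136], [-0.09, 0.49, 0], 110],
])

```text
clock: 34.6
tool_pos: [0.4587, 0.0587, 0.197]
eef_rot: [0.353, 0.612, -0.355, 0.612]
contact_force: [-0.2, -0.5, 0.2]
opening: 0.572
```

Request:
play_rows([
  [[0, 0, 0.136], [-0.09, 0.49, 0], 110],
  [[0, 0, 0.136], [-0.09, 0.49, 0], 110],
  [[0, 0, 0], [0, 0, 0], 110],
  [[0, 0, 0], [0, 0, 0], 110],
])

```text
clock: 35.0
tool_pos: [0.4517, 0.0963, 0.1971]
eef_rot: [0.269, 0.653, -0.272, 0.654]
contact_force: [0.2, 0.6, 0.2]
opening: 0.567
```

```bash
python3 - <<'E'
from h import *
delta([.4553,.096,.106],np.radians(45)); s=snap('wrist','w41'); print(w2p(s,[.4553,.096,.108]),r.get_state()['q'].round(2))
E
```

```text
t 35.00 tcp [0.4517 0.0963 0.1971] phi 45.0 toolx [-0.001 -0.004 -1.   ] F [0.2 0.6 0.2] op 0.567
 shift units [ 0.09  -0.008 -2.277]
 rotvec [ 0.004 -0.001  0.   ]
 rotvec [-1.000e-03 -7.000e-03 -3.142e+00]
[318.70793442 260.68308033] [ 0.35  0.86 -1.17  2.08  1.02  0.96 -0.62]
```

View pics/w41.png

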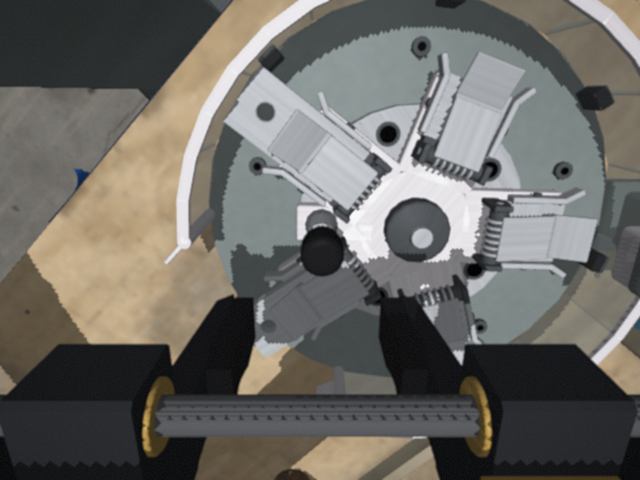

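Request:
play_rows([
  [[0, 0, 0], [0.09, -0.01, -0.8], 110],
  [[0, 0, 0], [0, 0, -0.8], 110],
  [[0, 0, 0], [0, 0, -0.65], 110],
  [[0, 0, 0], [0, 0, 0], 110],
])

```text
clock: 35.45
tool_pos: [0.4543, 0.0933, 0.105]
eef_rot: [0.268, 0.653, -0.274, 0.652]
contact_force: [-0.5, -0.0, -0.9]
opening: 0.575
```

Request:
play_rows([
  [[0, 0, 0], [0, 0, 0], 200],
  [[0, 0, 0], [0, 0, 0], 255],
  [[0, 0, 0], [0, 0, 0], 255],
  [[0, 0, 0], [0, 0, 0], 255],
  [[0, 0, 0], [0, 0, 0], 255],
], newtons=45)

```text
clock: 35.95
tool_pos: [0.4563, 0.0955, 0.1088]
eef_rot: [0.269, 0.652, -0.272, 0.655]
contact_force: [-0.9, -1.8, 7.3]
opening: 0.267
```

Request:
play_rows([
  [[0, 0, 0], [0, 0, 0.1], 255],
  [[0, 0, 0], [0, 0, 0.1], 255],
  [[0, 0, 0], [0, 0, 0.1], 255],
  [[0, 0, 0], [0, 0, 0.03], 255],
  [[0, 0, 0], [0, 0, 0], 255],
])

```text
clock: 36.45
tool_pos: [0.4562, 0.0955, 0.1209]
eef_rot: [0.269, 0.652, -0.272, 0.654]
contact_force: [3.6, 1.3, -9.6]
opening: 0.264
```

```bash
python3 - <<'E'
from h import *
knob(); s=snap('wrist','w42')
arc(-135.5,-207.5,9)
E
```

```text
knob r 0.0644 ang -133.72
t 36.45 tcp [0.4562 0.0955 0.1209] phi 45.0 toolx [ 0.001 -0.004 -1.   ] F [ 3.6  1.3 -9.6] op 0.264
turn/row -0.140
[[-0.147, 0.172], [-0.122, 0.191], [-0.094, 0.206], [-0.064, 0.217], [-0.034, 0.224], [-0.002, 0.227], [0.03, 0.225], [0.061, 0.218], [0.09, 0.208]]
```

View pics/w42.png

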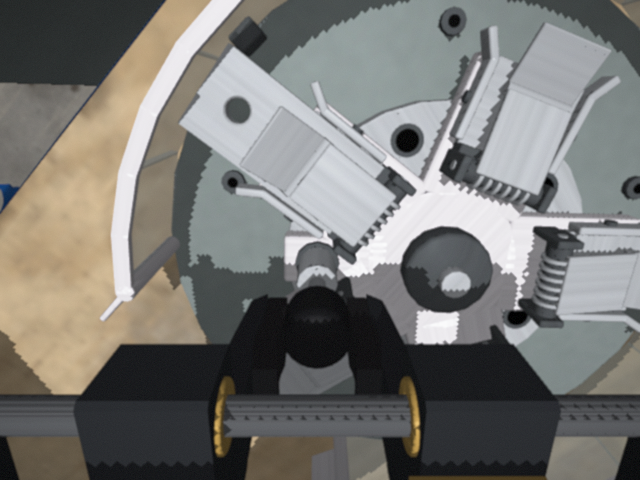

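Request:
play_rows([
  [[0, 0, -0.14], [-0.147, 0.172, 0], 255],
  [[0, 0, -0.14], [-0.122, 0.191, 0], 255],
  [[0, 0, -0.14], [-0.094, 0.206, 0], 255],
])

```text
clock: 36.8
tool_pos: [0.4413, 0.1181, 0.1207]
eef_rot: [0.401, 0.581, -0.404, 0.582]
contact_force: [4.4, 0.3, -9.0]
opening: 0.262
```

Request:
play_rows([
  [[0, 0, -0.14], [-0.064, 0.217, 0], 255],
  [[0, 0, -0.14], [-0.034, 0.224, 0], 255],
  [[0, 0, -0.14], [-0.002, 0.227, 0], 255],
])

```text
clock: 37.1
tool_pos: [0.4369, 0.1446, 0.1206]
eef_rot: [-0.512, -0.484, 0.517, -0.485]
contact_force: [3.9, 0.1, -8.2]
opening: 0.263
```

Request:
play_rows([
  [[0, 0, -0.14], [0.03, 0.225, 0], 255],
  [[0, 0, -0.14], [0.061, 0.218, 0], 255],
  [[0, 0, -0.14], [0.09, 0.208, 0], 255],
  [[0, 0, 0], [0, 0, 0], 255],
  [[0, 0, 0], [0, 0, 0], 255],
])

```text
clock: 37.6
tool_pos: [0.4437, 0.1704, 0.1205]
eef_rot: [-0.6, -0.37, 0.605, -0.37]
contact_force: [1.9, 0.8, -9.3]
opening: 0.265
```

```bash
python3 - <<'E'
from h import *
knob(); s=snap('wrist','w43'); snap('top','t43'); print(r.get_state()['q'].round(2))
overlay('t43',[.5,.1406],G,np.radians(-144),'o43',(140,155,295,310),3.8,.01)
E
```

```text
knob r 0.0637 ang 153.51
t 37.60 tcp [0.4437 0.1704 0.1205] phi -26.9 toolx [-0.005 -0.003 -1.   ] F [ 1.9  0.8 -9.3] op 0.265
[ 0.05  0.91 -0.88  2.1   1.13  0.73 -2.07]
```

View pics/w43.png

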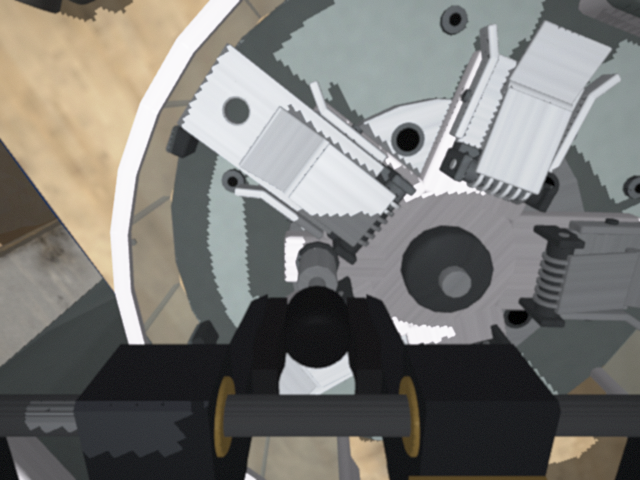

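View pics/o43.png

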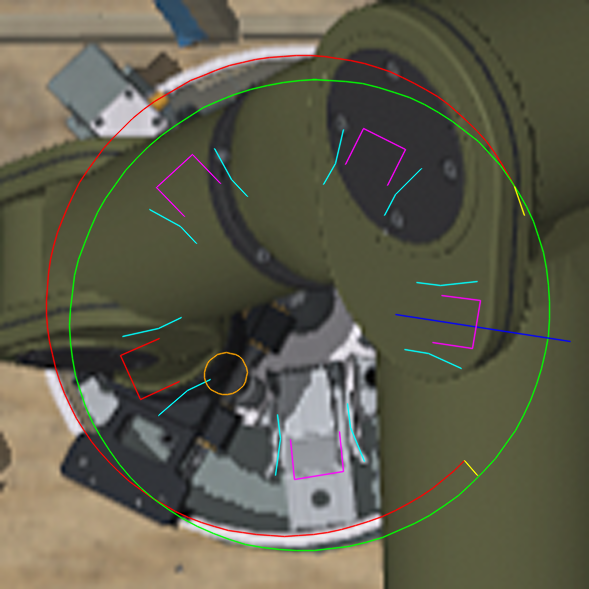

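Request:
play_rows([
  [[0, 0, 0], [0, 0, -0.1], 255],
  [[0, 0, 0], [0, 0, -0.1], 255],
  [[0, 0, 0], [0, 0, -0.12], 255],
  [[0, 0, 0], [0, 0, 0], 255],
])

```text
clock: 38.1
tool_pos: [0.4443, 0.1715, 0.1088]
eef_rot: [-0.602, -0.369, 0.605, -0.369]
contact_force: [-1.6, -1.4, 4.9]
opening: 0.264
```

Request:
play_rows([
  [[0, 0, 0], [0, 0, 0], 180],
  [[0, 0, 0], [0, 0, 0], 110],
  [[0, 0, 0], [0, 0, 0], 110],
  [[0, 0, 0], [0, 0, 0.5], 110],
  [[0, 0, 0], [0, 0, 0.9], 60],
])

```text
clock: 38.6
tool_pos: [0.4435, 0.1703, 0.1632]
eef_rot: [-0.6, -0.369, 0.606, -0.368]
contact_force: [0.3, -0.2, -0.1]
opening: 0.631
```

Request:
play_rows([
  [[0, 0, 0], [0, -0.5, 0.9], 60],
  [[0, 0, 0.1], [0, -0.9, 0.7], 0],
  [[0, 0, 0.14], [0, -0.9, 0.4], 0],
  [[0, 0, 0.14], [0, -0.9, 0], 0],
  [[0, 0, 0.14], [0.1, -0.9, 0], 0],
])

```text
clock: 39.1
tool_pos: [0.4485, 0.0055, 0.2448]
eef_rot: [0.485, 0.512, -0.488, 0.514]
contact_force: [1.1, -0.6, -1.2]
opening: 1.002
```

Request:
play_rows([
  [[0, 0, 0.14], [0.1, -0.9, 0], 0],
  [[0, 0, 0.14], [0.2, -0.9, 0], 0],
  [[0, 0, 0.14], [0.3, -0.9, 0], 0],
  [[0, 0, 0.14], [0.3, -0.9, 0], 0],
  [[0, 0, 0], [0, 0, 0], 0],
])

```text
clock: 39.6
tool_pos: [0.4851, -0.1423, 0.2427]
eef_rot: [0.328, 0.625, -0.332, 0.626]
contact_force: [0.2, -0.2, 0.5]
opening: 1.0
```

```bash
python3 - <<'E'
from h import *
delta(); s=snap('wrist','w44');snap('top','t44');snap('scene','s44')
overlay('t44',[.5,.1406],G,np.radians(-144),'o44',(140,155,295,310),3.8,0)
im=cv2.imread('pics/t44.png')[160:320,140:620]; cv2.imwrite('pics/t44c.png',cv2.resize(im,None,fx=1.6,fy=1.6))
plates('w44')
E
```

```text
t 39.60 tcp [ 0.4851 -0.1423  0.2427] phi 34.3 toolx [-0.002 -0.005 -1.   ] F [ 0.2 -0.2  0.5] op 1.000
```

View pics/o44.png

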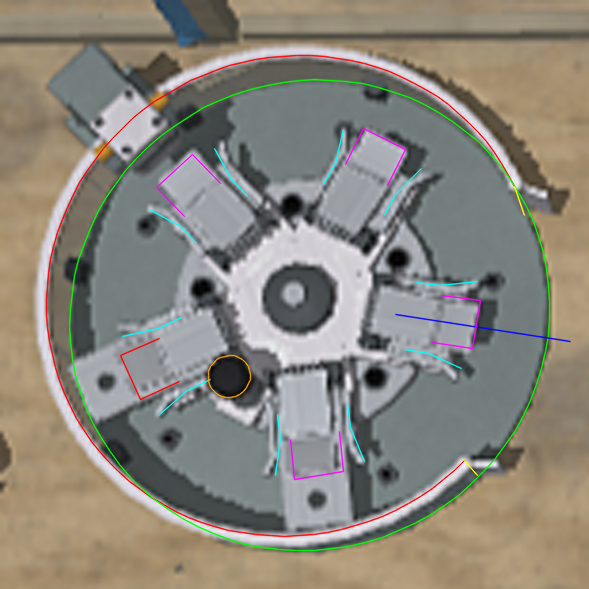

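View pics/w44.png

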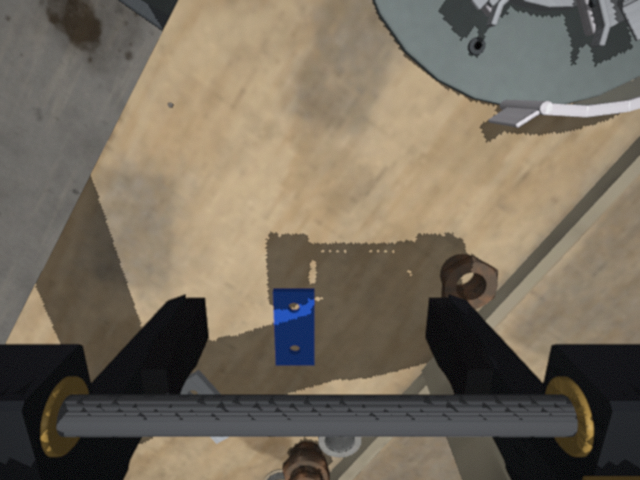

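View pics/s44.png

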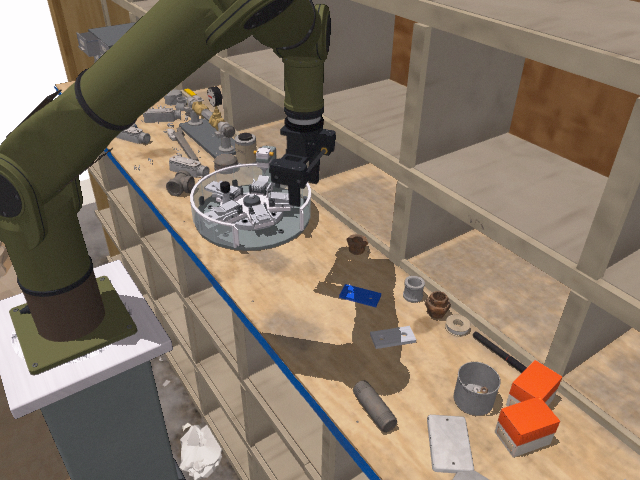

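```bash
python3 - <<'E'
from h import *
plates('t44',lo=100,satmax=60)
a=cv2.imread('pics/t44.png')[180:300,360:520]; cv2.imwrite('pics/t44c.png',cv2.resize(a,None,fx=4,fy=4,interpolation=cv2.INTER_CUBIC))
E
```

```text
t44 c 0.3560 -0.2540 L 66.9 W 57.0 ang 89.6 px [386. 296.]
t44 c 0.3925 -0.7433 L 66.0 W 65.5 ang 17.5 px [590. 278.]
t44 c 0.4385 -0.6391 L 104.4 W 68.0 ang 51.8 px [545. 259.]
```

View pics/t44c.png

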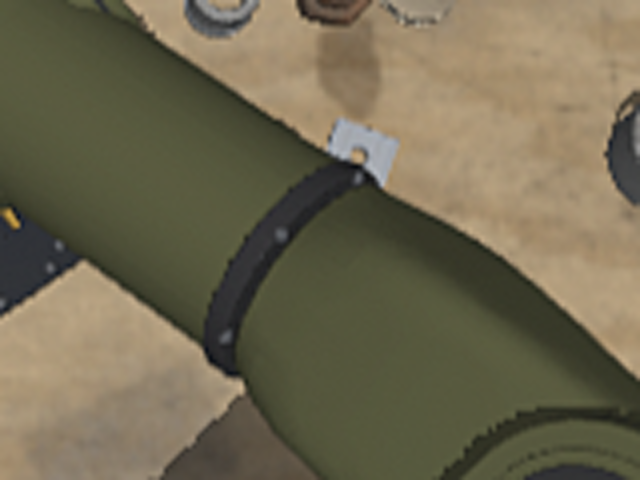

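Request:
play_rows([
  [[0, 0, 0.0735], [0.19, -0.855, 0], 0],
  [[0, 0, 0.0735], [0.19, -0.855, 0], 0],
  [[0, 0, 0.0735], [0.19, -0.855, -0.1], 0],
  [[0, 0, 0.0735], [0.19, -0.855, -0.2], 0],
  [[0, 0, 0.0735], [0.19, -0.855, -0.4], 0],
])

```text
clock: 40.25
tool_pos: [0.5239, -0.3075, 0.2175]
eef_rot: [0.205, 0.674, -0.208, 0.678]
contact_force: [0.3, -0.3, -0.5]
opening: 1.0
```

Request:
play_rows([
  [[0, 0, 0.0735], [0.19, -0.855, -0.5], 0],
  [[0, 0, 0.0735], [0.19, -0.855, -0.5], 0],
  [[0, 0, 0.0735], [0.2, -0.855, -0.5], 0],
  [[0, 0, 0], [0, 0, 0], 0],
  [[0, 0, 0], [0, 0, 0], 0],
])

```text
clock: 40.75
tool_pos: [0.5463, -0.4089, 0.156]
eef_rot: [0.132, 0.694, -0.133, 0.696]
contact_force: [1.0, 0.3, 0.3]
opening: 1.001
```

```bash
python3 - <<'E'
from h import *
delta([.5465,-.416,.15],np.radians(68)); s=snap('wrist','w45'); print(r.get_state()['q'].round(2))
plates('w45',lo=90)
E
```

```text
t 40.75 tcp [ 0.5463 -0.4089  0.156 ] phi 68.4 toolx [ 0.003 -0.003 -1.   ] F [1.  0.3 0.3] op 1.001
 shift units [ 0.006 -0.177 -0.151]
 rotvec [ 0.003  0.003 -0.008]
 rotvec [-0.004  0.004  3.134]
[ 1.11  1.22 -1.34  1.44  1.19  1.4   0.94]
w45 c 0.5212 -0.4033 L 84.6 W 40.4 ang -22.2 px [309. 182.]
```

View pics/w45.png

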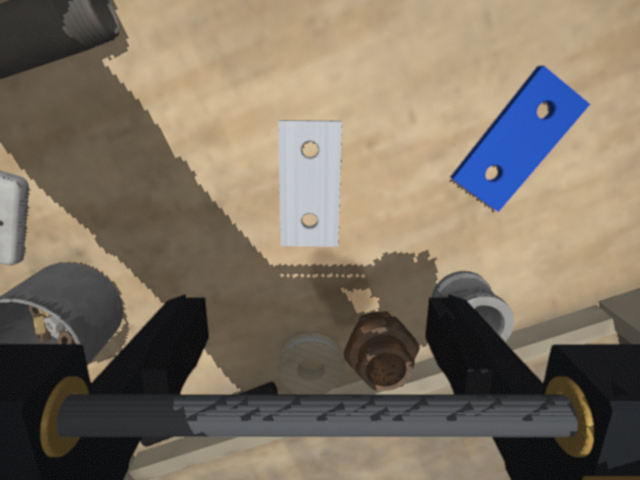

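```bash
python3 - <<'E'
from h import *
t=load('top0'); w=load('w45')
print('coupling',p2w(t,415,177,.041),p2w(w,475,300,.041)); print('union',p2w(t,443,174,.047),p2w(w,390,362,.047)); print('shelf',p2w(t,420,160,.0), p2w(w,400,396,.03))
E
```

```text
coupling [ 0.63695895 -0.32820578  0.041     ] [ 0.62209472 -0.32926192  0.041     ]
union [ 0.64230866 -0.39510098  0.047     ] [ 0.64221015 -0.39397585  0.047     ]
shelf [ 0.6928572  -0.34823534  0.        ] [ 0.68568897 -0.39767433  0.03      ]
```

Request:
play_rows([
  [[0, 0, 0.0], [0.04, -0.16, -0.8], 0],
  [[0, 0, 0], [0, 0, -0.8], 40],
  [[0, 0, 0], [0, 0, -0.8], 80],
  [[0, 0, 0], [0, 0, -0.8], 80],
  [[0, 0, 0], [0, 0, 0], 80],
])

```text
clock: 41.3
tool_pos: [0.5483, -0.4144, 0.0278]
eef_rot: [0.131, 0.693, -0.132, 0.696]
contact_force: [-0.0, -0.3, 0.5]
opening: 0.691
```

```bash
python3 - <<'E'
from h import *
delta([.5478,-.4153,.028],np.radians(67.9)); s=snap('wrist','w46'); print(r.get_state()['q'].round(2))
E
```

```text
t 41.30 tcp [ 0.5483 -0.4144  0.0278] phi 68.6 toolx [ 0.003 -0.002 -1.   ] F [-0.  -0.3  0.5] op 0.691
 shift units [-0.013 -0.023  0.004]
 rotvec [ 0.002  0.003 -0.012]
 rotvec [-0.005  0.004  3.129]
[ 1.1   1.38 -1.25  1.45  1.34  1.28  0.9 ]
```

View pics/w46.png

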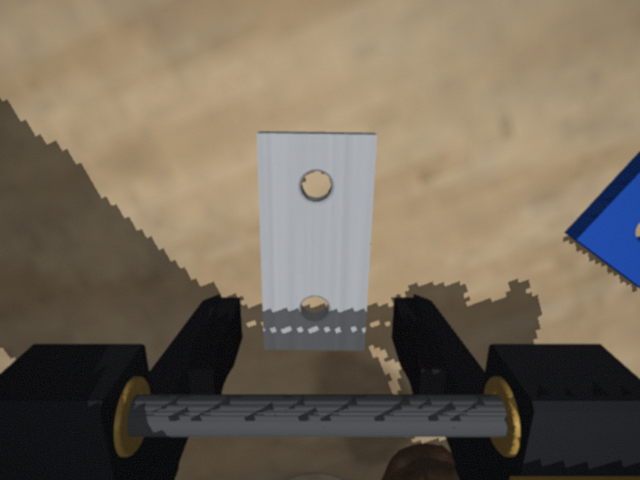

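Request:
play_rows([
  [[0, 0, 0], [0, 0, 0], 130],
  [[0, 0, 0], [0, 0, 0], 200],
  [[0, 0, 0], [0, 0, 0], 200],
  [[0, 0, 0], [0, 0, 0], 200],
  [[0, 0, 0], [0, 0, 0], 200],
], newtons=60)

```text
clock: 41.85
tool_pos: [0.5479, -0.4165, 0.0292]
eef_rot: [0.131, 0.693, -0.133, 0.696]
contact_force: [0.1, 1.5, 5.4]
opening: 0.438
```

Request:
play_rows([
  [[0, 0, 0], [0, 0, 0.3], 200],
  [[0, 0, 0], [0, 0, 0.5], 200],
  [[0, 0, 0], [0, 0, 0.6], 200],
  [[0, 0, 0], [0, 0, 0], 200],
])

```text
clock: 42.25
tool_pos: [0.5494, -0.4175, 0.0889]
eef_rot: [0.131, 0.691, -0.134, 0.698]
contact_force: [0.1, 0.6, -0.5]
opening: 0.44
```

```bash
python3 - <<'E'
from h import *
onaxis(rho=.255); s=snap('wrist','w47'); print(r.get_state()['q'].round(2))
E
```

```text
rho 0.5439 lateral(ccw) 0.1401
t 42.25 tcp [ 0.5494 -0.4175  0.0889] phi 68.4 toolx [ 0.009 -0.006 -1.   ] F [ 0.1  0.6 -0.5] op 0.440
 shift units [-2.262  7.701 -0.28 ]
 rotvec [ 0.011  0.003 -1.368]
 rotvec [-0.003  0.012  1.774]
[ 1.11  1.31 -1.29  1.45  1.27  1.33  0.92]
```

View pics/w47.png

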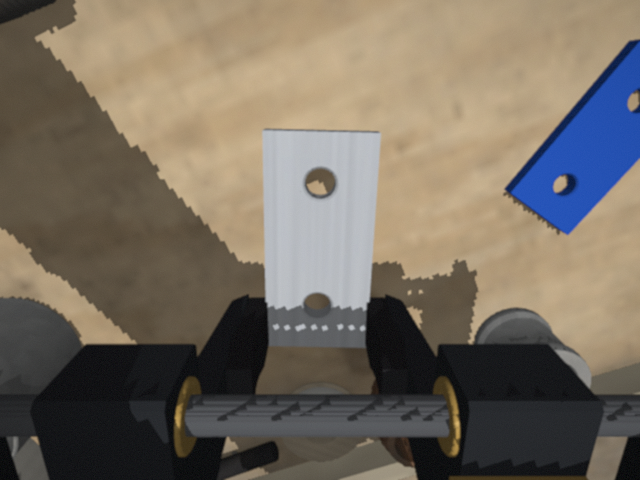

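Request:
play_rows([
  [[0, 0, -0.06], [-0.15, 0.5, 0], 200],
  [[0, 0, -0.13], [-0.21, 0.7, 0], 200],
  [[0, 0, -0.13], [-0.21, 0.7, 0], 200],
  [[0, 0, -0.13], [-0.21, 0.7, 0], 200],
  [[0, 0, -0.13], [-0.21, 0.7, 0], 200],
])

```text
clock: 42.8
tool_pos: [0.5064, -0.2843, 0.0831]
eef_rot: [0.326, 0.627, -0.329, 0.627]
contact_force: [0.6, 0.3, -1.6]
opening: 0.437
```

Request:
play_rows([
  [[0, 0, -0.13], [-0.21, 0.7, 0], 200],
  [[0, 0, -0.13], [-0.21, 0.7, 0], 200],
  [[0, 0, -0.13], [-0.21, 0.7, -0.05], 200],
  [[0, 0, -0.13], [-0.21, 0.7, -0.05], 200],
  [[0, 0, -0.13], [-0.21, 0.7, 0], 200],
])

```text
clock: 43.3
tool_pos: [0.4648, -0.1454, 0.0792]
eef_rot: [-0.507, -0.491, 0.512, -0.49]
contact_force: [0.5, -0.0, -1.4]
opening: 0.438
```

Request:
play_rows([
  [[0, 0, -0.13], [-0.2, 0.5, 0], 200],
  [[0, 0, 0], [0, 0.2, 0], 200],
  [[0, 0, 0], [0, 0, 0], 200],
])

```text
clock: 43.6
tool_pos: [0.4582, -0.1174, 0.0799]
eef_rot: [-0.536, -0.459, 0.539, -0.459]
contact_force: [0.3, 0.3, -1.1]
opening: 0.433
```

```bash
python3 - <<'E'
from h import *
onaxis(rho=.195); s=snap('wrist','w48')
E
```

```text
rho 0.2629 lateral(ccw) 0.0006
t 43.60 tcp [ 0.4582 -0.1174  0.0799] phi -9.0 toolx [-0.004 -0.003 -1.   ] F [ 0.3  0.3 -1.1] op 0.433
 shift units [ 0.266  1.678 -0.055]
 rotvec [ 0.003 -0.004 -0.018]
 rotvec [0.006 0.005 3.124]
```

View pics/w48.png

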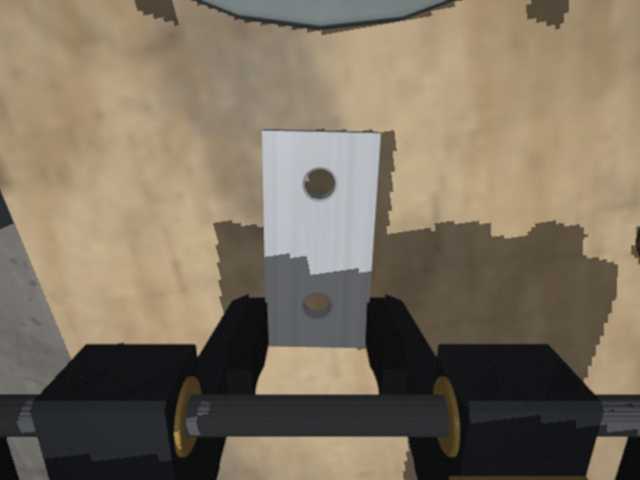

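Request:
play_rows([
  [[0, 0, 0.0], [0.08, 0.55, 0], 200],
  [[0, 0, 0], [0.08, 0.6, 0], 200],
  [[0, 0, 0], [0.09, 0.6, 0], 200],
  [[0, 0, 0], [0, 0, 0], 200],
])

```text
clock: 44.05
tool_pos: [0.4695, -0.0458, 0.0805]
eef_rot: [-0.537, -0.459, 0.538, -0.459]
contact_force: [0.8, 0.2, -1.1]
opening: 0.436
```

```bash
python3 - <<'E'
from h import *
onaxis(z=.08,rho=.1325); s=snap('wrist','w49')
E
```

```text
rho 0.1904 lateral(ccw) -0.0001
t 44.05 tcp [ 0.4695 -0.0458  0.0805] phi -9.1 toolx [-0.001 -0.001 -1.   ] F [ 0.8  0.2 -1.1] op 0.436
 shift units [ 0.24   1.427 -0.011]
 rotvec [ 0.001 -0.001 -0.016]
 rotvec [2.000e-03 1.000e-03 3.125e+00]
```

View pics/w49.png

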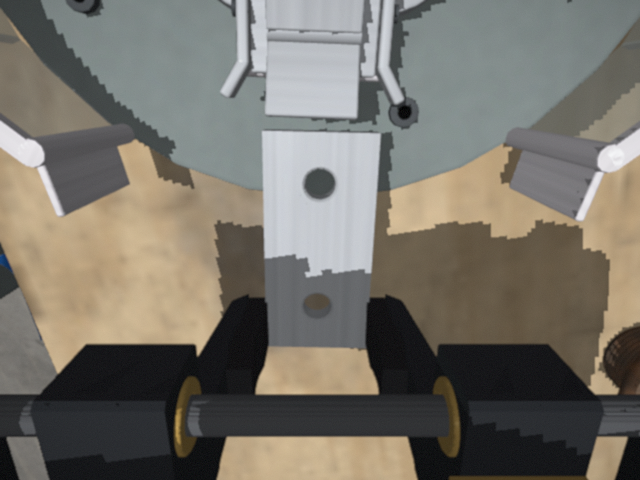

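Request:
play_rows([
  [[0, 0, 0.015], [-0.03, 0, 0], 200],
  [[0, 0, 0], [0.03, 0.2, 0], 200],
  [[0, 0, 0], [0.03, 0.2, 0], 200],
  [[0, 0, 0], [0.03, 0.2, 0], 200],
  [[0, 0, 0], [0, 0, 0], 200],
])

```text
clock: 44.6
tool_pos: [0.4705, -0.0231, 0.0801]
eef_rot: [-0.533, -0.462, 0.537, -0.462]
contact_force: [-0.8, 0.2, -3.2]
opening: 0.435
```

```bash
python3 - <<'E'
from h import *
onaxis(z=.08,rho=.1325); s=snap('wrist','w50')
E
```

```text
rho 0.1679 lateral(ccw) -0.0028
t 44.60 tcp [ 0.4705 -0.0231  0.0801] phi -8.3 toolx [-0.003 -0.003 -1.   ] F [-0.8  0.2 -3.2] op 0.435
 shift units [ 0.215  0.861 -0.002]
 rotvec [ 0.003 -0.003 -0.029]
 rotvec [0.005 0.005 3.113]
```

View pics/w50.png

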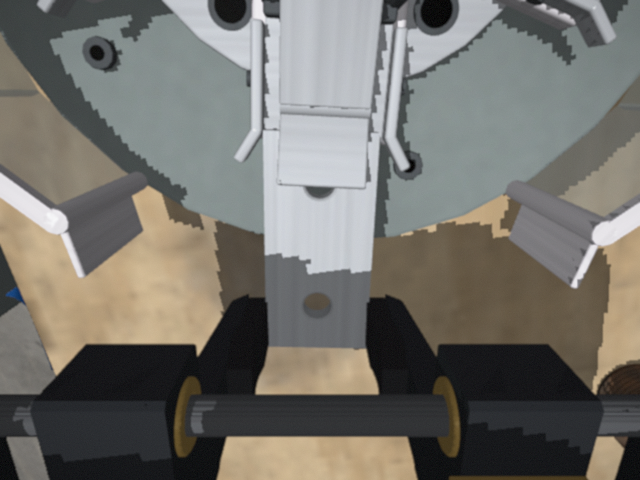

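Request:
play_rows([
  [[0, 0, -0.01], [0.05, 0.2, 0], 200],
  [[0, 0, -0.005], [0.045, 0.2, 0], 200],
  [[0, 0, 0], [0.04, 0.2, 0], 200],
])

```text
clock: 44.95
tool_pos: [0.4749, -0.002, 0.0795]
eef_rot: [-0.536, -0.456, 0.543, -0.459]
contact_force: [-1.4, -4.9, -4.1]
opening: 0.433
```

```bash
python3 - <<'E'
from h import *
onaxis(z=.08,rho=.1325)
E
```

```text
rho 0.1464 lateral(ccw) -0.0019
t 44.95 tcp [ 0.4749 -0.002   0.0795] phi -9.4 toolx [-0.006 -0.009 -1.   ] F [-1.4 -4.9 -4.1] op 0.433
 shift units [0.105 0.334 0.013]
 rotvec [ 0.009 -0.006 -0.011]
 rotvec [0.009 0.013 3.131]
```

Request:
play_rows([
  [[0, 0, 0], [0.04, 0.15, 0], 200],
  [[0, 0, 0], [0.04, 0.15, 0], 200],
  [[0, 0, 0], [0, 0, 0], 200],
])

```text
clock: 45.25
tool_pos: [0.4784, 0.0112, 0.0796]
eef_rot: [-0.536, -0.457, 0.542, -0.458]
contact_force: [-1.8, -3.9, -4.6]
opening: 0.435
```

Request:
play_rows([
  [[0, 0, 0], [0.02, 0.12, 0], 200],
  [[0, 0, 0], [0, 0, 0], 200],
])

```text
clock: 45.45
tool_pos: [0.4782, 0.0116, 0.0787]
eef_rot: [-0.534, -0.455, 0.545, -0.46]
contact_force: [-2.8, -13.0, -3.2]
opening: 0.436
```

```bash
python3 - <<'E'
from h import *
onaxis(z=.08,rho=.1325); s=snap('wrist','w51')
E
```

```text
rho 0.1324 lateral(ccw) -0.0009
t 45.45 tcp [0.4782 0.0116 0.0787] phi -9.4 toolx [-0.008 -0.016 -1.   ] F [ -2.8 -13.   -3.2] op 0.436
 shift units [ 0.022 -0.007  0.032]
 rotvec [ 0.016 -0.008 -0.01 ]
 rotvec [0.012 0.025 3.132]
```

View pics/w51.png

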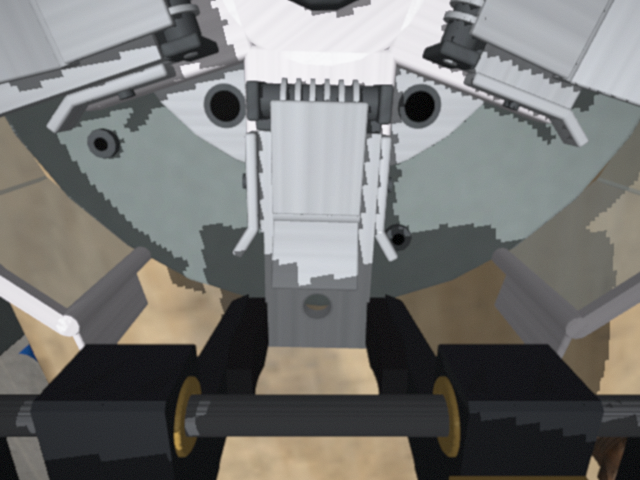

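Home against the stop; press a little more, relax, release and look.

Request:
play_rows([
  [[0, 0, 0], [0.02, 0.15, 0], 200],
  [[0, 0, 0], [0, 0, 0], 200],
  [[0, 0, 0], [-0.03, -0.24, -0.03], 200],
  [[0, 0, 0], [0, 0, 0], 200],
])

```text
clock: 45.9
tool_pos: [0.4786, 0.0111, 0.0784]
eef_rot: [-0.536, -0.457, 0.542, -0.458]
contact_force: [-1.8, -7.4, -4.4]
opening: 0.433
```

Request:
play_rows([
  [[0, 0, 0], [0, 0, 0], 170],
  [[0, 0, 0], [0, 0, 0], 90],
  [[0, 0, 0], [0, 0, 0], 70],
  [[0, 0, 0], [0, 0, 0], 70],
])

```text
clock: 46.3
tool_pos: [0.4802, 0.0152, 0.0797]
eef_rot: [-0.538, -0.459, 0.539, -0.458]
contact_force: [0.7, 0.1, 0.2]
opening: 0.689
```

Request:
play_rows([
  [[0, 0, 0], [-0.02, -0.2, 0.3], 70],
  [[0, 0, 0], [-0.05, -0.4, 0.8], 70],
  [[0, 0, 0], [0, -0.4, 0.9], 70],
  [[0, 0, 0], [0, -0.4, 0.9], 70],
  [[0, 0, 0], [0, 0, 0], 70],
])

```text
clock: 46.8
tool_pos: [0.479, -0.0425, 0.1991]
eef_rot: [0.54, 0.456, -0.538, 0.459]
contact_force: [0.4, 0.6, -0.1]
opening: 0.727
```

```bash
python3 - <<'E'
from h import *
onaxis(); s=snap('wrist','w52')
E
```

```text
rho 0.1856 lateral(ccw) 0.0088
t 46.80 tcp [ 0.479  -0.0425  0.1991] phi -9.4 toolx [ 0.005 -0.002 -1.   ] F [ 0.4  0.6 -0.1] op 0.727
 shift units [-0.217  0.036 -3.036]
 rotvec [ 0.002  0.005 -0.01 ]
 rotvec [-8.000e-03  3.000e-03  3.131e+00]
```

View pics/w52.png

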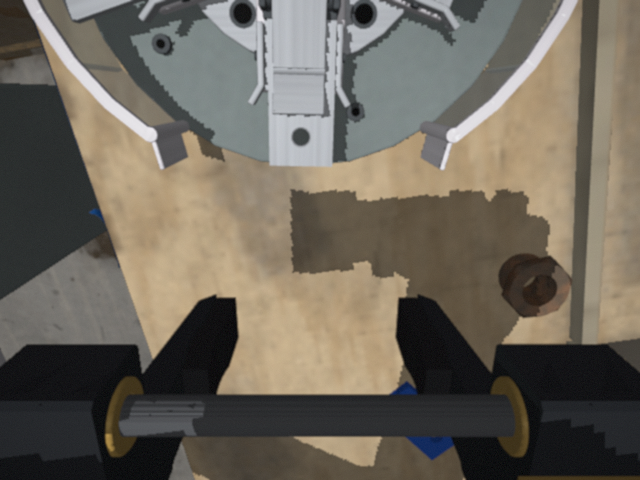

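Request:
play_rows([
  [[0, 0, 0.1345], [-0.1, 0.6, 0], 110],
  [[0, 0, 0.1345], [-0.1, 0.6, 0], 110],
  [[0, 0, 0.1345], [-0.1, 0.6, 0], 110],
  [[0, 0, 0.1345], [-0.1, 0.6, 0], 110],
  [[0, 0, 0.1345], [-0.1, 0.6, 0], 110],
])

```text
clock: 47.35
tool_pos: [0.4558, 0.0793, 0.194]
eef_rot: [0.354, 0.611, -0.357, 0.611]
contact_force: [0.9, 0.2, -1.0]
opening: 0.569
```

Request:
play_rows([
  [[0, 0, 0.1345], [-0.1, 0.6, 0], 110],
  [[0, 0, 0.1345], [-0.1, 0.6, 0], 110],
  [[0, 0, 0.1345], [-0.1, 0.6, 0], 110],
  [[0, 0, 0.1345], [-0.08, 0.55, 0], 110],
  [[0, 0, 0], [0, 0, 0], 110],
])

```text
clock: 47.85
tool_pos: [0.4401, 0.1752, 0.1946]
eef_rot: [0.18, 0.684, -0.18, 0.684]
contact_force: [0.6, -0.3, -0.3]
opening: 0.569
```

Request:
play_rows([
  [[0, 0, 0], [0, 0, 0], 110],
])

```text
clock: 47.95
tool_pos: [0.4408, 0.1717, 0.1942]
eef_rot: [0.181, 0.683, -0.184, 0.684]
contact_force: [-0.1, -0.8, 0.0]
opening: 0.568
```

```bash
python3 - <<'E'
from h import *
delta([.4440,.1715,.106],np.radians(60)); s=snap('wrist','w53'); print(w2p(s,[.444,.1715,.108]),r.get_state()['q'].round(2))
E
```

```text
t 47.95 tcp [0.4408 0.1717 0.1942] phi 60.1 toolx [ 0.001 -0.005 -1.   ] F [-0.1 -0.8  0. ] op 0.568
 shift units [ 0.08  -0.004 -2.204]
 rotvec [ 0.005  0.001 -0.001]
 rotvec [-1.00e-03  7.00e-03  3.14e+00]
[317.70806778 262.30718375] [ 0.26  1.03 -1.43  2.05  1.13  1.22 -0.63]
```

View pics/w53.png

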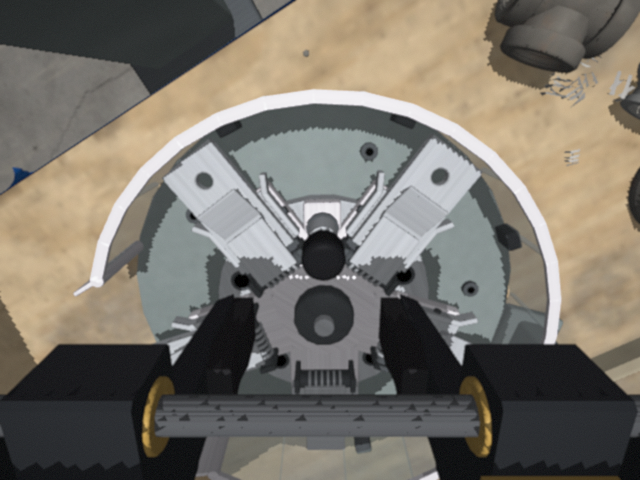

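Request:
play_rows([
  [[0, 0, -0.13], [0.04, 0, 0], 110],
  [[0, 0, -0.13], [0.04, 0, 0], 110],
  [[0, 0, 0], [0, 0, 0], 110],
])

```text
clock: 48.3
tool_pos: [0.445, 0.17, 0.1947]
eef_rot: [0.269, 0.652, -0.272, 0.654]
contact_force: [0.2, -0.2, -0.3]
opening: 0.568
```

```bash
python3 - <<'E'
from h import *
delta([.4440,.1715,.106],np.radians(45)); print(r.get_state()['q'].round(2))
E
```

```text
t 48.30 tcp [0.445  0.17   0.1947] phi 45.0 toolx [ 0.001 -0.006 -1.   ] F [ 0.2 -0.2 -0.3] op 0.568
 shift units [-0.025  0.038 -2.217]
 rotvec [0.006 0.001 0.   ]
 rotvec [ 1.000e-03 -9.000e-03 -3.141e+00]
[ 0.25  1.   -1.39  2.04  1.11  1.18 -0.86]
```

Request:
play_rows([
  [[0, 0, 0], [-0.02, 0.04, -0.8], 110],
  [[0, 0, 0], [0, 0, -0.8], 110],
  [[0, 0, 0], [0, 0, -0.6], 110],
  [[0, 0, 0], [0, 0, 0], 110],
])

```text
clock: 48.7
tool_pos: [0.4425, 0.1709, 0.1042]
eef_rot: [0.266, 0.654, -0.272, 0.654]
contact_force: [-0.2, -0.1, 0.4]
opening: 0.569
```

```bash
python3 - <<'E'
from h import *
delta([.4440,.1715,.106],np.radians(45)); print(r.get_state()['q'].round(2))
E
```

```text
t 48.70 tcp [0.4425 0.1709 0.1042] phi 45.3 toolx [-0.004 -0.008 -1.   ] F [-0.2 -0.1  0.4] op 0.569
 shift units [0.038 0.016 0.045]
 rotvec [ 0.008 -0.004 -0.005]
 rotvec [0.007 0.013 3.137]
[ 0.2   1.14 -1.27  2.1   1.31  1.12 -0.99]
```

Request:
play_rows([
  [[0, 0, 0], [0, 0, 0], 200],
  [[0, 0, 0], [0, 0, 0], 255],
  [[0, 0, 0], [0, 0, 0], 255],
  [[0, 0, 0], [0, 0, 0], 255],
  [[0, 0, 0], [0, 0, 0], 255],
], newtons=45)

```text
clock: 49.2
tool_pos: [0.4445, 0.1734, 0.108]
eef_rot: [0.269, 0.652, -0.27, 0.655]
contact_force: [0.7, -0.8, 6.0]
opening: 0.265
```

Request:
play_rows([
  [[0, 0, 0], [0, 0, 0.1], 255],
  [[0, 0, 0], [0, 0, 0.1], 255],
  [[0, 0, 0], [0, 0, 0.1], 255],
  [[0, 0, 0], [0, 0, 0.03], 255],
  [[0, 0, 0], [0, 0, 0], 255],
])

```text
clock: 49.7
tool_pos: [0.4442, 0.1729, 0.1201]
eef_rot: [0.268, 0.653, -0.271, 0.655]
contact_force: [3.9, 2.3, -8.8]
opening: 0.266
```

```bash
python3 - <<'E'
from h import *
knob(); s=snap('wrist','w54');print(r.get_state()['q'].round(2))
arc(152.5,80.5,9)
E
```

```text
knob r 0.0644 ang 151.31
t 49.70 tcp [0.4442 0.1729 0.1201] phi 45.2 toolx [ 0.001 -0.004 -1.   ] F [ 3.9  2.3 -8.8] op 0.266
[ 0.2   1.11 -1.29  2.09  1.28  1.12 -0.97]
turn/row -0.140
[[0.118, 0.193], [0.144, 0.175], [0.167, 0.153], [0.187, 0.128], [0.203, 0.101], [0.215, 0.072], [0.223, 0.041], [0.226, 0.01], [0.226, -0.022]]
```

View pics/w54.png

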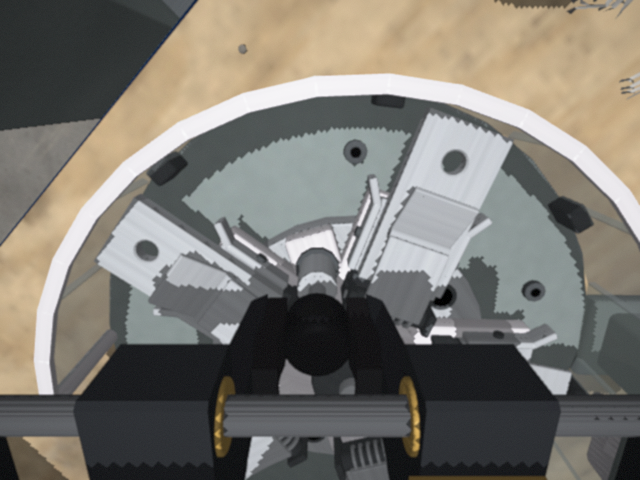

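Request:
play_rows([
  [[0, 0, -0.14], [0.118, 0.193, 0], 255],
  [[0, 0, -0.14], [0.144, 0.175, 0], 255],
  [[0, 0, -0.14], [0.167, 0.153, 0], 255],
])

```text
clock: 50.05
tool_pos: [0.4604, 0.1928, 0.1194]
eef_rot: [0.399, 0.582, -0.404, 0.583]
contact_force: [3.4, 0.4, -8.7]
opening: 0.26
```

Request:
play_rows([
  [[0, 0, -0.14], [0.187, 0.128, 0], 255],
  [[0, 0, -0.14], [0.203, 0.101, 0], 255],
  [[0, 0, -0.14], [0.215, 0.072, 0], 255],
])

```text
clock: 50.35
tool_pos: [0.4847, 0.2052, 0.1194]
eef_rot: [-0.511, -0.486, 0.516, -0.486]
contact_force: [2.3, 0.5, -7.4]
opening: 0.261
```

Request:
play_rows([
  [[0, 0, -0.14], [0.223, 0.041, 0], 255],
  [[0, 0, -0.14], [0.226, 0.01, 0], 255],
  [[0, 0, -0.14], [0.226, -0.022, 0], 255],
  [[0, 0, 0], [0, 0, 0], 255],
  [[0, 0, 0], [0, 0, 0], 255],
])

```text
clock: 50.85
tool_pos: [0.5122, 0.2066, 0.1196]
eef_rot: [-0.601, -0.37, 0.605, -0.37]
contact_force: [5.1, 1.7, -9.0]
opening: 0.267
```

```bash
python3 - <<'E'
from h import *
knob(); s=snap('wrist','w55');print(r.get_state()['q'].round(2))
E
```

```text
knob r 0.0656 ang 79.94
t 50.85 tcp [0.5122 0.2066 0.1196] phi -27.0 toolx [-0.005 -0.003 -1.   ] F [ 5.1  1.7 -9. ] op 0.267
[ 0.12  1.08 -1.13  1.87  1.16  1.05 -2.  ]
```

View pics/w55.png

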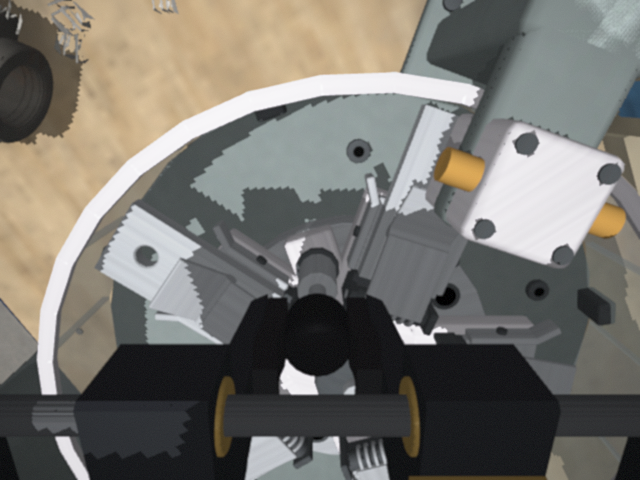

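Request:
play_rows([
  [[0, 0, 0], [0, 0, -0.1], 255],
  [[0, 0, 0], [0, 0, -0.1], 255],
  [[0, 0, 0], [0, 0, -0.1], 255],
  [[0, 0, 0], [0, 0, 0], 255],
])

```text
clock: 51.3
tool_pos: [0.5122, 0.2067, 0.1082]
eef_rot: [-0.601, -0.369, 0.605, -0.37]
contact_force: [5.1, -0.2, -3.9]
opening: 0.267
```

Request:
play_rows([
  [[0, 0, 0], [0, 0, 0], 180],
  [[0, 0, 0], [0, 0, 0], 110],
  [[0, 0, 0], [0, 0, 0], 110],
  [[0, 0, 0], [0, 0, 0.5], 110],
  [[0, 0, 0], [0, 0, 0.9], 100],
])

```text
clock: 51.8
tool_pos: [0.5103, 0.2061, 0.1629]
eef_rot: [-0.599, -0.37, 0.606, -0.369]
contact_force: [0.6, -0.2, 0.0]
opening: 0.6
```

Request:
play_rows([
  [[0, 0, 0], [0, 0, 0.9], 100],
  [[0, 0, 0], [-0.2, -0.6, 0.9], 60],
  [[0, 0, 0.0], [-0.3, -0.9, 0.6], 0],
  [[0, 0, 0.1], [-0.3, -0.9, 0.2], 0],
  [[0, 0, 0.1], [0, -0.9, 0], 0],
])

```text
clock: 52.3
tool_pos: [0.4786, 0.0747, 0.27]
eef_rot: [-0.56, -0.429, 0.563, -0.43]
contact_force: [0.6, 0.0, -0.1]
opening: 0.947
```

Request:
play_rows([
  [[0, 0, 0.1], [0, -0.9, 0], 0],
  [[0, 0, 0.1], [0, -0.9, 0], 0],
  [[0, 0, 0.1], [0, -0.9, 0], 0],
  [[0, 0, 0.1], [0, -0.9, 0], 0],
  [[0, 0, 0.1], [0, -0.9, 0], 0],
])

```text
clock: 52.8
tool_pos: [0.4794, -0.106, 0.2683]
eef_rot: [0.437, 0.555, -0.44, 0.555]
contact_force: [0.7, 0.2, 0.2]
opening: 0.997
```

```bash
python3 - <<'E'
from h import *
delta(); s=snap('wrist','w56');snap('top','t56');snap('scene','s56')
overlay('t56',[.5,.1406],G,np.radians(-216),'o56',(140,155,295,310),3.8,0)
im=cv2.imread('pics/s56.png')[130:260,170:340]; cv2.imwrite('pics/s56c.png',cv2.resize(im,None,fx=4.4,fy=4.4,interpolation=cv2.INTER_CUBIC))
E
```

```text
t 52.80 tcp [ 0.4794 -0.106   0.2683] phi 13.4 toolx [-0.002 -0.004 -1.   ] F [0.7 0.2 0.2] op 0.997
```

View pics/o56.png

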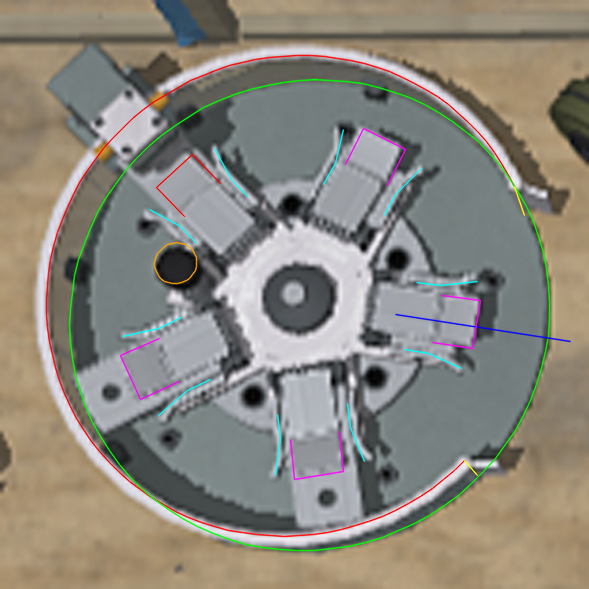

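View pics/s56c.png

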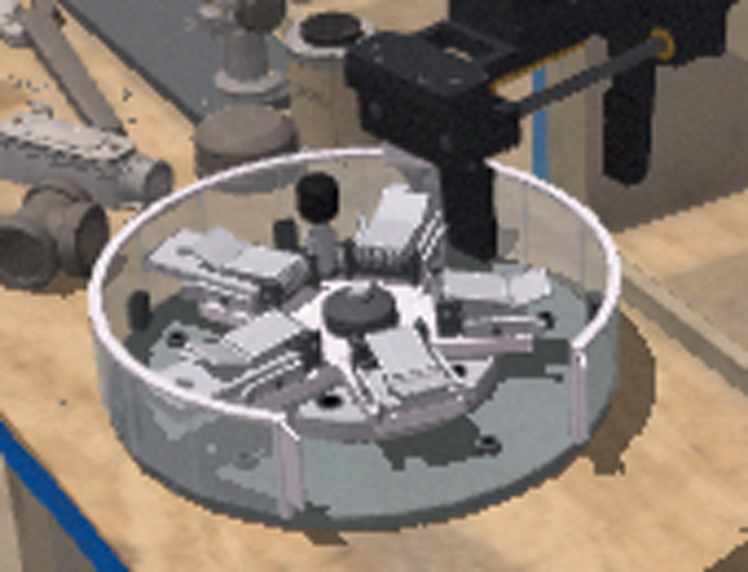

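View pics/t56.png

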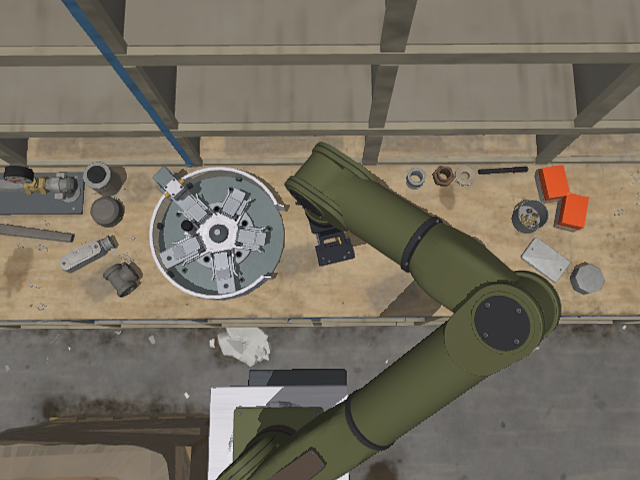

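```bash
python3 - <<'E'
from h import *
for fn in('t44','t56'):
    a=cv2.imread('pics/%s.png'%fn)[225:305,150:250]; cv2.imwrite('pics/%sz.png'%fn,cv2.resize(a,None,fx=7,fy=7,interpolation=cv2.INTER_CUBIC))
E
```

```text
(no output)
```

View pics/t56z.png

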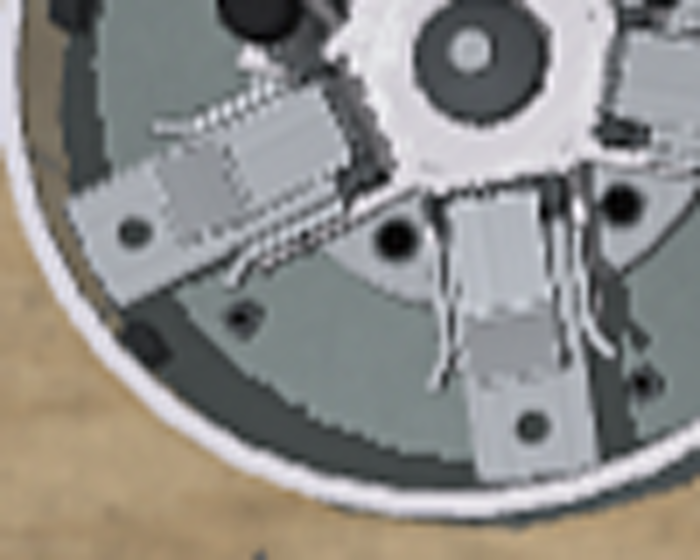

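View pics/t44z.png

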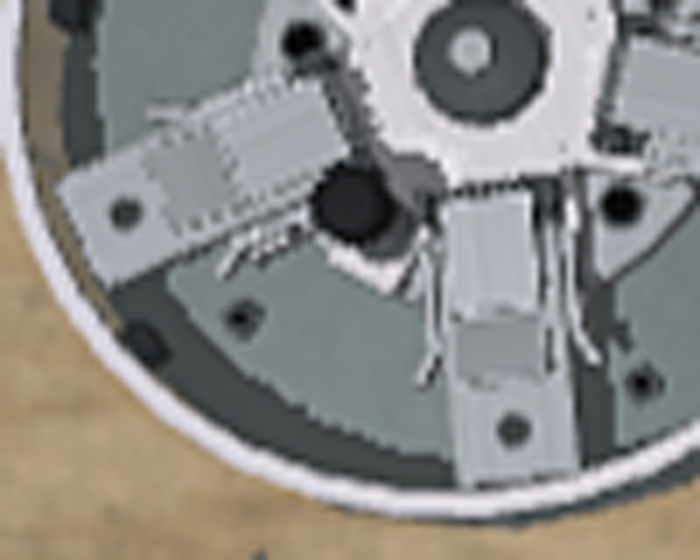

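```bash
python3 - <<'E'
from h import *
from scipy.optimize import least_squares
def blob(fn,guess,rad=14,th=60):
    s=load(fn); im=s['color'].astype(int).max(2)
    x,y=int(guess[0]),int(guess[1]); m=np.zeros(im.shape,np.uint8); m[y-rad:y+rad,x-rad:x+rad]=(im[y-rad:y+rad,x-rad:x+rad]<th)
    n,l,st,ce=cv2.connectedComponentsWithStats(m,connectivity=4)
    k=min(range(1,n),key=lambda i:np.hypot(*(ce[i]-guess))+(1000 if st[i][4]<20 else 0)); return s,ce[k],st[k]
for tf,sf,a in (('top0','scene0',None),('t29','s29',-135.5),('t44','s44',152.5),('t56','s56',80.5)):
    out=[]
    for fn in(tf,sf):
        if a is None: continue
        s=load(fn); p=[.5+.065*np.cos(np.radians(a)),.1406+.065*np.sin(np.radians(a)),.1]
        g=w2p(s,p); s,c,st=blob(fn,g); out.append((s,c)); print(fn,g.round(1),c.round(2),st)
    if out:
        f=lambda x: np.concatenate([w2p(s,x)-c for s,c in out])
        o=least_squares(f,p); k=o.x[:2]-[.5,.1406]; print('  -> ',o.x.round(4),(o.fun).round(2),'r %.4f ang %.2f'%(np.hypot(*k),np.degrees(np.arctan2(k[1],k[0]))))
for fn in ('s29','s44','s56'):
    a=cv2.imread('pics/%s.png'%fn)[160:220,200:300]; cv2.imwrite('pics/%sk.png'%fn,cv2.resize(a,None,fx=7,fy=7,interpolation=cv2.INTER_CUBIC))
E
```

```text
t29 [234.2 249. ] [235.06 248.73] [229 243  14  14 128]
s29 [243.3 197.4] [244.59 200.26] [238 188  19  23 147]
  ->  [0.4558 0.0944 0.0912] [ 0.03 -0.08 -0.09  0.02] r 0.0639 ang -133.71
t44 [200.5 254.1] [200.28 253.72] [194 248  13  12 111]
s44 [225.3 185.7] [224.81 186.87] [220 182  10  11  91]
  ->  [0.443  0.1725 0.0956] [-0.16  0.43  0.5  -0.1 ] r 0.0653 ang 150.80
t56 [186.6 224.5] [186.77 225.3 ] [181 220  13  12 107]
s56 [242.8 172.9] [241.91 174.69] [238 170   9  11  87]
  ->  [0.5093 0.2056 0.095 ] [-0.12  0.3   0.36 -0.07] r 0.0656 ang 81.85
```

View pics/w56.png

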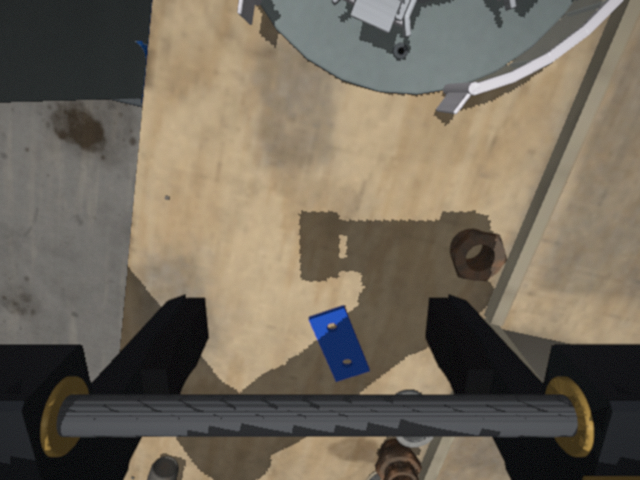

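View pics/s56k.png

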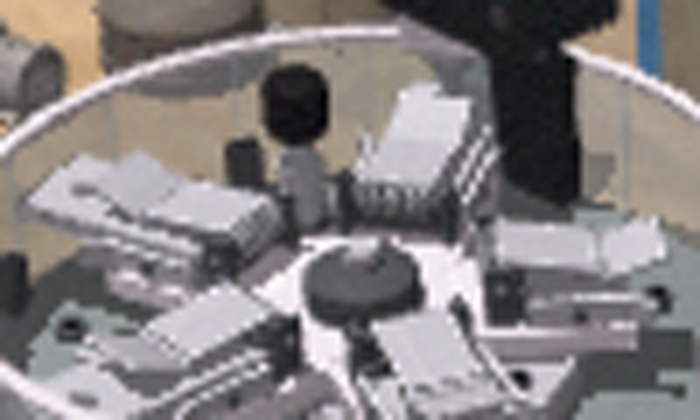

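View pics/s44k.png

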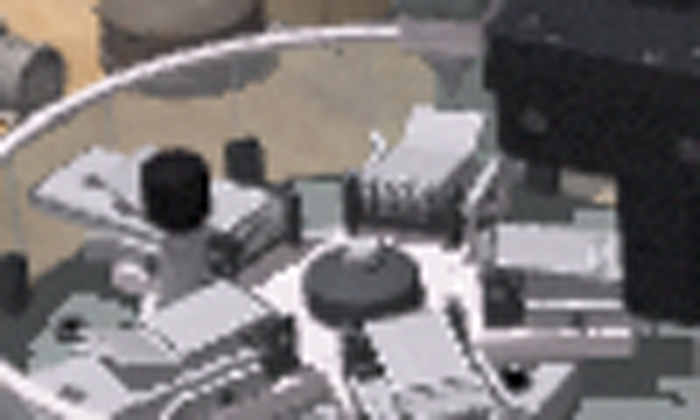

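```bash
python3 - <<'E'
from h import *
for fn,pts in(('t44',[(85,236),(518,482)]),('t56',[(95,250),(537,475)])):
    s=load(fn)
    for x,y in pts:
        k=p2w(s,150+x/7-.4,225+y/7-.4,.056)[:2]-[.5,.1406]; print(fn,np.hypot(*k).round(4),np.degrees(np.arctan2(k[1],k[0])).round(1))
a=load('top0')['color'].astype(int);b=load('t56')['color'].astype(int)
d=(abs(a-b).max(2)>60).astype(np.uint8)[150:320]; d=cv2.morphologyEx(d,cv2.MORPH_OPEN,np.ones((3,3)))
n,l,st,ce=cv2.connectedComponentsWithStats(d); print([ (tuple((ce[i]+[0,150]).round()),st[i][4]) for i in range(1,n)])
E
```

```text
t44 0.1419 114.9
t44 0.1434 -173.2
t56 0.1408 117.2
t56 0.142 -170.6
[((np.float64(316.0), np.float64(153.0)), np.int32(71)), ((np.float64(309.0), np.float64(160.0)), np.int32(9)), ((np.float64(405.0), np.float64(240.0)), np.int32(13136)), ((np.float64(342.0), np.float64(167.0)), np.int32(9)), ((np.float64(333.0), np.float64(179.0)), np.int32(34)), ((np.float64(214.0), np.float64(190.0)), np.int32(16)), ((np.float64(231.0), np.float64(201.0)), np.int32(331)), ((np.float64(189.0), np.float64(198.0)), np.int32(22)), ((np.float64(204.0), np.float64(201.0)), np.int32(27)), ((np.float64(261.0), np.float64(207.0)), np.int32(39)), ((np.float64(216.0), np.float64(208.0)), np.int32(16)), ((np.float64(204.0), np.float64(213.0)), np.int32(9)), ((np.float64(236.0), np.float64(216.0)), np.int32(17)), ((np.float64(245.0), np.float64(223.0)), np.int32(15)), ((np.float64(188.0), np.float64(227.0)), np.int32(136)), ((np.float64(199.0), np.float64(230.0)), np.int32(20)), ((np.float64(263.0), np.float64(236.0)), np.int32(15)), ((np.float64(240.0), np.float64(241.0)), np.int32(49)), ((np.float64(194.0),
[... 734 characters left out ...]
t64(259.0)), np.int32(31)), ((np.float64(218.0), np.float64(272.0)), np.int32(38)), ((np.float64(448.0), np.float64(269.0)), np.int32(15)), ((np.float64(453.0), np.float64(268.0)), np.int32(12)), ((np.float64(232.0), np.float64(283.0)), np.int32(31)), ((np.float64(568.0), np.float64(298.0)), np.int32(621)), ((np.float64(226.0), np.float64(281.0)), np.int32(18)), ((np.float64(220.0), np.float64(285.0)), np.int32(9)), ((np.float64(226.0), np.float64(291.0)), np.int32(56)), ((np.float64(431.0), np.float64(307.0)), np.int32(52)), ((np.float64(417.0), np.float64(309.0)), np.int32(31)), ((np.float64(396.0), np.float64(314.0)), np.int32(12)), ((np.float64(503.0), np.float64(318.0)), np.int32(122))]
```

```bash
python3 -c "
from plant import r
print(r.finish_job())"
```

```text
the job is handed in; nothing more can be done
None
```

All three steel two-hole plates on the bench are loaded, in jaws a, b and c. The dial is locked with jaw a's plate under the marking head and empty jaw d in the gate. There was no fourth plate; the blue plate and the larger steel plate with two small holes were left alone. The job was handed in at about 53 s and reported no verdict.

- **Indexing:** I drew the pin by its knob for four clockwise moves, one to the first station and three of 72° each. The pin was lowered back into a hole each time.
- **Slip on plate 1:** the grip slackened once while carrying it. I set the plate flat on the bench and gripped it again.
- **Catch on plate 2:** it caught the seat's edge at 44 N wrist force on the first try. I backed off, raised it 3 mm and it went in.

**Last checks:**
- **Plates home:** each plate met the back stop with 12–13 N at the expected depth. Outer ends measured 141–143 mm from the axis, against 144 mm nominal. Jaw a's plate is mostly hidden by the marking head, so I measured it only when it was loaded.
- **Pin home:** two cameras put the knob at 95 mm, its height with the pin home. The dial reads about 1.4° off the nominal station, which is within the hole's play.
- **Other fittings:** the ones I could see had not moved. The arm hid part of the bench in the last top view, so a few were seen only by the other cameras.

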